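# Load and start the donation sanitiser

### The arm

A 7-joint arm with a two-finger parallel gripper is mounted at the origin on the work surface. World frame = base frame: x ahead of the robot, y to its left, z up, the work surface at z = 0. Lengths are in m, angles in rad, forces in N, time in s.
With the tool pointing down it reaches from about 0.425 to 0.875 m from the base axis. Payload 4.7 kg.
Tool frame: the origin (TCP) lies at the very end of the fingers, on their centre line; the grasp point (between the pads) lies 19 mm behind it; y points along the fingers, x is the direction in which the jaws open and shut, and the axes are right-handed (so a half turn about y gives the same grasp; the last joint's range is limited). The gripper opens to 85 mm and grips with 20 to 120 N. Pads are 22 mm wide; open, the fingers measure 114 mm over their backs; the gripper's body (76 mm by 85 mm) begins 54 mm behind the grasp point. The pads swing forward as they close: fully open they stand 13 mm farther back than shut.
Start: joints at [0.014, 0.321, -0.07, 1.45, 0.023, 1.371, -0.057], TCP at [0.65, -0, 0.231] pointing down, gripper open.
Joint ranges: [-2.86, 2.86], [-0.3, 2.09], [-1.38, 1.24], [0.06, 2.45], [-1.56, 4.7], [0.09, 2.05], [-2.69, 2.69]. Speed limits (rad/s): [2.57, 2.57, 3.14, 3.14, 3.14, 3.14, 3.14].

### API

Orientations are given as a rotation vector (axis times angle).
In Python, from workcell import env gives the robot as it stands.
- The arm moves only by the tool drive_tool, never from a script. Its argument "commands" is a list that holds one entry, the list of rows, each a list of 7 numbers: the shift along the tool's x, y, z in cm, then the turn, a rotation vector about the tool's x, y, z in degrees, then the closure in counts, from 0 (fully open) to 255 (shut). A call has 1 to 5 rows; each row shifts and turns the pose as measured when the row begins, along the tool's axes as they then stand; what a row does not reach is not made up. A row lasts 1/12 s, in which the tool goes at most 41.7 mm and 7.16 degrees, less where a joint would pass 70% of its speed; a pose out of reach is approached as far as the arm can. A call is refused whole if a number of a shift passes 4.17 or a number of a turn 7.16, either way. A call with a gripper value outside its range is refused whole. The fingers move at their own pace and stop on an object; the grip force is fixed at half the most. Time passes only in rows, so rows that do not move let the fingers close. It gives the time, the measured TCP pose, the force and the opening at its end, in the units of the state.
- env.read_state(): the state, without advancing time (a new reading comes with each control period).
- env.capture(name): name is "scene" or "side" or "wrist"; returns a dict with "image" (480x640x3 uint8, red, green, blue), "vfov" (degrees; the focal length in pixels is half the picture's height over the tangent of half this angle, whatever the lens; pixels are square), "cx", "cy" (the principal point, pixels), "k1" (the pictures are not rectified: a ray, as slopes to the right and down, at radius r is drawn at 1 + k1 r^2 times it, then the intrinsics apply), "R" (3x3) and "t" (3): a world point X has camera coordinates R X + t. Camera axes: x right, y down, z forward; pixel columns grow to the right and rows downward; lengths in m; the calibration is good to about 2 mm. A picture is of the moment at which its call begins. There is no depth.
- env.finish_job(): hands the job in, once; it reports no verdict.
The state is a dict: "time": time; "qpos": joint angles; "qd": joint speeds; "joint_efforts": joint torques, N m; "eef_pos": TCP position; "tcp_rot": TCP orientation; "ft_force": force on the tool from outside, world axes, zero at the start; "moment": the same for the moment, N m; "grip_width": opening from 0.0 (shut) to 1.0 (fully open).
Only numpy, scipy, OpenCV 4.12 (cv2) and the standard library are available. Lean on these libraries where they do the work, as an engineer would, in place of code of your own. Each camera call takes 0.05 s, during which the arm holds its last target.

### The job

Stand every yellow-and-green tin upright inside the white sanitising chest, then push the chest's hinged door fully shut so that it snaps home on its catch, and only then turn the dial to the green mark. The cream jars are not sanitised: stand each of them upright in the small green crate with the yellow rails (at any time), and leave the other goods standing where they are.

Things in the scene. Friction and masses are not known exactly. Their poses are not given: they have to be found in the camera images.
- tin1: round food tin, bright steel with a yellow-and-green band, 60 mm diameter, 60 mm tall, about 0.2 kg, standing on the table; origin at the centre of its underside, z up its axis. Not always present. To be sanitised
- tin2: round food tin, bright steel with a yellow-and-green band, 60 mm diameter, 60 mm tall, about 0.2 kg, standing on the table; origin at the centre of its underside, z up its axis. Not always present. To be sanitised
- tin3: round food tin, bright steel with a yellow-and-green band, 60 mm diameter, 60 mm tall, about 0.2 kg, standing on the table; origin at the centre of its underside, z up its axis. Not always present. To be sanitised
- tin4: round food tin, bright steel with a yellow-and-green band, 60 mm diameter, 60 mm tall, about 0.2 kg, standing on the table; origin at the centre of its underside, z up its axis. Not always present. To be sanitised
- jar1: round cream-coloured jar with a blue band and a white cap, 60 mm diameter, 66 mm tall, straight-sided, about 0.22 kg; origin at the centre of its underside, z up its axis. Not always present. Belongs in the jar crate
- jar2: round cream-coloured jar with a blue band and a white cap, 60 mm diameter, 66 mm tall, straight-sided, about 0.22 kg; origin at the centre of its underside, z up its axis. Not always present. Belongs in the jar crate
- chest: white sanitising chest, fixed, open at the top under its door; outside 274 (its x) by 194 (its y) by 100 mm high, walls 12 mm, inside 250 by 170 mm, inner floor 10 mm above the table. Origin: centre of its underside. Door hinged along the outer edge of the +y rim; on the -y side a grey pod, 130 by 85 (y) by 65 mm high, carries the dial
- door (a joint): angle of the chest's flat white door, rad: 0 shut and seated, 1.75 fully open (leaning back). 274 mm along the hinge, 196 mm from hinge to front edge, 12 mm thick, 0.5 kg; a friction hinge (0.52 N m) holds it wherever left. A sprung catch stops it at about 0.1; about 8 N pressed down on the front edge's blue strip snaps it past, to seat below 0.025
- door_hinge (a point): point on the hinge line at the middle of the door, at the door's underside, 100 mm above the table; turns with the door: its -y axis points along the door from hinge to front edge, its z axis out of the door's outer face (up when shut), its x axis along the hinge
- door_edge (a point): point on the door's outer face in the middle of its front edge (where to press), 180 mm from the hinge line, on the blue strip
- dial (a joint): angle of the cycle dial, rad, growing clockwise seen from above: 0 at the white mark (off, where it starts), 0.9 at the green mark (run), 1.8 at the red mark (end stop). Clicks into a detent at each; turning past a detent's ridge takes about 0.13 N m
- dial_grip (a point): point to grip the dial, on its vertical axis: the black dial has a grip bar 42 mm long, 14 mm wide, 32 mm high, along this point's x axis; this point is 7 mm below the bar's top and 102 mm above the table. A white pointer line marks the bar's -x end. It turns with the dial
- jar_crate: small open green crate with yellow rails, fixed; outside 260 (its x) by 170 (its y) by 80 mm high, walls 6 mm, inner floor 6 mm above the table; origin at the centre of its underside
- tea_carton: brown and red carton 54 x 42 x 50 mm high; a bystander, not to be moved; origin at the centre of its underside
- pepper_tub: red and white round tub, 50 mm diameter, 50 mm tall; a bystander, not to be moved; origin at the centre of its underside
- salt_box: blue and white box 46 x 46 x 48 mm high; a bystander, not to be moved; origin at the centre of its underside

How it is judged:
On the way, in this order (a step that is already met when the one before it is completed fails the run):
1. every tin stands upright inside the chest, at rest (x of tin1 in the frame of chest between -0.11 and 0.11 m and y of tin1 in the frame of chest between -0.07 and 0.07 m and z of each of tin1, tin2, tin3, tin4 in the frame of chest below 0.025 m and angle between each of tin1, tin2, tin3, tin4's own z axis and vertical below 0.2 rad and linear speed of each of tin1, tin2, tin3, tin4 below 0.05 m/s and x of tin2 in the frame of chest between -0.11 and 0.11 m and y of tin2 in the frame of chest between -0.07 and 0.07 m and x of tin3 in the frame of chest between -0.11 and 0.11 m and y of tin3 in the frame of chest between -0.07 and 0.07 m and x of tin4 in the frame of chest between -0.11 and 0.11 m and y of tin4 in the frame of chest between -0.07 and 0.07 m), for 0.2 s.
2. the door is shut and seated on its catch (value of joint door below 0.025 rad), for 0.3 s.
3. the dial is at the green mark (value of joint dial between 0.75 and 1.05 rad), for 0.3 s.
At the end, for the whole second after the job is handed in: every tin present stands upright (within 0.2 rad) and at rest on the chest's floor, every jar present stands upright and at rest on the crate's floor, the door is seated (below 0.025 rad) and the dial is at the green mark (0.9 within 0.15 rad) (all of step 1 and all of step 3 and x of jar1 in the frame of jar_crate between -0.11 and 0.11 m and y of jar1 in the frame of jar_crate between -0.065 and 0.065 m and z of each of jar1, jar2 in the frame of jar_crate below 0.02 m and angle between each of jar1, jar2's own z axis and vertical below 0.2 rad and linear speed of each of jar1, jar2 below 0.05 m/s and x of jar2 in the frame of jar_crate between -0.11 and 0.11 m and y of jar2 in the frame of jar_crate between -0.065 and 0.065 m and value of joint door below 0.025 rad); the robot touches nothing.
It fails at once if the tea carton is moved by more than 5 cm or knocked over (distance of tea_carton from where it was at the start of the episode above 0.05 m or angle between tea_carton's own z axis and vertical above 0.5 rad).
It fails at once if the pepper tub is moved by more than 5 cm or knocked over (distance of pepper_tub from where it was at the start of the episode above 0.05 m or angle between pepper_tub's own z axis and vertical above 0.5 rad).
It fails at once if the salt box is moved by more than 5 cm or knocked over (distance of salt_box from where it was at the start of the episode above 0.05 m or angle between salt_box's own z axis and vertical above 0.5 rad).
Of tin1, tin2, tin3, tin4 only 3 to 4 are there at a start; the rules pass over those that are not, and their reading is None.
Of jar1, jar2 only 1 to 2 are there at a start; the rules pass over those that are not, and their reading is None.
At some moment in a run one of tin1, tin2, tin3, tin4, jar1, jar2 may be knocked a few centimetres aside while the robot is not near it.
It also fails if it takes over 210 s, if anything falls off the work surface, if the arm or the gripper's body presses on something with over 40 N, if the wrist force passes 120 N, or if a joint passes its speed limit or range.

## Working session

There is one attempt and no reset: what is moved stays moved. The work goes in short steps, Python scripts to look and compute and a tool call to move; the robot and the scene stay as the last step left them, time stands still between calls to the robot, and variables do not carry over. Pictures are saved under pics/ and viewed, and the job is handed in when it is done.

Besides the shell and the picture viewer there is one more tool, called after "Call:" as name(argument=value, ...) on one line, values as JSON. drive_tool: Moves the arm, as the interface text tells. Its arguments: {"type":"object","properties":{"commands":{"type":"array"}},"required":["commands"]}

```bash
ls -la; mkdir -p pics; python3 - <<'E'
from workcell import env
import cv2,json
s=env.read_state();print(s)
for n in ["scene","side","wrist"]:
    c=env.capture(n);cv2.imwrite(f"pics/{n}0.png",c["image"][:,:,::-1]);print(n,{k:v for k,v in c.items() if k!="image"})
E
```

```text
total 12
drwxr-xr-x  3 agent agent 4096 Dec  6 11:46 .
drwxr-xr-x 23 root  root  4096 Dec  6 11:46 ..
drwxr-xr-x  2 agent agent 4096 Dec  6 11:46 pics
{'time': 0.0, 'qpos': array([ 0.01407519,  0.32182589, -0.0700809 ,  1.45170986,  0.0226313 ,
        1.37082837, -0.05687116]), 'qd': array([ 0.00117284,  0.00118177, -0.00013275,  0.00075205, -0.00039445,
       -0.00112076, -0.00105178]), 'joint_efforts': array([-1.25131752e-03, -4.93579853e+01, -3.82724963e-01, -3.14334905e+01,
        1.30020955e-02,  1.12603378e-02,  4.26072404e-06]), 'eef_pos': array([ 6.49435134e-01, -4.76811679e-05,  2.30204132e-01]), 'tcp_rot': array([-1.57092970e+00,  1.48637692e-03,  1.62399584e-03]), 'ft_force': array([0.5283233, 0.5431975, 0.1280338]), 'moment': array([ 0.0369602,  0.0188115, -0.0330937]), 'grip_width': 0.9973257303025076}
scene {'vfov': 54.124076952261134, 'cx': 314.74024197060515, 'cy': 245.1764255735972, 'k1': -0.0938067013995794, 'R': array([[ 0.28908336,  0.95729608,  0.00387545],
       [ 0.65060568, -0.19349639, -0.73435101],
       [-0.70224146,  0.21481004, -0.67875885]]), 't': array([-0.14727491, -0.30574618,  1.54528168])}
side {'vfov': 57.23057121813386, 'cx': 321.9789246597327, 'cy': 235.03084012469722, 'k1': 0.014990611958334869, 'R': array([[-0.83116023, -0.55603193,  0.00107552],
       [-0.34426587,  0.51309005, -0.78626943],
       [ 0.43663907, -0.65388615, -0.61788286]]), 't': array([0.4633558 , 0.2700696 , 0.59638266])}
wrist {'vfov': 70.01081698357265, 'cx': 317.73850048360913, 'cy': 237.14903421857056, 'k1': -0.06454381332949712, 'R': array([[ 9.99997091e-01,  1.99102871e-03, -1.36187350e-03],
       [ 2.32473876e-03, -9.46122745e-01,  3.23799857e-01],
       [-6.43804683e-04, -3.23802081e-01, -9.46124621e-01]]), 't': array([-0.65039899, -0.04391204,  0.38063808])}
```

View pics/scene0.png

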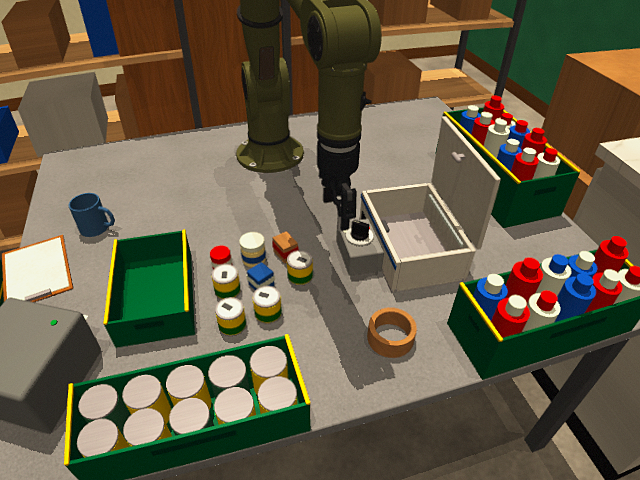

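View pics/side0.png

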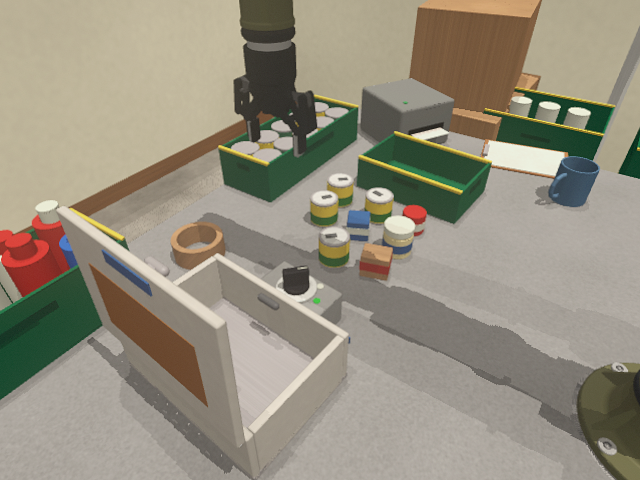

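View pics/wrist0.png

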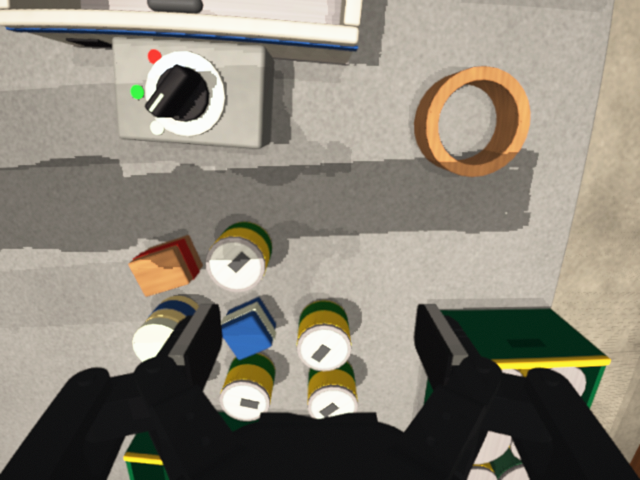

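```bash
cat > h.py <<'E'
from workcell import env
import cv2,numpy as np
from scipy.spatial.transform import Rotation as Ro
def cap(n,f=None):
    c=env.capture(n)
    if f: cv2.imwrite(f"pics/{f}.png",c["image"][:,:,::-1]); np.savez(f"pics/{f}.npz",**c)
    return c
def load(f): return dict(np.load(f"pics/{f}.npz"))
def K(c):
    f=240/np.tan(np.radians(float(c["vfov"]))/2)
    return np.array([[f,0,float(c["cx"])],[0,f,float(c["cy"])],[0,0,1]]),np.array([float(c["k1"]),0,0,0])
def ray(c,u,v):
    k,d=K(c);p=cv2.undistortPoints(np.array([[[u,v]]],float),k,d)[0,0]
    r=c["R"].T@np.array([p[0],p[1],1]);o=-c["R"].T@c["t"];return o,r
def px2w(c,u,v,z):
    o,r=ray(c,u,v);return o+r*(z-o[2])/r[2]
def tri(obs):
    A=np.zeros((3,3));b=np.zeros(3)
    for c,u,v in obs:
        o,r=ray(c,u,v);r/=np.linalg.norm(r);P=np.eye(3)-np.outer(r,r);A+=P;b+=P@o
    return np.linalg.solve(A,b)
def w2px(c,X):
    k,d=K(c);X=np.atleast_2d(X).astype(float)
    return cv2.projectPoints(X,cv2.Rodrigues(c["R"])[0],c["t"],k,d)[0][:,0]
def crop(f,x0,y0,x1,y1,s,out):
    im=cv2.imread(f"pics/{f}.png")[y0:y1,x0:x1];cv2.imwrite(f"pics/{out}.png",cv2.resize(im,None,fx=s,fy=s,interpolation=cv2.INTER_CUBIC))
E
python3 - <<'E'
from h import *
for n in ["scene","side","wrist"]: cap(n,n+"1")
crop("scene1",200,220,330,340,6,"c1"); crop("side1",290,160,440,285,5,"c2"); crop("scene1",330,100,510,290,3,"c3");crop("side1",50,200,360,480,2,"c4")
E
```

```text
(no output)
```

View pics/c1.png

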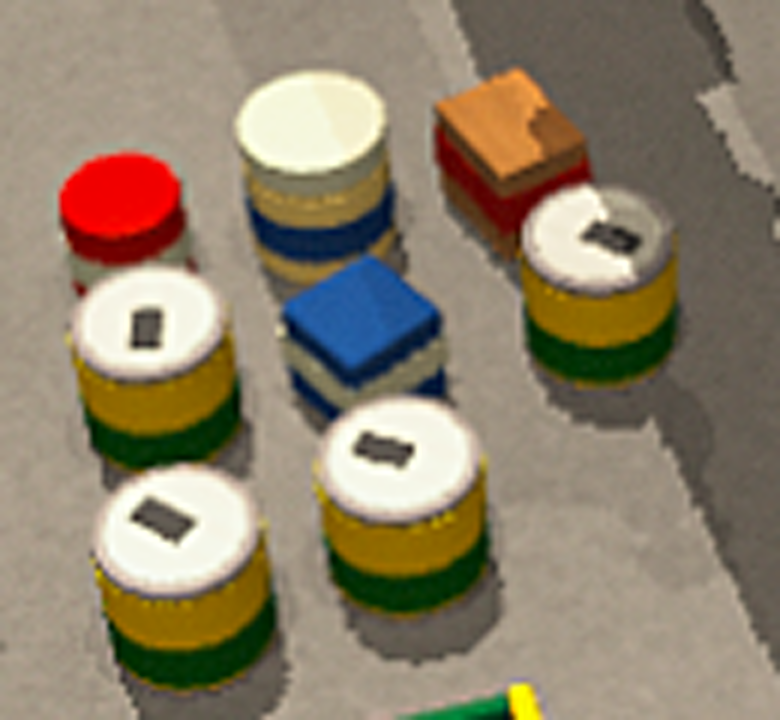

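View pics/c2.png

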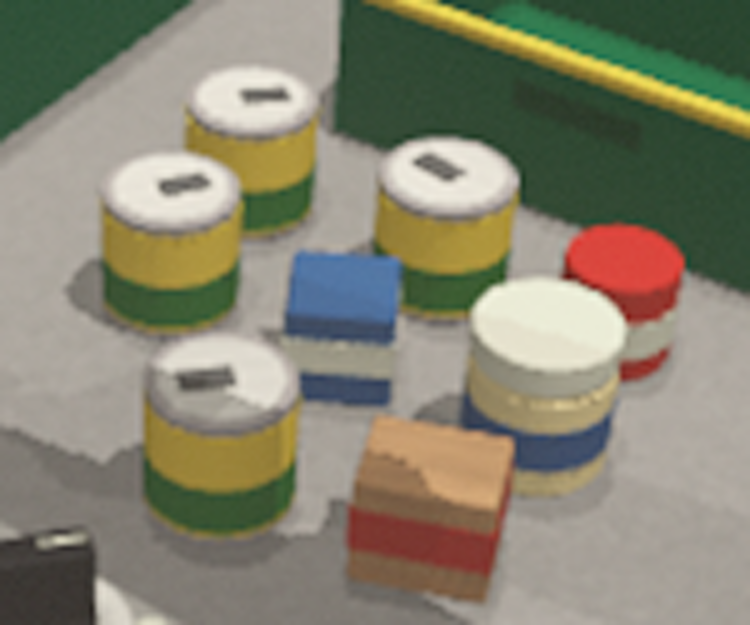

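View pics/c3.png

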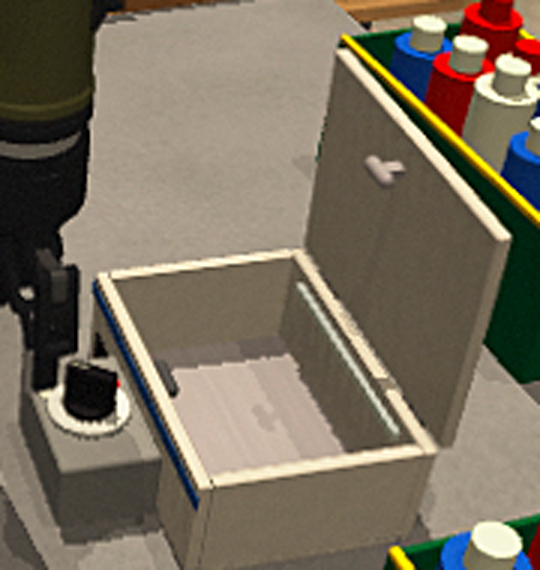

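View pics/c4.png

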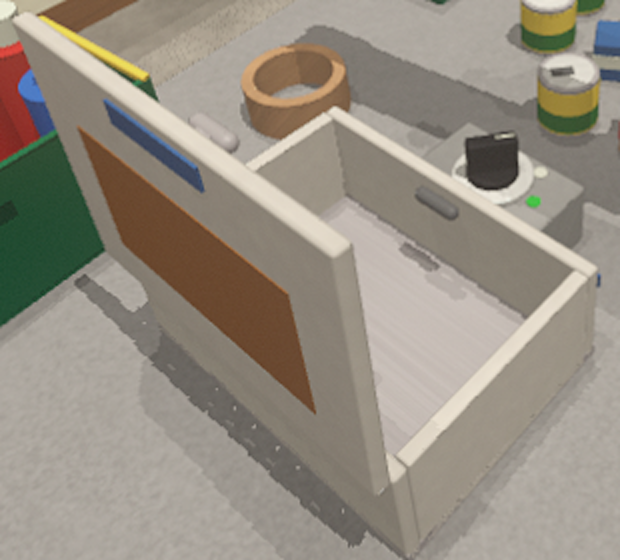

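```bash
python3 - <<'E'
from h import *
s=load("scene1");d=load("side1");w=load("wrist1")
S={'A':(225,273.8,.06),'B':(229.5,308.7,.06),'C':(266.7,296.3,.06),'D':(299.7,259.7,.06),'jar':(251.8,240.7,.066),'pep':(220.2,253,.05),'salt':(260.2,272.3,.048),'tea':(285,240.7,.05)}
D={'A':(379.6,195.4),'B':(340.6,180.4),'C':(324.4,198.4),'D':(334.4,236),'jar':(399.6,225),'pep':(415,213),'salt':(358.6,219),'tea':(377.4,252)}
for k in S:
    u,v,z=S[k];print(k,px2w(s,u,v,z).round(4),px2w(d,*D[k],z).round(4),tri([(s,u,v),(d,*D[k])]).round(4))
# salt corners, tea corners
for n,z,cs in [('salt',.048,[(365,255),(440,315),(355,372),(283,312)]),('tea',.05,[(515,68),(588,140),(500,180),(435,108)])]:
    print(n,[px2w(s,a/6+200,b/6+220,z)[:2].round(3).tolist() for a,b in cs])
# chest rim corners z=.1: from c3 /3 + (330,100)
for n,a,b in [('nearleft',97,278),('farleft',296,252),('nearright',205,488),('hingeright',432,450)]:
    print(n,px2w(s,a/3+330,b/3+100,.1).round(4))
for n,a,b in [('front+x',333,110),('front-x',597,270),('back-x',403,462)]:
    print('side',n,px2w(d,a/2+50,b/2+200,.1).round(4))
# crate rims z=.08
for u,v in [(112,237),(184,233),(190,336),(105,343)]: print('crate',px2w(s,u,v,.08).round(4))
for u,v in [(397,136),(488,178),(461,189),(361,153)]: print('crate side',px2w(d,u,v,.08).round(4))
E
```

```text
A [ 0.5686 -0.2296  0.06  ] [ 0.5591 -0.2263  0.06  ] [ 0.5624 -0.2305  0.0554]
B [ 0.6724 -0.2364  0.06  ] [ 0.662  -0.2323  0.06  ] [ 0.6666 -0.2373  0.055 ]
C [ 0.6608 -0.1538  0.06  ] [ 0.6517 -0.15    0.06  ] [ 0.6557 -0.1541  0.0555]
D [ 0.5729 -0.0559  0.06  ] [ 0.564  -0.0523  0.06  ] [ 0.5674 -0.0556  0.0557]
jar [ 0.4831 -0.1506  0.066 ] [ 0.4732 -0.1458  0.066 ] [ 0.476  -0.1506  0.0609]
pep [ 0.4868 -0.2298  0.05  ] [ 0.4729 -0.2219  0.05  ] [ 0.4769 -0.2304  0.0424]
salt [ 0.575  -0.1507  0.048 ] [ 0.5611 -0.1405  0.048 ] [ 0.5665 -0.15    0.0398]
tea [ 0.4886 -0.0702  0.05  ] [ 0.4785 -0.0672  0.05  ] [ 0.4815 -0.0702  0.0452]
salt [[0.544, -0.143], [0.584, -0.122], [0.604, -0.159], [0.566, -0.179]]
tea [[0.455, -0.06], [0.507, -0.042], [0.52, -0.082], [0.47, -0.097]]
nearleft [0.4197 0.1557 0.1   ]
farleft [0.4328 0.3409 0.1   ]
nearright [0.6831 0.1388 0.1   ]
hingeright [0.6956 0.3223 0.1   ]
side front+x [0.6733 0.1436 0.1   ]
side front-x [0.4037 0.1647 0.1   ]
side back-x [0.4246 0.3415 0.1   ]
crate [ 0.3882 -0.4762  0.08  ]
crate [ 0.4243 -0.3049  0.08  ]
crate [ 0.7361 -0.3224  0.08  ]
crate [ 0.7077 -0.4853  0.08  ]
crate side [ 0.6404 -0.4714  0.08  ]
crate side [ 0.3809 -0.3927  0.08  ]
crate side [ 0.4143 -0.3161  0.08  ]
crate side [ 0.6712 -0.339   0.08  ]
```

```bash
cat >> h.py <<'E'
def circ(X,r,z,n=40):
    a=np.linspace(0,2*np.pi,n+1);return np.c_[X[0]+r*np.cos(a),X[1]+r*np.sin(a),0*a+z]
def box(X,yaw,lx,ly,z):
    c,s=np.cos(yaw),np.sin(yaw);P=np.array([[1,1],[-1,1],[-1,-1],[1,-1],[1,1]])*[lx/2,ly/2]
    return np.c_[P@np.array([[c,s],[-s,c]])+X[:2],np.full(5,z)]
def overlay(f,curves,x0,y0,x1,y1,s,out):
    c=load(f);im=cv2.imread(f"pics/{f}.png")[y0:y1,x0:x1];im=cv2.resize(im,None,fx=s,fy=s,interpolation=cv2.INTER_CUBIC)
    for C in curves:
        p=(w2px(c,C)-[x0,y0]+.5)*s-.5
        cv2.polylines(im,[np.round(p*8).astype(int)],False,(255,0,255),1,cv2.LINE_AA,3)
    cv2.imwrite(f"pics/{out}.png",im)
E
python3 - <<'E'
from h import *
T={'A':(.5635,-.2285),'B':(.667,-.235),'C':(.656,-.1525),'D':(.568,-.0545)}
cs=[]
for k,X in T.items(): cs+=[circ(X,.03,.06),circ(X,.03,0)]
X=(.478,-.149);cs+=[circ(X,.03,.066),circ(X,.03,0)]
overlay("scene1",cs,200,220,330,340,6,"o1")
overlay("side1",cs,290,160,440,285,5,"o2")
overlay("wrist1",cs,100,180,400,460,2.5,"o3")
E
```

```text
(no output)
```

View pics/o1.png

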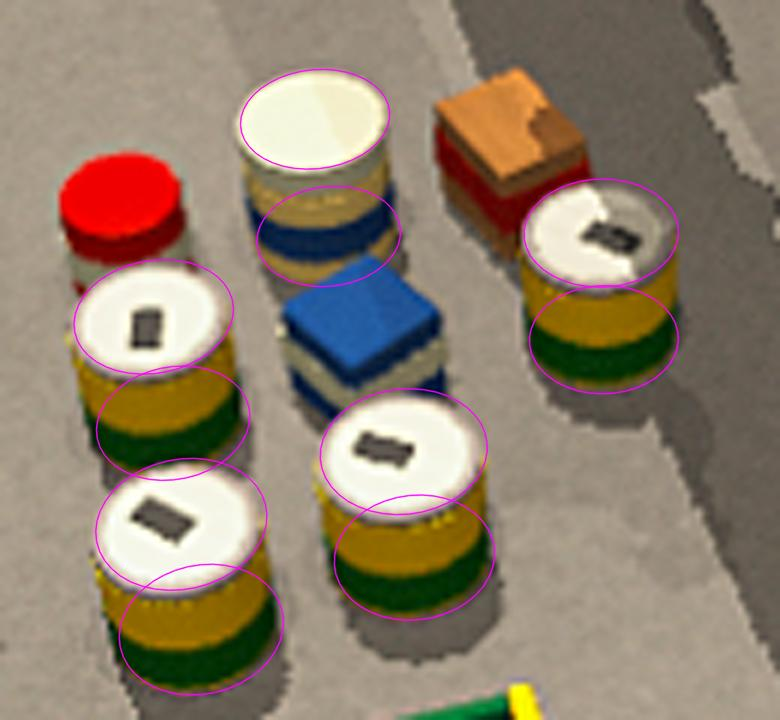

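View pics/o2.png

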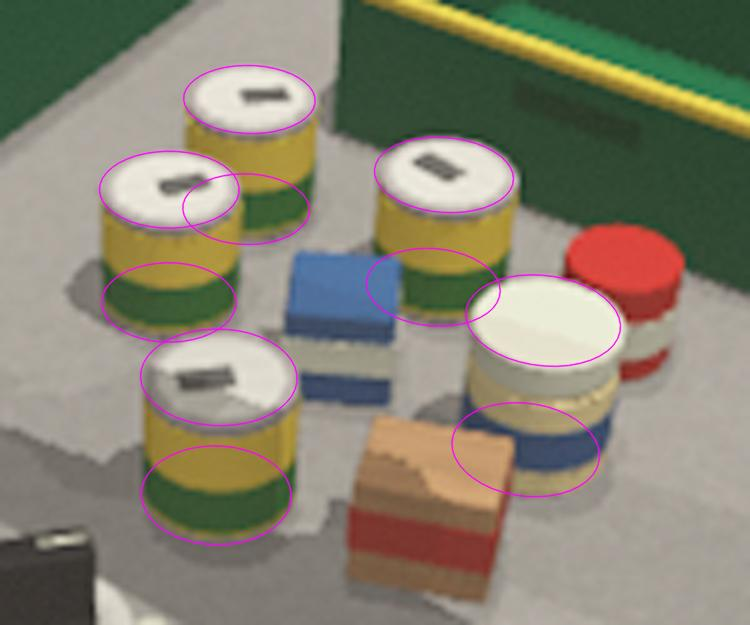

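View pics/o3.png

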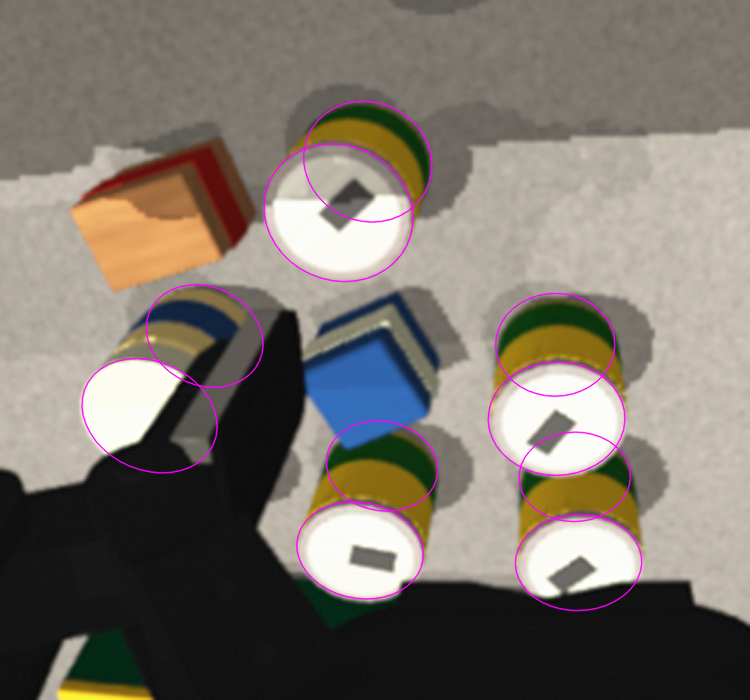

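```bash
python3 - <<'E'
from h import *
cs=[box((.553,.2405),-.075,.274,.194,.1),box((.553,.2405),-.075,.25,.17,.1),box((.553,.2405),-.075,.25,.17,.01)]
cs+=[box((.545,-.397),-.07,.26,.17,.08),box((.545,-.397),-.07,.248,.158,.006)]
cs+=[circ((.480,-.227),.025,.05),box((.568,-.147),.5,.046,.046,.048),box((.483,-.069),.35,.054,.042,.05),box((.568,-.147),.5,.046,.046,.0),box((.483,-.069),.35,.054,.042,0)]
overlay("scene1",cs,90,150,290,350,4,"o1")
overlay("scene1",cs,330,160,490,300,4,"o1b")
overlay("side1",cs,340,120,500,290,4,"o2")
overlay("side1",cs,150,240,360,480,3,"o2b")
E
```

```text
(no output)
```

View pics/o1.png

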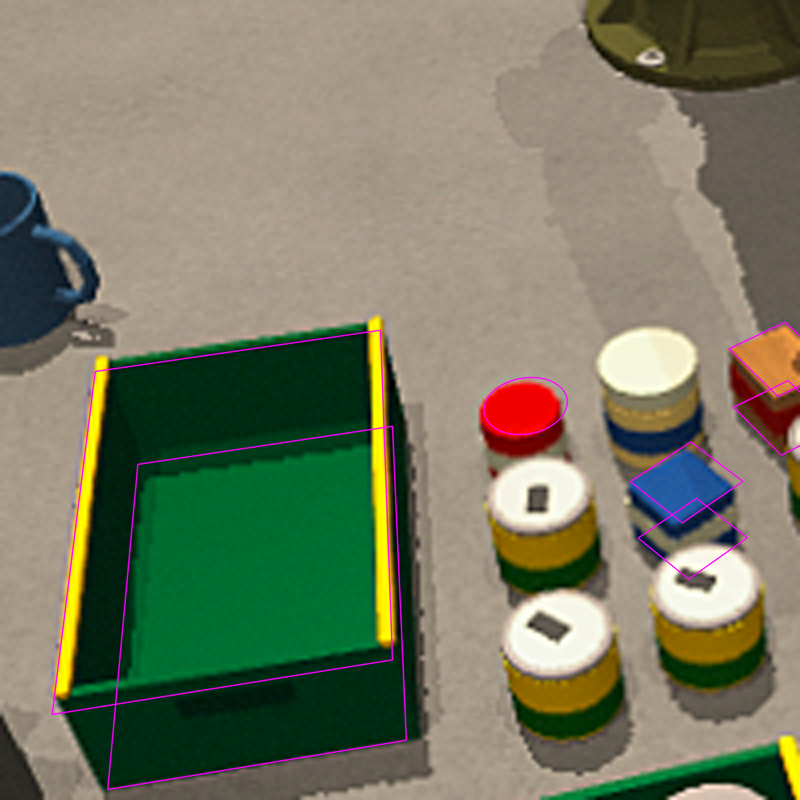

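View pics/o1b.png

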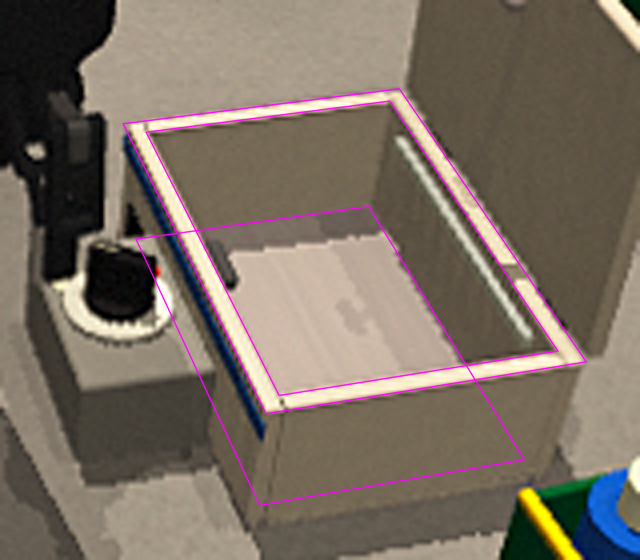

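View pics/o2.png

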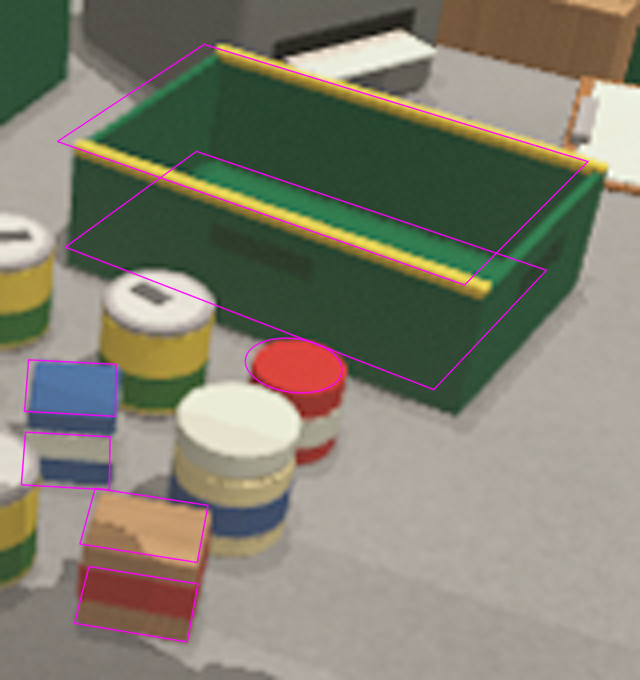

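View pics/o2b.png

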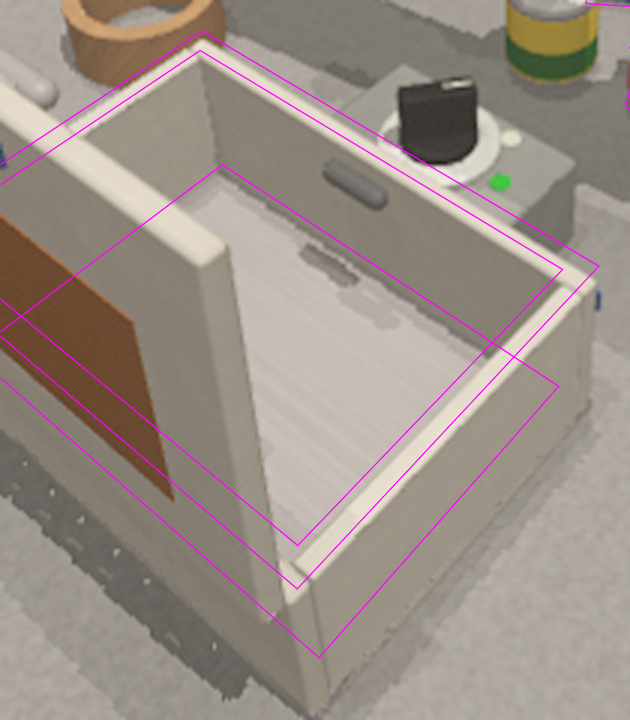

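```bash
cat > plan.py <<'E'
import numpy as np,cv2
def rect(c,yaw,l0,l1,w):
    u=np.array([np.cos(yaw),np.sin(yaw)]);v=np.array([-u[1],u[0]]);c=np.array(c)
    return np.array([c+u*l0-v*w,c+u*l1-v*w,c+u*l1+v*w,c+u*l0+v*w])
def dist_rect_pt(R,p): # signed-ish distance outside
    return -cv2.pointPolygonTest(R.astype(np.float32)*1000,(float(p[0])*1000,float(p[1])*1000),True)/1000
def sample_poly(P,n=20):
    return np.concatenate([P[i]+(P[(i+1)%4]-P[i])*np.linspace(0,1,n)[:,None] for i in range(4)])
def clear(c,yaw,circs,boxes,l0=.0425,l1=.057):
    m=9
    for s in (0,np.pi):
        R=rect(c,yaw+s,l0,l1,.011)
        for x,y,r in circs: m=min(m,dist_rect_pt(R,(x,y))-r)
        for P in boxes: m=min(m,min(dist_rect_pt(R,p) for p in sample_poly(P)))
    return m
E
python3 - <<'E'
from plan import *
from h import box
T={'A':(.5635,-.2285),'B':(.667,-.235),'C':(.656,-.1525),'D':(.568,-.0545),'J':(.478,-.149)}
bx=[box((.568,-.147),.5,.046,.046,0)[:4,:2],box((.483,-.069),.35,.054,.042,0)[:4,:2],box((.535,-.396),-.07,.26,.17,0)[:4,:2]]
order="DCBAJ"
for i,k in enumerate(order):
    oth=[(*T[j],.03) for j in order[i+1:]]+[(.475,-.229,.025)]
    print(k,[(a,round(1000*clear(T[k],np.radians(a),oth,bx))) for a in range(0,180,15)])
E
```

```text
D [(0, 1), (15, 0), (30, 0), (45, 8), (60, 19), (75, 9), (90, 4), (105, 5), (120, 12), (135, 26), (150, 13), (165, 5)]
C [(0, 0), (15, 0), (30, 14), (45, 25), (60, 11), (75, -1), (90, -5), (105, -4), (120, -1), (135, 11), (150, 13), (165, 3)]
B [(0, 16), (15, 17), (30, 25), (45, 35), (60, 29), (75, 27), (90, 27), (105, 27), (120, 34), (135, 31), (150, 20), (165, 16)]
A [(0, 6), (15, 6), (30, 13), (45, 20), (60, 7), (75, -1), (90, -6), (105, -3), (120, 10), (135, 22), (150, 14), (165, 6)]
J [(0, 2), (15, 3), (30, 9), (45, 18), (60, 5), (75, -3), (90, -3), (105, -4), (120, 3), (135, 16), (150, 18), (165, 8)]
```

```bash
cat > go.py <<'E'
import sys
from h import *
# usage: go.py x y z yaw_deg grip nmax [slow_mm]
x,y,z,yaw,g,n=[float(a) for a in sys.argv[1:7]];step=float(sys.argv[7])/1000 if len(sys.argv)>7 else .04
s=env.read_state();p=s["eef_pos"].copy();R=Ro.from_rotvec(s["tcp_rot"])
R0=Ro.from_rotvec([-np.pi/2,0,0])
def yawof(R): m=R.as_matrix();return np.degrees(np.arctan2(m[1,0],m[0,0]))
y0=yawof(R);print("now",p.round(4),"yaw",round(y0,1),"tilt",round(float(np.degrees(np.arccos(-R.as_matrix()[2,1]))),2),"q7",s["qpos"][6].round(2),"t",round(s["time"],2),"grip",round(s["grip_width"],3))
tgt=np.array([x,y,z]);dy=yaw-y0  # no wrap: give yaw in -180..180 continuous
d=tgt-p;rows=max(np.linalg.norm(d)/step,abs(dy)/7.0);rows=int(np.ceil(rows-1e-6)) or 1
rows_total=rows;out=[]
Rt=Ro.from_euler('z',np.radians(yaw))*R0
for i in range(rows):
    k=rows-i
    m=R.as_matrix();sh=m.T@((tgt-p)/k)*100
    rv=(R.inv()*Rt).as_rotvec(degrees=True);
    if np.linalg.norm(rv)>180-.1: pass
    rv=rv/k
    row=[round(v,1) for v in sh]+[round(v,1) for v in rv]
    out.append([v+0.0 for v in row]+[int(g)])
    p=p+m@(np.array(row[:3])/100);R=R*Ro.from_rotvec(row[3:],degrees=True)
print(rows,"rows; end",p.round(4),round(yawof(R),1))
for i in range(0,min(len(out),int(n)),5): print(str([out[i:i+5]]).replace(".0,",",").replace("-0,","0,"))
E
python3 go.py .568 -.0545 .15 135 0 30
```

```text
now [ 6.498e-01 -1.000e-04  2.310e-01] yaw -0.0 tilt 0.03 q7 -0.06 t 0.3 grip 0.999
20 rows; end [ 0.5682 -0.0545  0.15  ] 135.0
[[[np.float64(-0.4), np.float64(0.4), np.float64(-0.3), np.float64(0.0), np.float64(-6.8), np.float64(0.0), 0], [np.float64(-0.4), np.float64(0.4), np.float64(-0.2), np.float64(0.0), np.float64(-6.7), np.float64(0.0), 0], [np.float64(-0.5), np.float64(0.4), np.float64(-0.2), np.float64(0.0), np.float64(-6.8), np.float64(0.0), 0], [np.float64(-0.5), np.float64(0.4), np.float64(-0.1), np.float64(0.0), np.float64(-6.7), np.float64(0.0), 0], [np.float64(-0.5), np.float64(0.4), np.float64(-0.1), np.float64(0.0), np.float64(-6.8), np.float64(0.0), 0]]]
[[[np.float64(-0.5), np.float64(0.4), np.float64(0.0), np.float64(0.0), np.float64(-6.7), np.float64(0.0), 0], [np.float64(-0.5), np.float64(0.4), np.float64(0.1), np.float64(0.0), np.float64(-6.8), np.float64(0.0), 0], [np.float64(-0.5), np.float64(0.4), np.float64(0.1), np.float64(0.0), np.float64(-6.7), np.float64(0.0), 0], [np.float64(-0.5), np.float64(0.4), np.float64(0.2), np.float64(0.0), np.float64(-6.8), n
[... 523 characters left out ...]
0.0), np.float64(-6.7), np.float64(0.0), 0], [np.float64(-0.2), np.float64(0.4), np.float64(0.4), np.float64(0.0), np.float64(-6.8), np.float64(0.0), 0]]]
[[[np.float64(-0.2), np.float64(0.4), np.float64(0.4), np.float64(0.0), np.float64(-6.7), np.float64(0.0), 0], [np.float64(-0.1), np.float64(0.4), np.float64(0.5), np.float64(0.0), np.float64(-6.8), np.float64(0.0), 0], [np.float64(-0.1), np.float64(0.4), np.float64(0.5), np.float64(0.0), np.float64(-6.7), np.float64(0.0), 0], [np.float64(0.0), np.float64(0.5), np.float64(0.5), np.float64(0.0), np.float64(-6.8), np.float64(0.0), 0], [np.float64(0.0), np.float64(0.4), np.float64(0.4), np.float64(0.0), np.float64(-6.7), np.float64(0.0), 0]]]
```

```bash
sed -i 's/\[round(v,1) for v in sh\]/[round(float(v),1) for v in sh]/; s/\[round(v,1) for v in rv\]/[round(float(v),1) for v in rv]/' go.py; sed -i 's/out.append(\[v+0.0 for v in row\]/out.append([int(v) if v==int(v) else v for v in row]/; s/print(str(\[out\[i:i+5\]\]).*/print([out[i:i+5]])/' go.py; python3 go.py .568 -.0545 .15 135 0 5
```

```text
now [ 6.498e-01 -1.000e-04  2.310e-01] yaw -0.0 tilt 0.03 q7 -0.06 t 0.3 grip 0.999
20 rows; end [ 0.5682 -0.0545  0.15  ] 135.0
[[[-0.4, 0.4, -0.3, 0, -6.8, 0, 0], [-0.4, 0.4, -0.2, 0, -6.7, 0, 0], [-0.5, 0.4, -0.2, 0, -6.8, 0, 0], [-0.5, 0.4, -0.1, 0, -6.7, 0, 0], [-0.5, 0.4, -0.1, 0, -6.8, 0, 0]]]
```

Call:
drive_tool(commands=[[[0,0,0,0,-7,0,0],[0,0,0,0,-7,0,0],[0,0,0,0,-7,0,0],[0,0,0,0,-7,0,0],[0,0,0,0,-7,0,0]]])

```text
time: 0.72
eef_pos: [0.6495, 0.0001, 0.2303]
tcp_rot: [-1.514, -0.489, 0.492]
ft_force: [0.2, -0.0, -0.5]
grip_width: 1.001
```

```bash
python3 go.py .568 -.0545 .15 135 0 20
```

```text
now [6.495e-01 1.000e-04 2.303e-01] yaw 35.9 tilt 0.11 q7 0.55 t 0.72 grip 1.001
15 rows; end [ 0.5678 -0.055   0.1504] 135.0
[[[-0.7, 0.5, 0, 0, -6.6, 0, 0], [-0.6, 0.5, 0.1, 0, -6.6, 0, 0], [-0.6, 0.5, 0.2, 0, -6.6, 0, 0], [-0.6, 0.5, 0.2, 0, -6.6, 0, 0], [-0.6, 0.5, 0.3, 0, -6.6, 0, 0]]]
[[[-0.5, 0.6, 0.4, 0, -6.6, 0, 0], [-0.5, 0.5, 0.4, 0, -6.6, 0, 0], [-0.4, 0.6, 0.5, 0, -6.6, 0, 0], [-0.4, 0.5, 0.5, 0, -6.6, 0, 0], [-0.3, 0.6, 0.6, 0, -6.6, 0, 0]]]
[[[-0.2, 0.5, 0.6, 0, -6.6, 0, 0], [-0.2, 0.6, 0.6, 0, -6.6, 0, 0], [-0.1, 0.5, 0.7, 0, -6.6, 0, 0], [0, 0.6, 0.7, 0, -6.7, 0, 0], [0, 0.5, 0.7, -0.1, -6.6, 0.1, 0]]]
```

Call:
drive_tool(commands=[[[-0.7,0.5,0,0,-6.6,0,0],[-0.6,0.5,0.1,0,-6.6,0,0],[-0.6,0.5,0.2,0,-6.6,0,0],[-0.6,0.5,0.2,0,-6.6,0,0],[-0.6,0.5,0.3,0,-6.6,0,0]]])

```text
time: 1.13
eef_pos: [0.6235, -0.0175, 0.2052]
tcp_rot: [-1.35, -0.959, 0.957]
ft_force: [0.2, -0.6, 0.3]
grip_width: 0.997
```

Call:
drive_tool(commands=[[[-0.5,0.6,0.4,0,-6.6,0,0],[-0.5,0.5,0.4,0,-6.6,0,0],[-0.4,0.6,0.5,0,-6.6,0,0],[-0.4,0.5,0.5,0,-6.6,0,0],[-0.3,0.6,0.6,0,-6.6,0,0]]])

```text
time: 1.55
eef_pos: [0.596, -0.0375, 0.1758]
tcp_rot: [-1.07, -1.406, 1.405]
ft_force: [-0.3, 0.2, -0.3]
grip_width: 0.999
```

Call:
drive_tool(commands=[[[-0.2,0.5,0.6,0,-6.6,0,0],[-0.2,0.6,0.6,0,-6.6,0,0],[-0.1,0.5,0.7,0,-6.6,0,0],[0,0.6,0.7,0,-6.7,0,0],[0,0.5,0.7,0,-6.6,0,0]]])

```text
time: 1.97
eef_pos: [0.5678, -0.0593, 0.1472]
tcp_rot: [-0.658, -1.821, 1.82]
ft_force: [0.5, 0.1, -0.1]
grip_width: 0.994
```

```bash
python3 go.py .568 -.0545 .02 135 0 20; python3 - <<'E'
from h import *
cap("wrist","w2")
cs=[circ((.568,-.0545),.03,.06),circ((.568,-.0545),.03,0),box((.483,-.069),.35,.054,.042,.05),box((.568,-.147),.5,.046,.046,.048)]
overlay("w2",cs,0,0,640,480,1.25,"o4")
E
```

```text
now [ 0.5678 -0.0593  0.1472] yaw 140.3 tilt 0.04 q7 2.44 t 1.97 grip 0.994
4 rows; end [ 0.5682 -0.0543  0.0202] 135.0
[[[0.1, 3.2, -0.1, 0, 1.3, 0, 0], [0.1, 3.2, -0.1, 0, 1.3, 0, 0], [0.1, 3.2, -0.1, 0, 1.3, 0, 0], [0, 3.1, -0.1, 0, 1.4, 0, 0]]]
```

View pics/o4.png

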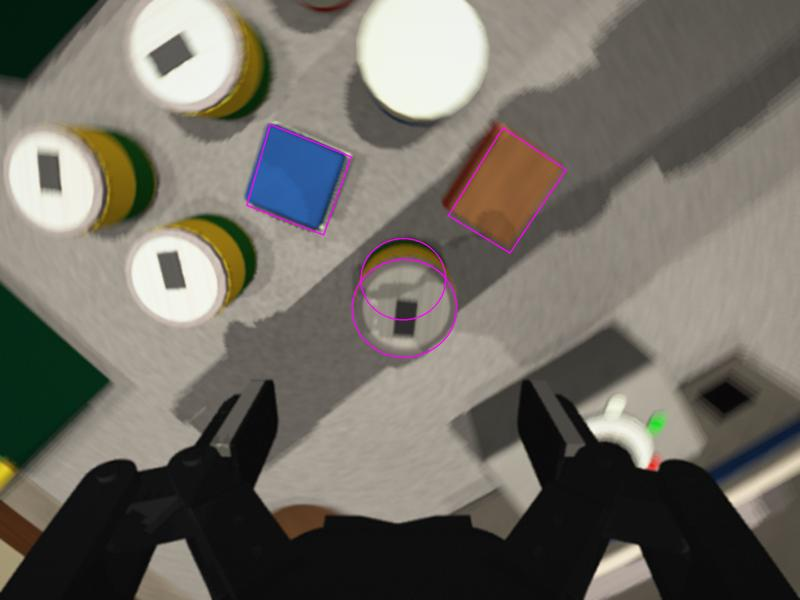

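Call:
drive_tool(commands=[[[0.1,3.0,-0.1,0,1.3,0,0],[0.1,3.0,-0.1,0,1.3,0,0],[0.1,3.0,-0.1,0,1.3,0,0],[0,2.5,-0.1,0,1,0,0],[0,1,0,0,0,0,0]]])

```text
time: 2.43
eef_pos: [0.5717, -0.0578, 0.0224]
tcp_rot: [-0.747, -1.758, 1.756]
ft_force: [-0.4, 1.0, 0.3]
grip_width: 1.003
```

```bash
python3 go.py .568 -.0545 .02 135 0 20
```

```text
now [ 0.5717 -0.0578  0.0224] yaw 134.5 tilt 0.61 q7 2.29 t 2.43 grip 1.003
1 rows; end [ 0.5682 -0.0543  0.0204] 135.0
[[[0.5, 0.2, 0, 0.3, -0.5, -0.5, 0]]]
```

Call:
drive_tool(commands=[[[0.5,0.2,0,0.3,-0.5,-0.5,0],[0,0,0,0,0,0,255],[0,0,0,0,0,0,255],[0,0,0,0,0,0,255],[0,0,0,0,0,0,255]]])

```text
time: 2.85
eef_pos: [0.5689, -0.0533, 0.0219]
tcp_rot: [-0.73, -1.758, 1.759]
ft_force: [0.6, 0.4, -1.8]
grip_width: 0.691
```

Call:
drive_tool(commands=[[[0,0,0,0,0,0,255],[0,0,0,0,0,0,255],[0,0,0,0,0,0,255],[0,0,0,0,0,0,255]]])

```text
time: 3.18
eef_pos: [0.5708, -0.0538, 0.0248]
tcp_rot: [-0.736, -1.76, 1.759]
ft_force: [0.1, 0.7, -1.5]
grip_width: 0.694
```

Call:
drive_tool(commands=[[[0,-2,0,0,0,0,255],[0,-4,0,0,0,0,255],[0,-4,0,0,0,0,255],[0,-3,0,0,0,0,255],[0,-2,0,0,0,0,255]]])

```text
time: 3.6
eef_pos: [0.5644, -0.0535, 0.173]
tcp_rot: [-0.718, -1.751, 1.758]
ft_force: [1.0, -0.6, -2.0]
grip_width: 0.685
```

```bash
python3 - <<'E'
from h import *
print(env.read_state())
cap("side","s3");cap("wrist","w3")
E
python3 go.py .50 .20 .17 140 255 20
```

```text
{'time': 3.6, 'qpos': array([ 0.34514796,  0.20898412, -0.3363111 ,  1.71894432,  0.07113242,
        1.23805547,  2.34524139]), 'qd': array([ 0.02300861, -0.2000097 , -0.00717957, -0.2892237 , -0.08080227,
        0.47497445,  0.06154129]), 'joint_efforts': array([-4.38521337e-02, -4.01633370e+01, -1.98281206e+00, -2.93157846e+01,
        3.56391852e-02, -6.74892263e-02, -3.13725905e-02]), 'eef_pos': array([ 0.56436629, -0.05354703,  0.17302013]), 'tcp_rot': array([-0.71812732, -1.75146605,  1.75774128]), 'ft_force': array([ 1.00232025, -0.56523578, -1.97075364]), 'moment': array([-0.05787523, -0.12582514, -0.02725422]), 'grip_width': 0.6852483319803698}
now [ 0.5665 -0.0536  0.1747] yaw 134.9 tilt 0.38 q7 2.34 t 3.7 grip 0.688
7 rows; end [0.5002 0.1996 0.17  ] 140.0
[[[3.2, 0.1, -1.9, 0, -0.7, 0, 255], [3.2, 0.1, -1.9, 0, -0.7, 0.1, 255], [3.2, 0.1, -2, 0, -0.7, 0, 255], [3.2, 0.1, -2, -0.1, -0.8, 0.1, 255], [3.1, 0, -2, 0, -0.7, 0, 255]]]
[[[3.1, 0, -2.1, -0.1, -0.8, 0.1, 255], [3.1, 0.1, -2.1, 0, -0.7, 0, 255]]]
```

View pics/s3.png

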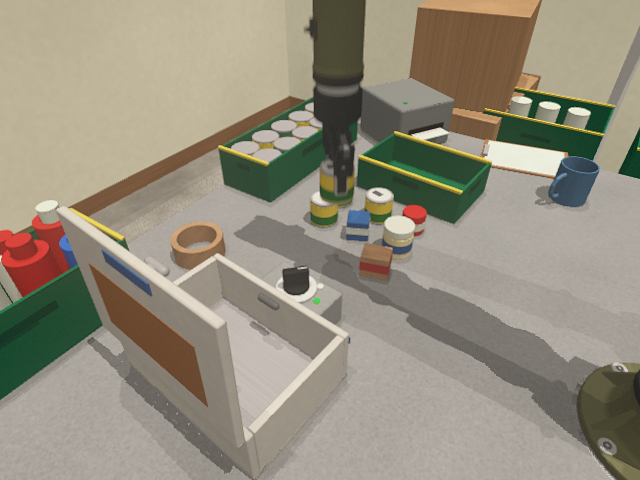

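View pics/w3.png

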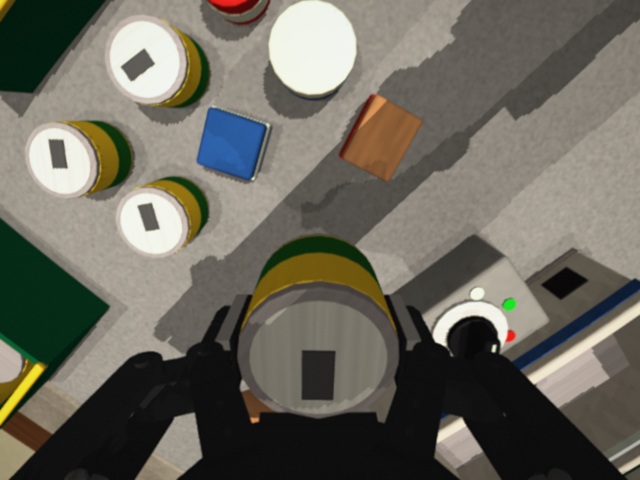

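```bash
python3 go.py .615 .271 .17 140 255 20
```

```text
now [ 0.5665 -0.0536  0.1747] yaw 134.9 tilt 0.38 q7 2.34 t 3.7 grip 0.688
9 rows; end [0.6149 0.271  0.1695] 140.0
[[[2.2, 0.1, -2.9, 0, -0.6, 0, 255], [2.1, 0, -3, 0, -0.6, 0, 255], [2.1, 0.1, -3, 0, -0.6, 0, 255], [2.1, 0, -3, 0, -0.6, 0.1, 255], [2.1, 0, -3, 0, -0.5, 0, 255]]]
[[[2, 0.1, -3, -0.1, -0.6, 0.1, 255], [2, 0, -3, 0, -0.5, 0, 255], [2, 0.1, -3.1, -0.1, -0.6, 0.1, 255], [1.9, 0.1, -3.1, 0, -0.5, 0, 255]]]
```

Call:
drive_tool(commands=[[[2.2,0.1,-2.9,0,-0.6,0,255],[2.1,0,-3,0,-0.6,0,255],[2.1,0.1,-3,0,-0.6,0,255],[2.1,0,-3,0,-0.6,0.1,255],[2.1,0,-3,0,-0.5,0,255]]])

```text
time: 4.12
eef_pos: [0.5944, 0.1168, 0.1675]
tcp_rot: [-0.704, -1.763, 1.787]
ft_force: [0.3, -0.7, -1.1]
grip_width: 0.69
```

Call:
drive_tool(commands=[[[2,0.1,-3,0,-0.6,0.1,255],[2,0,-3,0,-0.5,0,255],[2,0.1,-3,0,-0.6,0.1,255],[1,0.1,-1.5,0,-0.5,0,255],[0,0,0,0,0,0,255]]])

```text
time: 4.53
eef_pos: [0.6084, 0.2571, 0.1536]
tcp_rot: [-0.654, -1.792, 1.819]
ft_force: [-0.7, 0.1, -1.6]
grip_width: 0.692
```

```bash
python3 - <<'E'
from h import *
for n in ("wrist","scene","side"): cap(n,n[0]+"4")
cs=[box((.551,.241),-.073,.274,.194,.1),box((.551,.241),-.073,.25,.17,.1)]
overlay("w4",cs,0,0,640,480,1.25,"o4")
E
python3 go.py .615 .271 .07 140 255 20
```

```text
now [0.6099 0.2502 0.1543] yaw 139.0 tilt 1.23 q7 1.85 t 4.68 grip 0.69
3 rows; end [0.6152 0.2705 0.07  ] 140.0
[[[0.3, 2.8, -0.7, -0.4, -0.3, 0.1, 255], [0.3, 2.8, -0.7, -0.4, -0.3, 0.1, 255], [0.3, 2.8, -0.6, -0.4, -0.4, 0, 255]]]
```

View pics/o4.png

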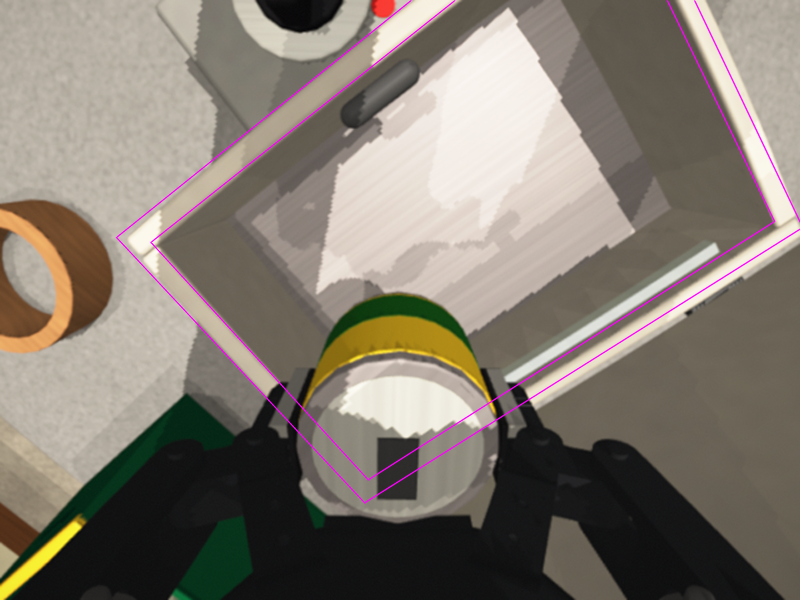

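View pics/s4.png

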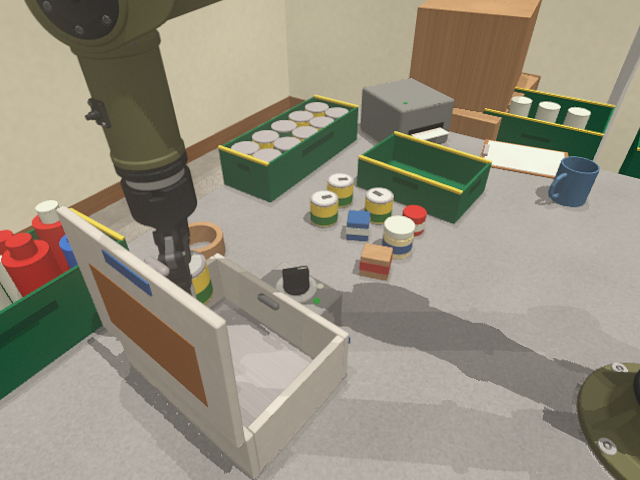

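Call:
drive_tool(commands=[[[0.5,0.5,-1,-0.6,-0.5,0.1,255],[0.4,1.5,-1,-0.4,-0.3,0.1,255],[0,1.5,0,0,0,0,255],[0,1.5,0,0,0,0,255],[0,1.5,0,0,0,0,255]]])

```text
time: 5.1
eef_pos: [0.6228, 0.2626, 0.0898]
tcp_rot: [-0.685, -1.809, 1.81]
ft_force: [-0.5, 0.7, -0.6]
grip_width: 0.689
```

```bash
python3 go.py .612 .268 .037 140 255 20 15
```

```text
now [0.6228 0.2626 0.0898] yaw 139.1 tilt 0.56 q7 1.82 t 5.1 grip 0.689
4 rows; end [0.6121 0.268  0.0367] 140.0
[[[0.3, 1.3, 0.1, 0, -0.2, -0.1, 255], [0.3, 1.3, 0.1, 0.1, -0.2, -0.1, 255], [0.3, 1.3, 0.1, 0, -0.3, -0.2, 255], [0.3, 1.4, 0, 0.1, -0.2, -0.1, 255]]]
```

Call:
drive_tool(commands=[[[1,0.5,0.3,0,-0.4,-0.2,255],[0.3,1.2,0.1,0,-0.2,-0.2,255],[0,1.2,0,0,0,0,255],[0,1,0,0,0,0,255],[0,0.3,0,0,0,0,255]]])

```text
time: 5.52
eef_pos: [0.6094, 0.2619, 0.0415]
tcp_rot: [-0.673, -1.808, 1.811]
ft_force: [0.3, -0.7, -1.3]
grip_width: 0.688
```

```bash
python3 go.py .612 .268 .037 140 255 20 15; python3 -c "
from h import *
s=env.read_state();print(s['ft_force'],s['moment'])"
```

```text
now [0.6094 0.2619 0.0415] yaw 139.3 tilt 0.15 q7 1.8 t 5.52 grip 0.688
1 rows; end [0.6118 0.2677 0.0375] 140.0
[[[0.2, 0.4, -0.6, -0.1, -0.7, -0.1, 255]]]
[ 0.34380848 -0.72623406 -1.29605032] [-0.00595947  0.01320311  0.00788794]
```

Call:
drive_tool(commands=[[[0.2,0.4,-0.5,0,-0.7,0,255],[0,0.2,0,0,0,0,255],[0,0,0,0,0,0,40],[0,0,0,0,0,0,40],[0,0,0,0,0,0,40]]])

```text
time: 5.93
eef_pos: [0.613, 0.2682, 0.0358]
tcp_rot: [-0.665, -1.819, 1.818]
ft_force: [0.6, -1.0, -0.4]
grip_width: 0.845
```

Call:
drive_tool(commands=[[[0,0,0,0,0,0,40],[0,0,0,0,0,0,40]]])

```text
time: 6.1
eef_pos: [0.614, 0.2689, 0.0374]
tcp_rot: [-0.667, -1.822, 1.817]
ft_force: [-1.0, 0.0, 0.3]
grip_width: 0.849
```

```bash
python3 go.py .612 .268 .16 140 255 20 ; python3 -c "
from h import *
s=env.read_state();print(s['ft_force'],s['moment'])
cap('wrist','w5')"
```

```text
now [0.614  0.2689 0.0374] yaw 140.1 tilt 0.37 q7 1.8 t 6.1 grip 0.849
4 rows; end [0.6115 0.268  0.1604] 140.0
[[[0, -3.1, 0, 0.1, 0, -0.1, 255], [0, -3.1, 0.1, 0, 0, -0.1, 255], [0, -3, 0, 0.1, 0, 0, 255], [0.1, -3.1, 0.1, 0, 0.1, -0.1, 255]]]
[-1.0394923   0.02203215  0.32071197] [ 0.01352581 -0.00887351 -0.02381234]
```

View pics/w5.png

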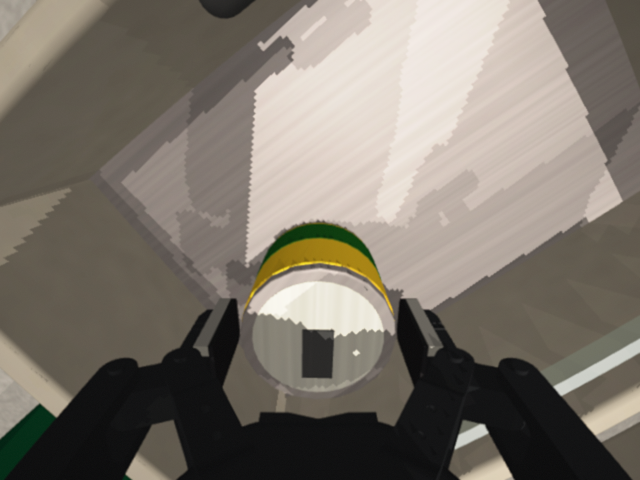

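Call:
drive_tool(commands=[[[0,-2,0,0,0,0,40],[0,-3,0,0,0,0,40],[0,-4,0,0,0,0,40],[0,-3,0,0,0,0,0],[0,-2,0,0,0,0,0]]])

```text
time: 6.57
eef_pos: [0.6083, 0.2649, 0.1733]
tcp_rot: [-0.654, -1.805, 1.827]
ft_force: [0.7, -0.3, 0.1]
grip_width: 0.999
```

```bash
python3 go.py .656 -.1525 .17 45 0 20; python3 -c "
from h import *
cap('scene','c6')
crop('c6',200,150,520,390,2.5,'c6z')"
```

```text
now [0.6083 0.2649 0.1733] yaw 140.1 tilt 0.72 q7 1.85 t 6.57 grip 0.999
14 rows; end [ 0.6563 -0.1528  0.1699] 45.0
[[[-2.2, 0, 2.1, 0, 6.8, 0, 0], [-2.4, 0.1, 1.8, 0, 6.8, 0, 0], [-2.6, 0, 1.5, 0, 6.8, 0, 0], [-2.8, 0.1, 1.2, 0, 6.8, -0.1, 0], [-2.9, 0, 0.8, 0, 6.8, -0.1, 0]]]
[[[-2.9, 0, 0.5, -0.1, 6.8, -0.1, 0], [-3, 0, 0.1, -0.1, 6.8, 0, 0], [-3, 0, -0.2, 0, 6.8, 0, 0], [-2.9, 0.1, -0.6, -0.1, 6.8, -0.1, 0], [-2.9, 0, -0.9, 0, 6.8, 0, 0]]]
[[[-2.7, 0, -1.2, -0.1, 6.8, -0.1, 0], [-2.6, 0.1, -1.5, 0, 6.8, 0, 0], [-2.4, 0, -1.8, -0.1, 6.7, -0.1, 0], [-2.1, 0.1, -2.2, 0, 6.8, 0, 0]]]
```

View pics/c6z.png

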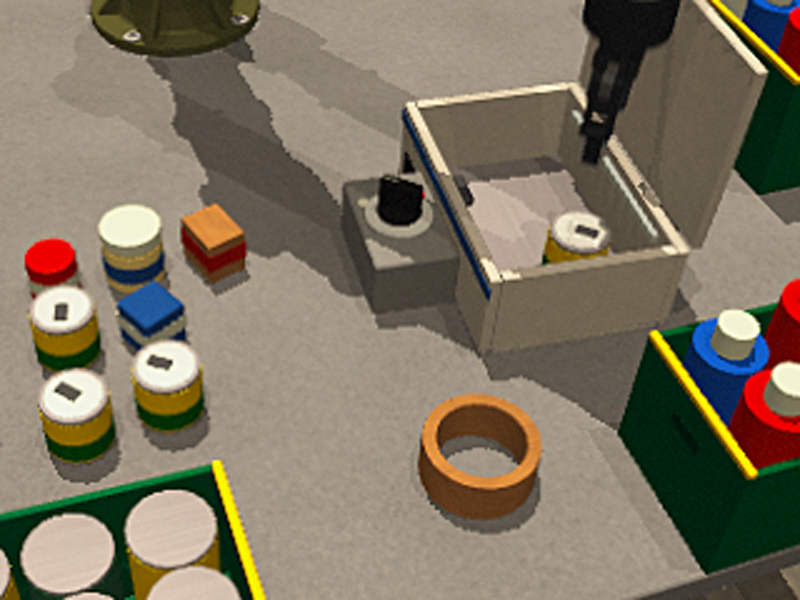

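Tin 1 stands in the +x/+y corner of the chest (at ~(578,232) in this crop). The other goods look unmoved. On to tin C.

Call:
drive_tool(commands=[[[-2.2,0,2.1,0,6.8,0,0],[-2.4,0.1,1.8,0,6.8,0,0],[-2.6,0,1.5,0,6.8,0,0],[-2.8,0.1,1.2,0,6.8,-0.1,0],[-2.9,0,0.8,0,6.8,-0.1,0]]])

```text
time: 7.03
eef_pos: [0.6275, 0.1257, 0.1819]
tcp_rot: [-1.066, -1.419, 1.399]
ft_force: [0.2, 0.7, -0.3]
grip_width: 1.0
```

Call:
drive_tool(commands=[[[-2.9,0,0.5,-0.1,6.8,-0.1,0],[-3,0,0.1,-0.1,6.8,0,0],[-3,0,-0.2,0,6.8,0,0],[-2.9,0.1,-0.6,-0.1,6.8,-0.1,0],[-2.9,0,-0.9,0,6.8,0,0]]])

```text
time: 7.45
eef_pos: [0.6428, -0.0299, 0.1804]
tcp_rot: [-1.352, -0.966, 0.932]
ft_force: [1.0, -0.5, -0.2]
grip_width: 1.002
```

```bash
python3 go.py .656 -.1525 .17 45 0 20
```

```text
now [ 0.6428 -0.0299  0.1804] yaw 70.1 tilt 1.2 q7 1.19 t 7.45 grip 1.002
4 rows; end [ 0.6559 -0.1527  0.1696] 45.0
[[[-2.8, 0.2, -1.4, 0.1, 6.3, 0.3, 0], [-2.6, 0.2, -1.6, 0.1, 6.3, 0.3, 0], [-2.4, 0.3, -1.9, 0.1, 6.2, 0.3, 0], [-2.2, 0.3, -2.2, 0.1, 6.3, 0.2, 0]]]
```

Call:
drive_tool(commands=[[[-2.8,0.2,-1.4,0.1,6.3,0.3,0],[-2.6,0.2,-1.6,0.1,6.3,0.3,0],[-2.4,0.3,-1.9,0.1,6.2,0.3,0],[-2.2,0.3,-2.2,0.1,6.3,0.2,0],[0,0,0,0,0,0,0]]])

```text
time: 7.87
eef_pos: [0.6538, -0.169, 0.1701]
tcp_rot: [-1.498, -0.585, 0.585]
ft_force: [-0.6, -2.0, 0.5]
grip_width: 1.001
```

```bash
python3 - <<'E'
from h import *
cap("wrist","w7")
cs=[]
for X in [(.5635,-.2285),(.667,-.235),(.656,-.1525)]: cs+=[circ(X,.03,.06),circ(X,.03,0)]
cs+=[box((.568,-.147),.5,.046,.046,.048),circ((.475,-.229),.025,.05),circ((.478,-.149),.03,.066)]
overlay("w7",cs,0,0,640,480,1.25,"o7")
E
python3 go.py .656 -.1525 .021 45 0 20
```

```text
now [ 0.6542 -0.1652  0.1703] yaw 43.2 tilt 0.26 q7 0.94 t 7.92 grip 1.001
4 rows; end [ 0.6561 -0.1528  0.0213] 45.0
[[[0.3, 3.7, 0.2, 0.1, -0.5, 0, 0], [0.2, 3.7, 0.2, 0.1, -0.4, 0, 0], [0.3, 3.8, 0.2, 0, -0.5, 0, 0], [0.2, 3.7, 0.2, 0.1, -0.4, 0, 0]]]
```

View pics/o7.png

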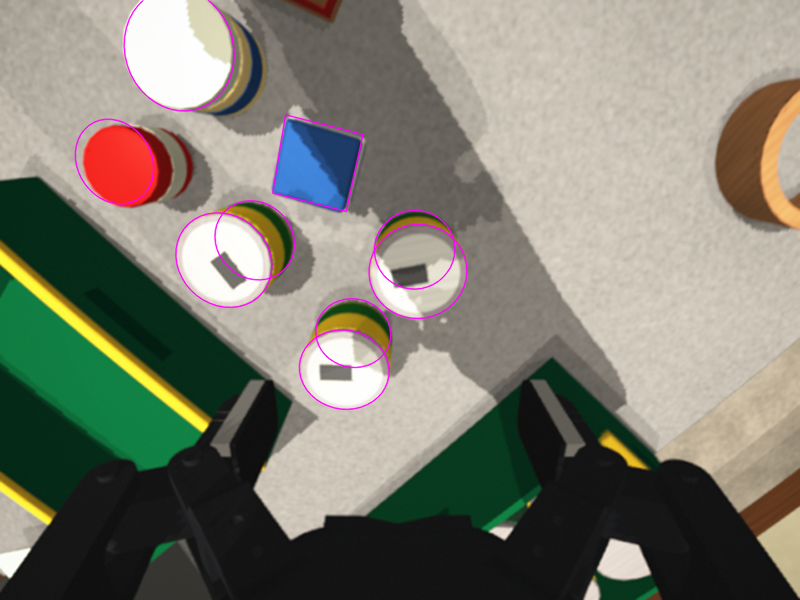

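Call:
drive_tool(commands=[[[0.9,2,0.6,0.2,-1.5,0,0],[0.1,3.5,0.2,0.1,0,0,0],[0,3.5,0,0,0,0,0],[0,3.5,0,0,0,0,0],[0,1,0,0,0,0,0]]])

```text
time: 8.33
eef_pos: [0.6624, -0.1492, 0.0378]
tcp_rot: [-1.487, -0.626, 0.604]
ft_force: [-1.4, -0.5, -1.0]
grip_width: 1.001
```

```bash
python3 go.py .656 -.1525 .021 45 0 20
```

```text
now [ 0.6624 -0.1492  0.0378] yaw 45.1 tilt 0.84 q7 0.94 t 8.33 grip 1.001
1 rows; end [ 0.6563 -0.1528  0.0207] 45.0
[[[-0.7, 1.7, 0.2, 0.5, 0, 0.6, 0]]]
```

Call:
drive_tool(commands=[[[-0.7,1.3,0.2,0.5,0,0.6,0],[0,0.3,0,0,0,0,255],[0,0,0,0,0,0,255],[0,0,0,0,0,0,255],[0,0,0,0,0,0,255]]])

```text
time: 8.75
eef_pos: [0.6564, -0.15, 0.0221]
tcp_rot: [-1.479, -0.619, 0.618]
ft_force: [-1.6, 0.4, -1.6]
grip_width: 0.691
```

Call:
drive_tool(commands=[[[0,0,0,0,0,0,255],[0,0,0,0,0,0,255]]])

```text
time: 8.92
eef_pos: [0.658, -0.1502, 0.0246]
tcp_rot: [-1.482, -0.621, 0.615]
ft_force: [-0.1, -0.3, -2.4]
grip_width: 0.686
```

Call:
drive_tool(commands=[[[0,-2,0,0,0,0,255],[0,-4,0,0,0,0,255],[0,-4,0,0,0,0,255],[0,-3,0,0,0,0,255],[0,-2,0,0,0,0,255]]])

```text
time: 9.33
eef_pos: [0.6533, -0.1497, 0.1748]
tcp_rot: [-1.475, -0.613, 0.623]
ft_force: [0.8, -0.2, -1.3]
grip_width: 0.689
```

```bash
python3 go.py .613 .198 .165 140 255 20
```

```text
now [ 0.6533 -0.1497  0.1748] yaw 45.3 tilt 0.51 q7 0.96 t 9.33 grip 0.689
14 rows; end [0.6132 0.1982 0.1649] 140.0
[[[1.6, 0.1, 2, 0, -6.8, 0, 255], [1.8, 0.1, 1.7, 0, -6.8, 0, 255], [2, 0.1, 1.5, 0, -6.8, 0, 255], [2.1, 0.1, 1.3, 0, -6.8, 0, 255], [2.3, 0.1, 1, 0, -6.7, 0, 255]]]
[[[2.4, 0.1, 0.8, 0, -6.8, 0, 255], [2.5, 0.1, 0.5, 0, -6.7, 0, 255], [2.5, 0.1, 0.2, 0, -6.8, 0.1, 255], [2.5, 0.1, -0.1, -0.1, -6.7, 0.1, 255], [2.4, 0, -0.4, -0.1, -6.8, 0, 255]]]
[[[2.4, 0, -0.7, 0, -6.7, 0, 255], [2.3, 0.1, -1, -0.1, -6.8, 0.1, 255], [2.1, 0, -1.3, 0, -6.7, 0, 255], [2, 0.1, -1.5, -0.1, -6.8, 0.1, 255]]]
```

Call:
drive_tool(commands=[[[1.6,0,2,0,-6.8,0,255],[1.8,0,1.7,0,-6.8,0,255],[2,0,1.5,0,-6.8,0,255],[2.1,0,1.3,0,-6.8,0,255],[2.3,0,1,0,-6.7,0,255]]])

```text
time: 9.75
eef_pos: [0.6445, -0.0338, 0.1886]
tcp_rot: [-1.304, -1.083, 1.073]
ft_force: [0.6, 1.1, -1.5]
grip_width: 0.687
```

Call:
drive_tool(commands=[[[2.4,0,0.8,0,-6.8,0,255],[2.5,0,0.5,0,-6.7,0,255],[2.5,0,0.2,0,-6.8,0.1,255],[2.5,0,-0.1,-0.1,-6.7,0.1,255],[2.4,0,-0.4,-0.1,-6.8,0,255]]])

```text
time: 10.17
eef_pos: [0.6259, 0.0954, 0.1914]
tcp_rot: [-0.997, -1.535, 1.527]
ft_force: [0.5, 0.8, -2.6]
grip_width: 0.693
```

```bash
python3 go.py .609 .201 .165 140 255 20
```

```text
now [0.6259 0.0954 0.1914] yaw 115.1 tilt 1.56 q7 1.72 t 10.17 grip 0.693
4 rows; end [0.6091 0.2007 0.1655] 140.0
[[[2.6, 0.6, -0.7, 0.2, -6.2, -0.3, 255], [2.5, 0.6, -1, 0.2, -6.2, -0.4, 255], [2.3, 0.7, -1.3, 0.2, -6.2, -0.3, 255], [2.2, 0.6, -1.5, 0.2, -6.3, -0.4, 255]]]
```

Call:
drive_tool(commands=[[[2.6,0.4,-0.7,0.2,-6.2,-0.3,255],[2.5,0.4,-1,0.2,-6.2,-0.4,255],[2,0.5,-1.3,0.2,-6.2,-0.3,255],[1.5,0.6,-1,0.2,-5,-0.4,255],[0,0,0,0,0,0,255]]])

```text
time: 10.58
eef_pos: [0.6087, 0.2022, 0.1755]
tcp_rot: [-0.654, -1.832, 1.819]
ft_force: [-0.2, 0.8, -2.4]
grip_width: 0.688
```

```bash
python3 - <<'E'
from h import *
cap("wrist","w8")
cs=[box((.549,.242),-.073,.274,.194,.1),box((.549,.242),-.073,.25,.17,.1)]
cs+=[circ((.613,.268),.03,.07)]
overlay("w8",cs,0,0,640,480,1.25,"o8")
E
python3 go.py .609 .201 .037 140 255 20 25
```

```text
now [0.6096 0.2003 0.1762] yaw 140.4 tilt 0.4 q7 1.97 t 10.63 grip 0.688
6 rows; end [0.6093 0.2012 0.0372] 140.0
[[[0, 2.3, 0, 0.1, 0.1, 0, 255], [0, 2.3, 0, 0.1, 0.1, 0, 255], [0, 2.3, 0, 0, 0.1, 0, 255], [0, 2.3, 0, 0.1, 0, 0, 255], [0.1, 2.4, 0, 0, 0.1, -0.1, 255]]]
[[[0, 2.3, 0, 0.1, 0, 0, 255]]]
```

View pics/o8.png

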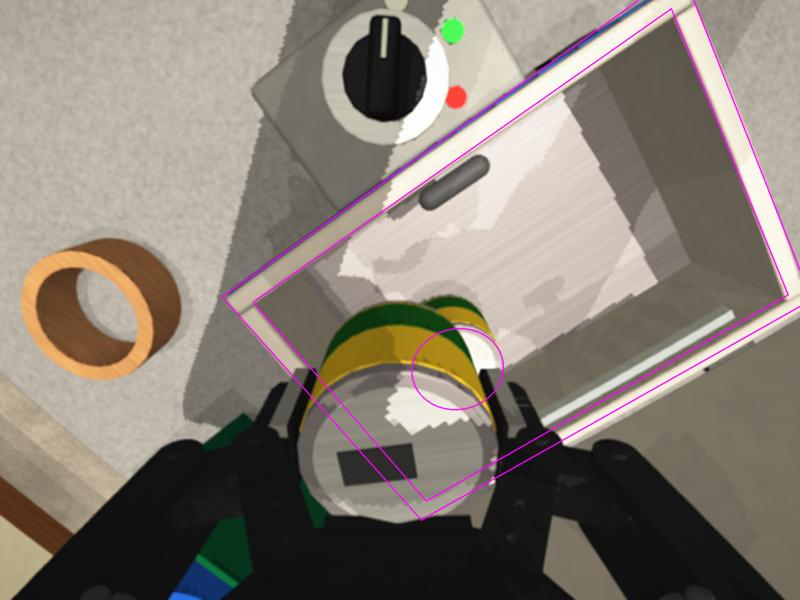

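Call:
drive_tool(commands=[[[0,2.5,0,0,0,0,255],[0,3,0,0,0,0,255],[0,3,0,0,0,0,255],[0,2,0,0,0,0,255],[0,1,0,0,0,0,255]]])

```text
time: 11.05
eef_pos: [0.6185, 0.1955, 0.0658]
tcp_rot: [-0.689, -1.83, 1.81]
ft_force: [0.9, -0.6, -2.4]
grip_width: 0.691
```

```bash
python3 go.py .609 .201 .037 140 255 20 15
```

```text
now [0.6185 0.1955 0.0658] yaw 139.7 tilt 1.34 q7 1.93 t 11.05 grip 0.691
3 rows; end [0.6093 0.2011 0.0367] 140.0
[[[0.4, 1, 0.1, 0.3, -0.1, -0.3, 255], [0.4, 0.9, 0.1, 0.3, -0.1, -0.3, 255], [0.3, 1, 0, 0.4, -0.1, -0.3, 255]]]
```

Call:
drive_tool(commands=[[[1,0,0.1,0.8,-0.1,-0.8,255],[0.2,0.6,0,0.2,-0.1,-0.2,255],[0,1,0,0,0,0,255],[0,0.7,0,0,0,0,255],[0,0,0,0,0,0,255]]])

```text
time: 11.47
eef_pos: [0.6102, 0.2004, 0.0431]
tcp_rot: [-0.668, -1.811, 1.812]
ft_force: [-0.9, -0.3, -2.6]
grip_width: 0.689
```

```bash
python3 go.py .609 .201 .037 140 255 20 15
```

```text
now [0.6102 0.2004 0.0431] yaw 139.5 tilt 0.05 q7 1.91 t 11.47 grip 0.689
1 rows; end [0.6095 0.2011 0.0371] 140.0
[[[0.1, 0.6, 0, 0, -0.5, 0, 255]]]
```

Call:
drive_tool(commands=[[[0.1,0.6,0,0,-0.5,0,255],[0,0.2,0,0,0,0,255],[0,0,0,0,0,0,40],[0,0,0,0,0,0,40],[0,0,0,0,0,0,40]]])

```text
time: 11.88
eef_pos: [0.6092, 0.2043, 0.0363]
tcp_rot: [-0.658, -1.821, 1.816]
ft_force: [-0.9, -0.8, -0.5]
grip_width: 0.845
```

Call:
drive_tool(commands=[[[0,0,0,0,0,0,40],[0,-2,0,0,0,0,40],[0,-4,0,0,0,0,40],[0,-4,0,0,0,0,40],[0,-2,0,0,0,0,0]]])

```text
time: 12.3
eef_pos: [0.6072, 0.2013, 0.1555]
tcp_rot: [-0.652, -1.813, 1.82]
ft_force: [-0.4, -0.4, -0.4]
grip_width: 0.959
```

```bash
python3 go.py .667 -.235 .165 45 0 20; python3 - <<'E'
from h import *
cap("scene","c9");cap("side","d9")
crop("c9",200,150,520,390,2.5,"c9z")
s=load("scene1")
for u,v in [(292,338),(70,382),(308,405)]: print(px2w(s,u,v,.08).round(3))
c=load("w8");print("dial",px2w(c,308,58,.109).round(4),px2w(c,309,60,.102).round(4))
E
```

```text
now [0.6072 0.2013 0.1555] yaw 140.2 tilt 0.41 q7 1.96 t 12.3 grip 0.959
14 rows; end [ 0.6671 -0.235   0.1647] 45.0
[[[-2.3, -0.1, 2.1, 0, 6.8, 0, 0], [-2.6, -0.1, 1.8, 0, 6.8, 0, 0], [-2.8, -0.1, 1.5, 0, 6.8, 0, 0], [-2.9, -0.1, 1.2, 0, 6.8, 0, 0], [-3, -0.1, 0.8, 0, 6.8, 0, 0]]]
[[[-3.1, 0, 0.5, 0, 6.8, 0, 0], [-3.1, -0.1, 0.1, 0, 6.8, 0, 0], [-3.1, 0, -0.3, -0.1, 6.8, 0, 0], [-3.1, -0.1, -0.7, 0, 6.8, 0, 0], [-3, 0, -1, 0, 6.8, 0, 0]]]
[[[-2.9, -0.1, -1.4, -0.1, 6.8, -0.1, 0], [-2.7, 0, -1.7, 0, 6.8, 0, 0], [-2.4, -0.1, -2, -0.1, 6.8, -0.1, 0], [-2.2, 0, -2.2, 0, 6.8, 0, 0]]]
[ 0.796 -0.133  0.08 ]
[ 0.78  -0.548  0.08 ]
[ 0.941 -0.143  0.08 ]
dial [0.5402 0.1082 0.109 ] [0.5398 0.1084 0.102 ]
```

View pics/c9z.png

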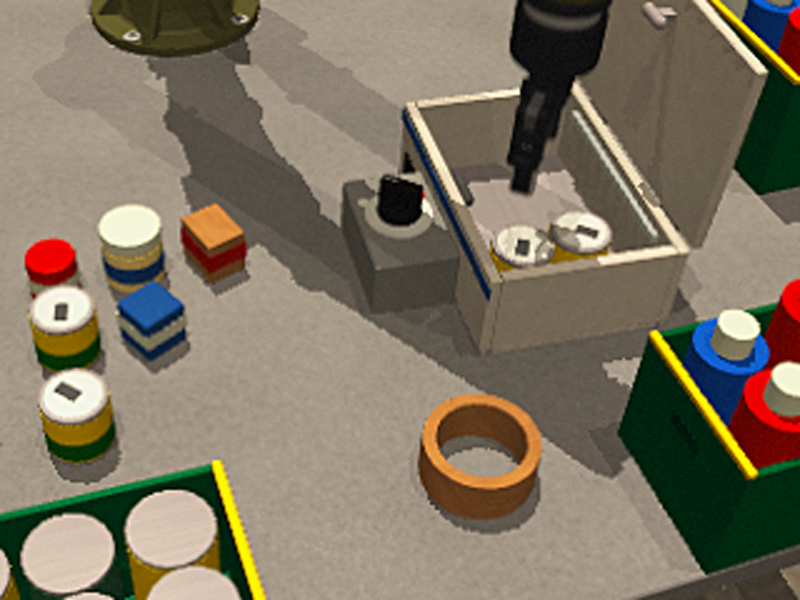

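View pics/d9.png

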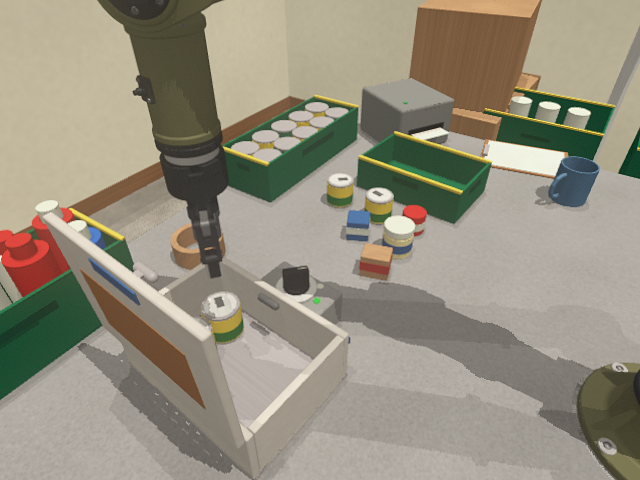

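Call:
drive_tool(commands=[[[-2.3,-0.1,2.1,0,6.8,0,0],[-2.6,-0.1,1.8,0,6.8,0,0],[-2.8,-0.1,1.5,0,6.8,0,0],[-2.9,-0.1,1.2,0,6.8,0,0],[-3,-0.1,0.8,0,6.8,0,0]]])

```text
time: 12.82
eef_pos: [0.6308, 0.0511, 0.1629]
tcp_rot: [-1.068, -1.413, 1.402]
ft_force: [0.3, 0.6, 0.1]
grip_width: 0.998
```

Call:
drive_tool(commands=[[[-3.1,0,0.5,0,6.8,0,0],[-3.1,0,0.1,0,6.8,0,0],[-3.1,0,-0.3,-0.1,6.8,0,0],[-3.1,0,-0.7,0,6.8,0,0],[-3,0,-1,0,6.8,0,0]]])

```text
time: 13.23
eef_pos: [0.6487, -0.1161, 0.1612]
tcp_rot: [-1.36, -0.952, 0.941]
ft_force: [0.4, -1.0, -0.1]
grip_width: 1.0
```

```bash
python3 go.py .667 -.235 .165 45 0 20
```

```text
now [ 0.6487 -0.1161  0.1612] yaw 69.8 tilt 0.44 q7 1.32 t 13.23 grip 1.0
4 rows; end [ 0.667  -0.2351  0.1654] 45.0
[[[-2.6, -0.1, -1.5, 0.1, 6.2, 0.1, 0], [-2.5, -0.1, -1.7, 0.1, 6.2, 0.1, 0], [-2.3, -0.1, -2, 0.1, 6.2, 0, 0], [-2, -0.1, -2.2, 0.1, 6.2, 0.1, 0]]]
```

Call:
drive_tool(commands=[[[-2.6,-0.1,-1.5,0.1,6.2,0.1,0],[-2.5,-0.1,-1.7,0.1,6.2,0.1,0],[-2.2,-0.1,-2,0.1,6.2,0,0],[-1.2,0,-1.4,0.1,5,0.1,0],[0,0,0,0,0,0,0]]])

```text
time: 13.65
eef_pos: [0.662, -0.244, 0.1618]
tcp_rot: [-1.496, -0.593, 0.606]
ft_force: [-0.3, -1.8, -0.8]
grip_width: 0.998
```

```bash
python3 - <<'E'
from h import *
cap("wrist","w10")
cs=[]
for X in [(.5635,-.2285),(.667,-.235)]: cs+=[circ(X,.03,.06),circ(X,.03,0)]
cs+=[box((.568,-.147),.5,.046,.046,.048),circ((.475,-.229),.025,.05),circ((.478,-.149),.03,.066)]
overlay("w10",cs,0,0,640,480,1.25,"o10")
E
python3 go.py .667 -.235 .021 45 0 20
```

```text
now [ 0.6618 -0.2423  0.1616] yaw 44.1 tilt 0.66 q7 1.07 t 13.7 grip 1.0
4 rows; end [ 0.6672 -0.2348  0.0206] 45.0
[[[0.3, 3.5, 0.1, 0.1, -0.2, -0.2, 0], [0.2, 3.5, 0, 0, -0.2, -0.1, 0], [0.2, 3.5, 0.1, 0.1, -0.2, -0.2, 0], [0.3, 3.6, 0, 0, -0.3, -0.1, 0]]]
```

View pics/o10.png

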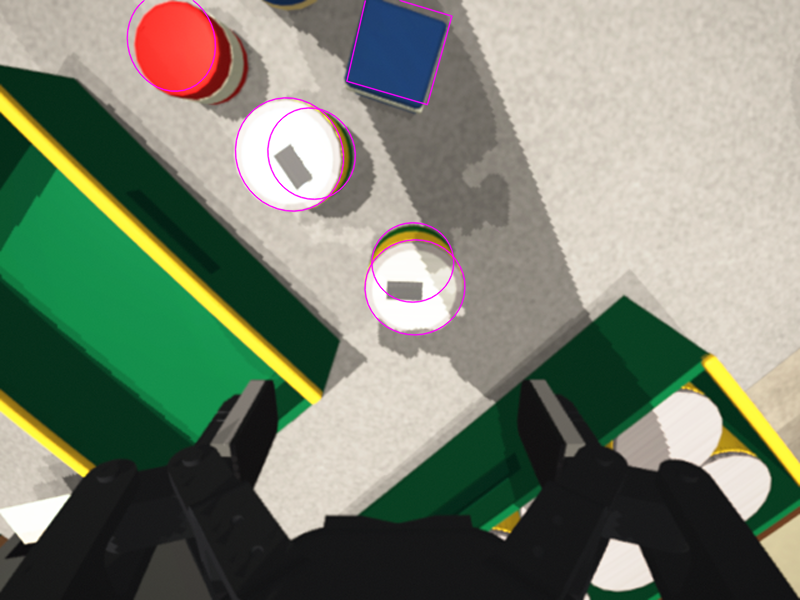

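Call:
drive_tool(commands=[[[0.3,2,0.2,0.2,-0.8,-0.4,0],[0,3.5,0,0,0,0,0],[0,3.5,0,0,0,0,0],[0,3.5,0,0,0,0,0],[-0.2,1,0,0,0,0,0]]])

```text
time: 14.12
eef_pos: [0.6664, -0.2357, 0.0275]
tcp_rot: [-1.486, -0.631, 0.617]
ft_force: [-1.9, 1.0, -1.1]
grip_width: 0.999
```

```bash
python3 go.py .667 -.235 .021 45 0 20
```

```text
now [ 0.6664 -0.2357  0.0275] yaw 45.7 tilt 0.63 q7 1.08 t 14.12 grip 0.999
1 rows; end [ 0.6672 -0.235   0.0215] 45.0
[[[0.1, 0.6, 0, 0.6, 0.7, 0.3, 0]]]
```

Call:
drive_tool(commands=[[[0.1,0.6,0,0.6,0.7,0.3,0],[0,0,0,0,0,0,255],[0,0,0,0,0,0,255],[0,0,0,0,0,0,255],[0,0,0,0,0,0,255]]])

```text
time: 14.53
eef_pos: [0.6677, -0.2313, 0.0226]
tcp_rot: [-1.477, -0.617, 0.619]
ft_force: [0.1, 0.4, -1.5]
grip_width: 0.688
```

Call:
drive_tool(commands=[[[0,0,0,0,0,0,255],[0,0,0,0,0,0,255]]])

```text
time: 14.7
eef_pos: [0.6693, -0.2316, 0.0253]
tcp_rot: [-1.48, -0.62, 0.617]
ft_force: [-0.5, 0.8, -1.4]
grip_width: 0.69
```

Call:
drive_tool(commands=[[[0,-2,0,0,0,0,255],[0,-4,0,0,0,0,255],[0,-4,0,0,0,0,255],[0,-3,0,0,0,0,255],[0,-2,0,0,0,0,255]]])

```text
time: 15.12
eef_pos: [0.6647, -0.2305, 0.1745]
tcp_rot: [-1.471, -0.611, 0.624]
ft_force: [0.7, -0.7, -1.3]
grip_width: 0.691
```

```bash
python3 go.py .490 .278 .17 140 255 20
```

```text
now [ 0.6647 -0.2305  0.1745] yaw 45.3 tilt 0.72 q7 1.08 t 15.12 grip 0.691
14 rows; end [0.4902 0.2778 0.1704] 140.0
[[[1.7, 0.1, 3.4, 0, -6.8, 0, 255], [2.1, 0.1, 3.2, -0.1, -6.8, 0, 255], [2.5, 0.1, 2.9, 0, -6.8, 0, 255], [2.8, 0.1, 2.6, 0, -6.8, 0, 255], [3.1, 0, 2.3, 0, -6.7, 0, 255]]]
[[[3.3, 0.1, 1.9, 0, -6.8, 0.1, 255], [3.5, 0, 1.5, -0.1, -6.7, 0.1, 255], [3.7, 0, 1.1, -0.1, -6.8, 0, 255], [3.8, 0, 0.6, 0, -6.7, 0, 255], [3.9, 0.1, 0.2, -0.1, -6.8, 0.1, 255]]]
[[[3.8, 0, -0.3, 0, -6.7, 0, 255], [3.8, 0, -0.7, -0.1, -6.8, 0.1, 255], [3.7, 0.1, -1.1, 0, -6.7, 0, 255], [3.5, 0, -1.6, -0.1, -6.8, 0.1, 255]]]
```

Call:
drive_tool(commands=[[[1.7,0,3.4,0,-6.8,0,255],[2.1,0,3.2,-0.1,-6.8,0,255],[2.5,0,2.9,0,-6.8,0,255],[2.8,0,2.6,0,-6.8,0,255],[3.1,0,2.3,0,-6.7,0,255]]])

```text
time: 15.53
eef_pos: [0.607, -0.0606, 0.1865]
tcp_rot: [-1.308, -1.077, 1.072]
ft_force: [0.8, -0.5, -3.4]
grip_width: 0.688
```

Call:
drive_tool(commands=[[[3.3,0,1.9,0,-6.8,0.1,255],[3.5,0,1.5,-0.1,-6.7,0.1,255],[3.7,0,1.1,-0.1,-6.8,0,255],[3.8,0,0.6,0,-6.7,0,255],[3.9,0,0.2,-0.1,-6.8,0.1,255]]])

```text
time: 15.95
eef_pos: [0.5381, 0.1273, 0.1871]
tcp_rot: [-1.006, -1.529, 1.527]
ft_force: [0.2, 0.1, -2.5]
grip_width: 0.688
```

```bash
python3 go.py .4915 .278 .165 140 255 20
```

```text
now [0.5381 0.1273 0.1871] yaw 114.8 tilt 1.8 q7 1.65 t 15.95 grip 0.688
4 rows; end [0.4916 0.2782 0.1648] 140.0
[[[3.9, 0.5, -0.5, 0.2, -6.3, -0.4, 255], [3.8, 0.5, -0.9, 0.2, -6.3, -0.4, 255], [3.7, 0.5, -1.4, 0.1, -6.3, -0.4, 255], [3.6, 0.5, -1.8, 0.2, -6.3, -0.5, 255]]]
```

Call:
drive_tool(commands=[[[3.8,0.2,-0.5,0.2,-6.3,-0.4,255],[3.6,0.2,-0.9,0.2,-6.3,-0.4,255],[3.4,0.3,-1.4,0.1,-6.3,-0.4,255],[2,0.3,-1,0.2,-5,-0.5,255],[0,0,0,0,0,0,255]]])

```text
time: 16.37
eef_pos: [0.4907, 0.2726, 0.1794]
tcp_rot: [-0.65, -1.836, 1.822]
ft_force: [-0.7, -0.1, -1.4]
grip_width: 0.687
```

```bash
python3 - <<'E'
from h import *
cap("wrist","w11"); cap("side","d11")
E
python3 go.py .4915 .278 .037 140 255 20 25
```

```text
now [0.493  0.268  0.1797] yaw 140.5 tilt 0.41 q7 1.82 t 16.47 grip 0.689
6 rows; end [0.4913 0.2779 0.0367] 140.0
[[[0.1, 2.4, -0.1, 0.1, 0.1, 0, 255], [0.1, 2.4, -0.1, 0.1, 0.1, 0, 255], [0.2, 2.4, -0.1, 0, 0.1, 0, 255], [0.1, 2.4, -0.1, 0.1, 0.1, -0.1, 255], [0.1, 2.3, -0.1, 0, 0, 0, 255]]]
[[[0.2, 2.4, -0.1, 0.1, 0.1, -0.1, 255]]]
```

View pics/w11.png

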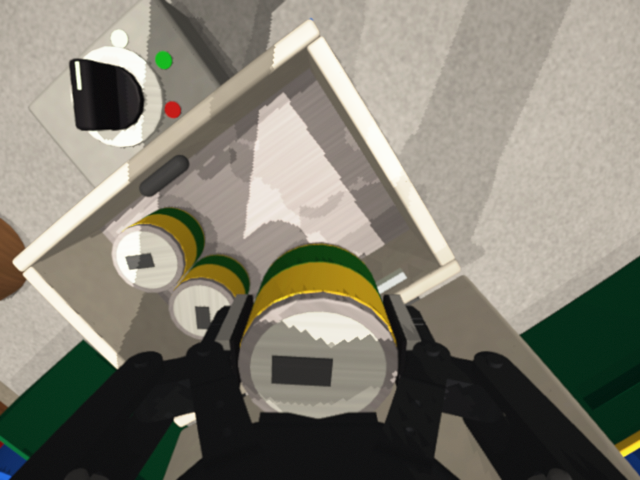

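View pics/d11.png

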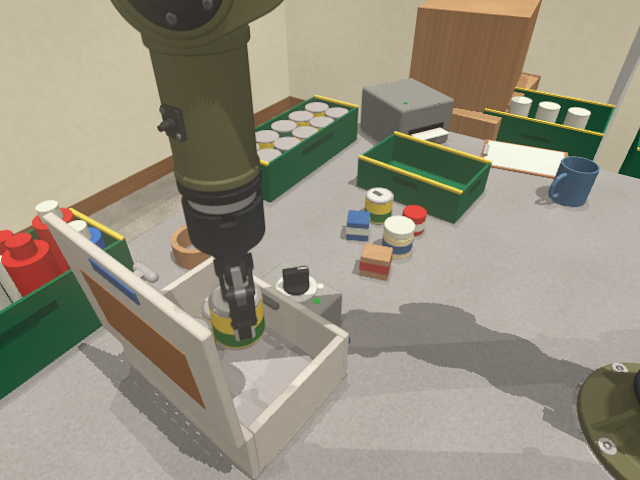

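Call:
drive_tool(commands=[[[0.1,2.5,-0.1,0,0,0,255],[0.2,3,-0.2,0,0.1,0,255],[0.3,3,-0.1,0.1,0.1,0,255],[0.3,2,0,0,0,-0.1,255],[0.2,1,0,0,0,0,255]]])

```text
time: 16.88
eef_pos: [0.4991, 0.2692, 0.0672]
tcp_rot: [-0.696, -1.82, 1.805]
ft_force: [-0.8, 0.5, -1.7]
grip_width: 0.69
```

```bash
python3 go.py .4915 .278 .037 140 255 20 15
```

```text
now [0.4991 0.2692 0.0672] yaw 139.0 tilt 1.22 q7 1.73 t 16.88 grip 0.69
3 rows; end [0.491  0.2778 0.037 ] 140.0
[[[0.4, 1, 0, 0.3, -0.3, -0.3, 255], [0.4, 1, -0.1, 0.2, -0.3, -0.3, 255], [0.4, 1, 0, 0.3, -0.3, -0.3, 255]]]
```

Call:
drive_tool(commands=[[[0.9,0.3,0,0.6,-0.6,-0.6,255],[0.4,0.7,-0.1,0.3,-0.3,-0.3,255],[0,0.8,0,0,0,0,255],[0,0.7,0,0,0,0,255],[0,0,0,0,0,0,255]]])

```text
time: 17.3
eef_pos: [0.4922, 0.2745, 0.0408]
tcp_rot: [-0.668, -1.807, 1.816]
ft_force: [-0.8, 0.3, -2.5]
grip_width: 0.689
```

```bash
python3 go.py .4915 .278 .037 140 255 20 15
```

```text
now [0.4922 0.2745 0.0408] yaw 139.5 tilt 0.26 q7 1.72 t 17.3 grip 0.689
1 rows; end [0.4912 0.2779 0.0368] 140.0
[[[0.3, 0.4, -0.2, -0.2, -0.5, -0.1, 255]]]
```

Call:
drive_tool(commands=[[[0.3,0.4,-0.2,-0.2,-0.5,-0.1,255],[0,0.2,0,0,0,0,255],[0,0,0,0,0,0,40],[0,0,0,0,0,0,40],[0,0,0,0,0,0,40]]])

```text
time: 17.72
eef_pos: [0.4938, 0.2796, 0.0371]
tcp_rot: [-0.665, -1.823, 1.815]
ft_force: [0.0, -1.0, -0.4]
grip_width: 0.84
```

Call:
drive_tool(commands=[[[0,0,0,0,0,0,40],[0,-2,0,0,0,0,40],[0,-4,0,0,0,0,40],[0,-4,0,0,0,0,40],[0,-2.5,0,0,0,0,0]]])

```text
time: 18.13
eef_pos: [0.4894, 0.2772, 0.161]
tcp_rot: [-0.655, -1.812, 1.821]
ft_force: [1.2, 0.6, -0.4]
grip_width: 0.957
```

```bash
python3 go.py .5635 -.2285 .17 45 0 20
```

```text
now [0.4894 0.2772 0.161 ] yaw 140.1 tilt 0.38 q7 1.79 t 18.13 grip 0.957
14 rows; end [ 0.5633 -0.229   0.1696] 45.0
[[[-2.7, -0.1, 2.4, 0, 6.8, 0, 0], [-3, -0.1, 2.1, 0, 6.8, 0, 0], [-3.2, -0.1, 1.7, 0, 6.8, 0, 0], [-3.4, 0, 1.3, 0, 6.8, 0, 0], [-3.5, -0.1, 0.9, 0, 6.8, 0, 0]]]
[[[-3.6, 0, 0.5, 0, 6.8, 0, 0], [-3.7, -0.1, 0.1, 0, 6.8, 0, 0], [-3.6, 0, -0.4, 0, 6.8, 0, 0], [-3.6, -0.1, -0.8, 0, 6.8, 0, 0], [-3.5, 0, -1.2, 0, 6.8, -0.1, 0]]]
[[[-3.3, -0.1, -1.6, -0.1, 6.8, -0.1, 0], [-3.1, 0, -2, -0.1, 6.8, 0, 0], [-2.8, -0.1, -2.3, 0, 6.8, 0, 0], [-2.5, 0, -2.7, -0.1, 6.7, -0.1, 0]]]
```

Call:
drive_tool(commands=[[[-2.7,-0.1,2.4,0,6.8,0,0],[-3,-0.1,2.1,0,6.8,0,0],[-3.2,-0.1,1.7,0,6.8,0,0],[-3.4,0,1.3,0,6.8,0,0],[-3.5,-0.1,0.9,0,6.8,0,0]]])

```text
time: 18.55
eef_pos: [0.5199, 0.1072, 0.1777]
tcp_rot: [-1.07, -1.428, 1.396]
ft_force: [0.7, 0.6, -0.0]
grip_width: 0.999
```

Call:
drive_tool(commands=[[[-3.6,0,0.5,0,6.8,0,0],[-3.7,0,0.1,0,6.8,0,0],[-3.6,0,-0.4,0,6.8,0,0],[-3.6,0,-0.8,0,6.8,0,0],[-3.5,0,-1.2,0,6.8,-0.1,0]]])

```text
time: 18.97
eef_pos: [0.5448, -0.0829, 0.1806]
tcp_rot: [-1.357, -0.976, 0.93]
ft_force: [0.1, 0.8, -0.2]
grip_width: 1.0
```

```bash
python3 go.py .5635 -.2285 .17 45 0 20
```

```text
now [ 0.5448 -0.0829  0.1806] yaw 70.3 tilt 1.59 q7 1.32 t 18.97 grip 1.0
4 rows; end [ 0.5635 -0.228   0.17  ] 45.0
[[[-3.3, 0.2, -1.7, 0.2, 6.3, 0.3, 0], [-3.1, 0.3, -2, 0.2, 6.3, 0.4, 0], [-2.8, 0.2, -2.3, 0.2, 6.3, 0.3, 0], [-2.5, 0.3, -2.6, 0.3, 6.4, 0.4, 0]]]
```

Call:
drive_tool(commands=[[[-3.3,0.2,-1.7,0.2,6.3,0.3,0],[-3.1,0.3,-2,0.2,6.3,0.4,0],[-2.6,0.2,-2.3,0.2,6.3,0.3,0],[-1.4,0.2,-1.4,0.3,5,0.4,0],[0,0,0,0,0,0,0]]])

```text
time: 19.38
eef_pos: [0.5601, -0.2288, 0.174]
tcp_rot: [-1.494, -0.603, 0.603]
ft_force: [-1.1, 0.0, -0.9]
grip_width: 0.997
```

```bash
python3 - <<'E'
from h import *
cap("wrist","w12");cap("scene","c12");crop("c12",200,150,520,390,2.5,"c12z")
cs=[]
for X in [(.5635,-.2285)]: cs+=[circ(X,.03,.06),circ(X,.03,0)]
cs+=[box((.568,-.147),.5,.046,.046,.048),circ((.477,-.229),.025,.05),circ((.478,-.149),.03,.066),box((.535,-.396),-.07,.26,.17,.08)]
overlay("w12",cs,0,0,640,480,1.25,"o12")
E
python3 go.py .5635 -.2285 .021 45 0 20
```

```text
now [ 0.5607 -0.2238  0.1743] yaw 44.7 tilt 0.37 q7 1.1 t 19.48 grip 0.998
4 rows; end [ 0.5638 -0.2286  0.0213] 45.0
[[[0, 3.8, -0.1, 0.1, -0.1, 0, 0], [0, 3.8, -0.1, 0.1, -0.1, 0, 0], [-0.1, 3.9, -0.1, 0.1, -0.1, 0, 0], [0, 3.8, -0.2, 0.1, 0, -0.1, 0]]]
```

View pics/o12.png

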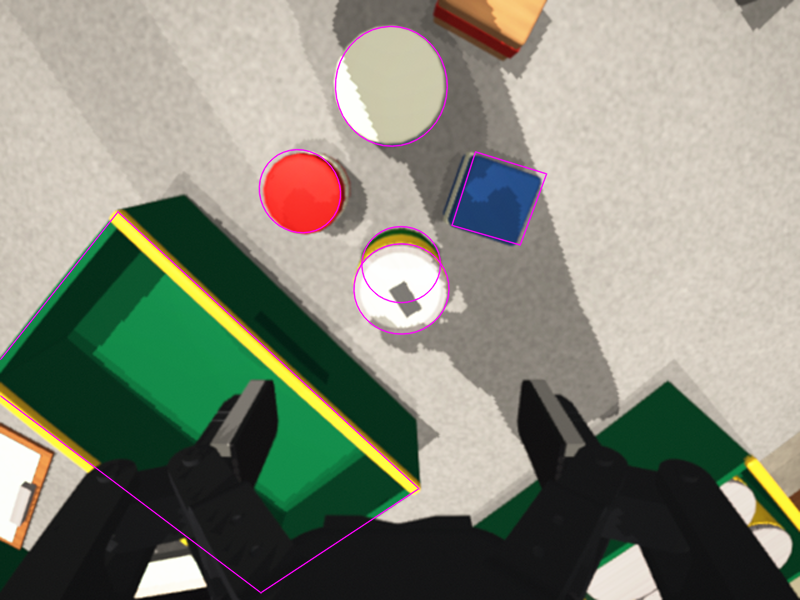

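View pics/c12z.png

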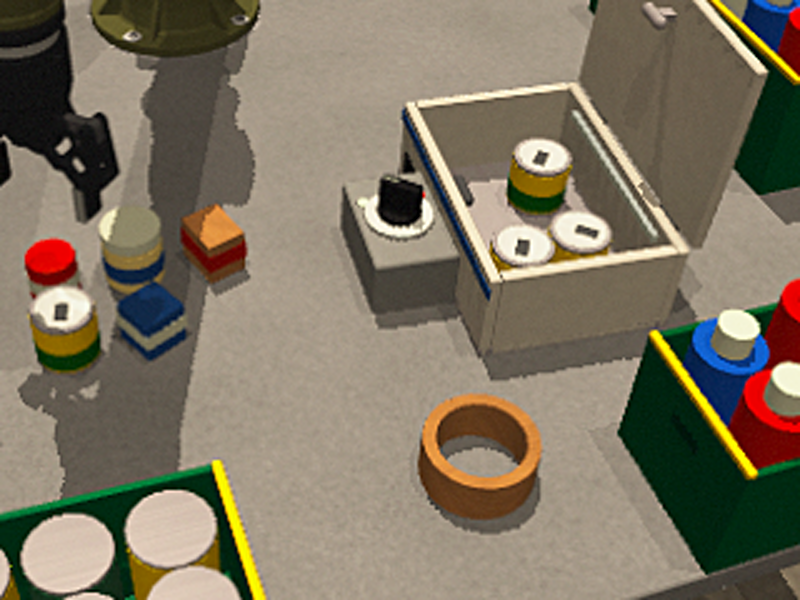

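Three tins stand in the chest. Tin A, the jar, the crate and the bystanders match their predicted outlines within ~2 mm. Descending on A.

Call:
drive_tool(commands=[[[0,2.5,-0.1,0.2,-0.3,0,0],[0,3.5,-0.1,0.1,0,0,0],[-0.1,3.5,0,0,0,0,0],[-0.2,3.2,0,0,0,0,0],[-0.2,1,0,0,0,0,0]]])

```text
time: 19.9
eef_pos: [0.5675, -0.2178, 0.0414]
tcp_rot: [-1.483, -0.644, 0.618]
ft_force: [-0.5, 0.9, -1.3]
grip_width: 1.001
```

```bash
python3 go.py .5635 -.2285 .021 45 0 20
```

```text
now [ 0.5675 -0.2178  0.0414] yaw 46.2 tilt 1.01 q7 1.12 t 19.9 grip 1.001
1 rows; end [ 0.5631 -0.2285  0.0213] 45.0
[[[-1.1, 2, -0.4, 0.7, 1.2, 0.8, 0]]]
```

Call:
drive_tool(commands=[[[-1.1,0.3,-0.4,0.7,1.2,0.8,0],[-0.1,1.4,-0.1,0,0,0,0],[0,0.3,0,0,0,0,0]]])

```text
time: 20.15
eef_pos: [0.5629, -0.2259, 0.0207]
tcp_rot: [-1.477, -0.617, 0.62]
ft_force: [0.2, 0.7, -0.0]
grip_width: 0.995
```

```bash
python3 go.py .5635 -.2285 .021 45 0 20
```

```text
now [ 0.5629 -0.2259  0.0207] yaw 45.4 tilt 0.23 q7 1.11 t 20.15 grip 0.995
1 rows; end [ 0.5636 -0.228   0.0207] 45.0
[[[-0.1, 0, -0.2, -0.2, 0.4, 0, 0]]]
```

Call:
drive_tool(commands=[[[-0.1,0,-0.2,0,0.3,0,255],[0,0,0,0,0,0,255],[0,0,0,0,0,0,255],[0,0,0,0,0,0,255],[0,0,0,0,0,0,255]]])

```text
time: 20.57
eef_pos: [0.5672, -0.2294, 0.0255]
tcp_rot: [-1.484, -0.618, 0.612]
ft_force: [0.2, -0.1, -1.7]
grip_width: 0.691
```

Call:
drive_tool(commands=[[[0,0,0,0,0,0,255],[0,0,0,0,0,0,255]]])

```text
time: 20.73
eef_pos: [0.5675, -0.2293, 0.026]
tcp_rot: [-1.484, -0.618, 0.611]
ft_force: [-0.3, 0.1, -1.7]
grip_width: 0.686
```

Call:
drive_tool(commands=[[[0,-2,0,0,0,0,255],[0,-4,0,0,0,0,255],[0,-4,0,0,0,0,255],[0,-3,0,0,0,0,255],[0,-2,0,0,0,0,255]]])

```text
time: 21.15
eef_pos: [0.5611, -0.2268, 0.173]
tcp_rot: [-1.471, -0.607, 0.622]
ft_force: [0.1, 0.7, -0.9]
grip_width: 0.688
```

```bash
python3 go.py .488 .211 .18 140 255 20
```

```text
now [ 0.5611 -0.2268  0.173 ] yaw 45.1 tilt 0.8 q7 1.12 t 21.15 grip 0.688
14 rows; end [0.4885 0.2112 0.1797] 140.0
[[[1.8, 0, 2.6, -0.1, -6.8, 0, 255], [2.1, 0, 2.3, -0.1, -6.8, 0, 255], [2.4, 0, 2.1, 0, -6.8, 0, 255], [2.6, 0, 1.8, 0, -6.8, 0, 255], [2.8, 0, 1.4, 0, -6.8, 0, 255]]]
[[[3, 0, 1.1, -0.1, -6.8, 0, 255], [3.1, -0.1, 0.7, 0, -6.8, 0.1, 255], [3.2, -0.1, 0.4, -0.1, -6.8, 0, 255], [3.2, 0, 0, 0, -6.8, 0.1, 255], [3.1, -0.1, -0.4, -0.1, -6.7, 0, 255]]]
[[[3.1, -0.1, -0.7, 0, -6.8, 0.1, 255], [3, 0, -1.1, -0.1, -6.7, 0, 255], [2.8, -0.1, -1.5, 0, -6.8, 0.1, 255], [2.6, 0, -1.8, -0.1, -6.7, 0, 255]]]
```

Call:
drive_tool(commands=[[[1.8,0,2.6,-0.1,-6.8,0,255],[2.1,0,2.3,-0.1,-6.8,0,255],[2.4,0,2.1,0,-6.8,0,255],[2.6,0,1.8,0,-6.8,0,255],[2.8,0,1.4,0,-6.8,0,255]]])

```text
time: 21.57
eef_pos: [0.5367, -0.0788, 0.1816]
tcp_rot: [-1.3, -1.075, 1.074]
ft_force: [0.2, 1.2, -2.2]
grip_width: 0.689
```

Call:
drive_tool(commands=[[[3,0,1.1,-0.1,-6.8,0,255],[3.1,0,0.7,0,-6.8,0.1,255],[3.2,0,0.4,-0.1,-6.8,0,255],[3.2,0,0,0,-6.8,0.1,255],[3.1,0,-0.4,-0.1,-6.7,0,255]]])

```text
time: 21.98
eef_pos: [0.505, 0.085, 0.1805]
tcp_rot: [-0.987, -1.527, 1.53]
ft_force: [0.4, 0.5, -1.3]
grip_width: 0.685
```

```bash
python3 go.py .4846 .2116 .17 140 255 20
```

```text
now [0.505  0.085  0.1805] yaw 115.1 tilt 0.98 q7 1.75 t 21.98 grip 0.685
4 rows; end [0.4846 0.2113 0.1704] 140.0
[[[3.1, 0.2, -0.9, 0.1, -6.2, -0.2, 255], [3, 0.2, -1.2, 0, -6.2, -0.2, 255], [2.8, 0.3, -1.5, 0.1, -6.2, -0.3, 255], [2.6, 0.2, -1.8, 0, -6.3, -0.3, 255]]]
```

Call:
drive_tool(commands=[[[3.1,0.1,-0.9,0.1,-6.2,-0.2,255],[3,0.1,-1.2,0,-6.2,-0.2,255],[2.6,0.2,-1.5,0.1,-6.2,-0.3,255],[1.8,0.2,-1.2,0,-5,-0.3,255],[0,0,0,0,0,0,255]]])

```text
time: 22.4
eef_pos: [0.48, 0.2138, 0.1741]
tcp_rot: [-0.647, -1.831, 1.821]
ft_force: [-0.0, 0.3, -1.5]
grip_width: 0.686
```

```bash
python3 go.py .4846 .2116 .037 140 255 20 25
```

```text
now [0.48   0.2138 0.1741] yaw 140.9 tilt 0.28 q7 1.94 t 22.4 grip 0.686
6 rows; end [0.4845 0.2119 0.0371] 140.0
[[[-0.1, 2.3, 0, 0, 0.1, 0, 255], [-0.1, 2.3, 0, 0, 0.2, 0, 255], [-0.1, 2.3, 0, 0.1, 0.1, 0, 255], [-0.1, 2.3, 0, 0, 0.2, 0.1, 255], [-0.1, 2.3, 0, 0.1, 0.1, 0, 255]]]
[[[0, 2.2, -0.1, 0, 0.2, 0.1, 255]]]
```

Call:
drive_tool(commands=[[[0,2.5,0,0,0,0,255],[0,3,0,0,0,0,255],[0.1,3,0,0,0,0,255],[0.2,2,0,0,0,0,255],[0.2,0.5,0,0,0,0,255]]])

```text
time: 22.82
eef_pos: [0.4788, 0.2196, 0.0639]
tcp_rot: [-0.656, -1.838, 1.821]
ft_force: [-0.6, -1.3, -1.5]
grip_width: 0.685
```

```bash
python3 go.py .4846 .2116 .037 140 255 20 15;python3 - <<'E'
from h import *
cap("wrist","w13")
E
```

```text
now [0.4788 0.2196 0.0639] yaw 140.9 tilt 0.64 q7 1.87 t 22.82 grip 0.685
2 rows; end [0.4848 0.211  0.0369] 140.0
[[[-0.5, 1.3, 0.1, 0.3, 0.5, -0.1, 255], [-0.5, 1.4, 0.2, 0.3, 0.4, -0.1, 255]]]
```

View pics/w13.png

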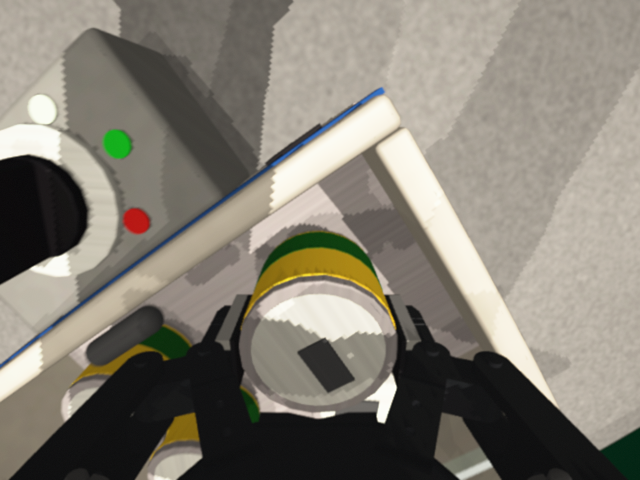

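Call:
drive_tool(commands=[[[-1,0.2,0.3,0.5,0.9,-0.2,255],[-0.1,0.8,0,0.1,0,0,255],[0,0.8,0,0,0,0,255],[0,0.5,0,0,0,0,255],[0,0,0,0,0,0,255]]])

```text
time: 23.28
eef_pos: [0.4903, 0.2114, 0.0451]
tcp_rot: [-0.67, -1.823, 1.81]
ft_force: [-1.1, 1.0, 0.0]
grip_width: 0.69
```

```bash
python3 go.py .4846 .2116 .037 140 255 20 15
```

```text
now [0.4903 0.2114 0.0451] yaw 139.8 tilt 0.48 q7 1.86 t 23.28 grip 0.69
1 rows; end [0.484  0.2116 0.0371] 140.0
[[[0.5, 0.8, 0.4, 0.5, -0.2, -0.2, 255]]]
```

Call:
drive_tool(commands=[[[0.4,0.6,0.3,0.5,-0.2,-0.2,255],[0,0.4,0,0,0,0,255],[0,0,0,0,0,0,40],[0,0,0,0,0,0,40],[0,0,0,0,0,0,40]]])

```text
time: 23.7
eef_pos: [0.4889, 0.2185, 0.0419]
tcp_rot: [-0.665, -1.831, 1.814]
ft_force: [-0.4, -0.7, -0.7]
grip_width: 0.842
```

Call:
drive_tool(commands=[[[0,0,0,0,0,0,40],[0,-2,0,0,0,0,40],[0,-4,0,0,0,0,40],[0,-4,0,0,0,0,40],[0,-2.5,0,0,0,0,0]]])

```text
time: 24.12
eef_pos: [0.4832, 0.2121, 0.1628]
tcp_rot: [-0.654, -1.811, 1.82]
ft_force: [0.8, 0.5, -0.0]
grip_width: 0.96
```

```bash
python3 - <<'E'
from h import *
cap("wrist","w14");cap("scene","c14");crop("c14",200,150,520,390,2.5,"c14z")
E
python3 go.py .478 -.149 .17 45 0 20
```

```text
now [0.4856 0.213  0.1648] yaw 140.0 tilt 0.03 q7 1.92 t 24.22 grip 1.002
14 rows; end [ 0.4779 -0.1489  0.1699] 45.0
[[[-1.6, 0, 2, 0, 6.8, 0, 0], [-1.8, 0, 1.8, 0, 6.8, 0, 0], [-2.1, 0, 1.6, 0, 6.8, 0, 0], [-2.2, 0, 1.3, 0, 6.8, 0, 0], [-2.4, -0.1, 1.1, 0, 6.8, 0, 0]]]
[[[-2.5, 0, 0.8, 0, 6.8, 0, 0], [-2.5, -0.1, 0.5, 0, 6.8, 0, 0], [-2.6, 0, 0.2, 0, 6.8, 0, 0], [-2.6, -0.1, -0.2, 0, 6.8, 0, 0], [-2.5, 0, -0.5, 0, 6.8, 0, 0]]]
[[[-2.5, -0.1, -0.7, 0, 6.8, 0, 0], [-2.4, 0, -1, 0, 6.7, 0, 0], [-2.2, -0.1, -1.3, 0, 6.8, 0, 0], [-2, 0, -1.6, 0, 6.7, 0, 0]]]
```

View pics/c14z.png

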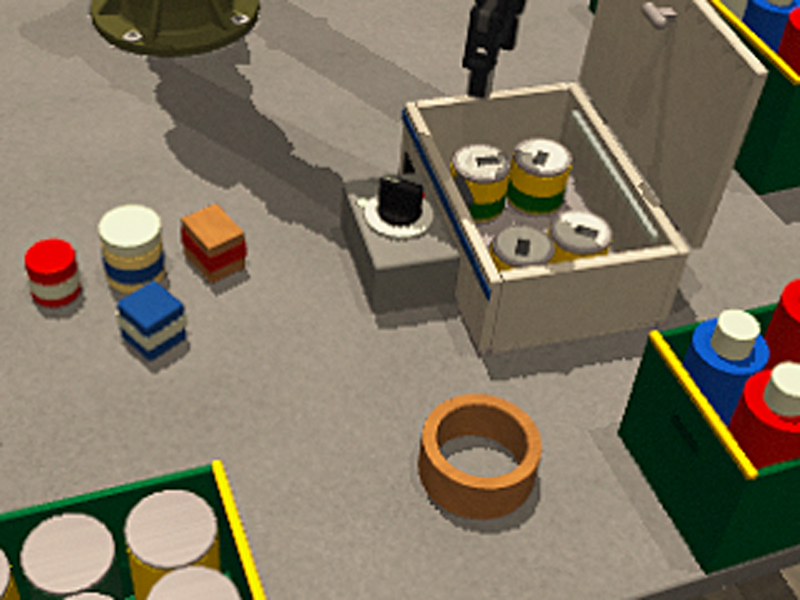

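View pics/w14.png

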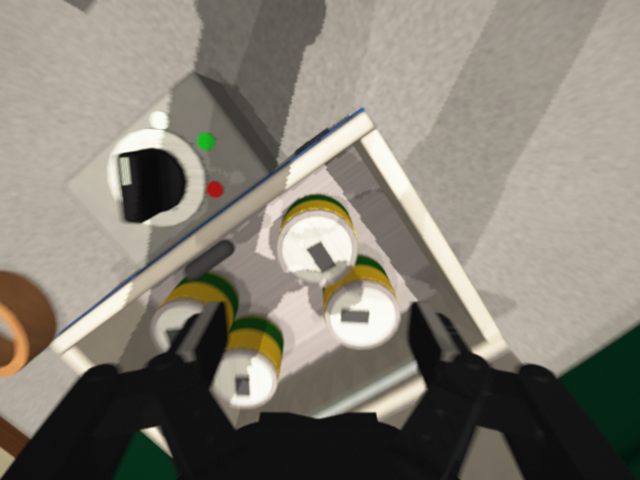

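Call:
drive_tool(commands=[[[-1.6,0,2,0,6.8,0,0],[-1.8,0,1.8,0,6.8,0,0],[-2.1,0,1.6,0,6.8,0,0],[-2.2,0,1.3,0,6.8,0,0],[-2.4,-0.1,1.1,0,6.8,0,0]]])

```text
time: 24.63
eef_pos: [0.4809, 0.0839, 0.1642]
tcp_rot: [-1.071, -1.403, 1.399]
ft_force: [1.3, -0.1, 0.4]
grip_width: 0.999
```

Call:
drive_tool(commands=[[[-2.5,0,0.8,0,6.8,0,0],[-2.5,0,0.5,0,6.8,0,0],[-2.6,0,0.2,0,6.8,0,0],[-2.6,0,-0.2,0,6.8,0,0],[-2.5,0,-0.5,0,6.8,0,0]]])

```text
time: 25.05
eef_pos: [0.4706, -0.0551, 0.1595]
tcp_rot: [-1.355, -0.935, 0.942]
ft_force: [0.6, 0.3, -0.4]
grip_width: 1.003
```

```bash
python3 go.py .478 -.149 .17 45 0 20
```

```text
now [ 0.4706 -0.0551  0.1595] yaw 69.3 tilt 0.34 q7 1.27 t 25.05 grip 1.003
4 rows; end [ 0.4783 -0.1491  0.1705] 45.0
[[[-2.1, -0.3, -1, -0.1, 6.1, 0, 0], [-2, -0.2, -1.2, -0.1, 6.1, -0.1, 0], [-1.9, -0.3, -1.4, 0, 6, 0, 0], [-1.7, -0.3, -1.7, -0.1, 6.1, -0.1, 0]]]
```

Call:
drive_tool(commands=[[[-2.1,-0.3,-1,-0.1,6.1,0,0],[-2,-0.2,-1.2,-0.1,6.1,-0.1,0],[-1.8,-0.3,-1.4,0,6,0,0],[-1,-0.2,-1,-0.1,5,-0.1,0],[0,0,0,0,0,0,0]]])

```text
time: 25.47
eef_pos: [0.4712, -0.1522, 0.1645]
tcp_rot: [-1.486, -0.591, 0.605]
ft_force: [-0.1, 0.1, -0.7]
grip_width: 1.004
```

```bash
python3 - <<'E'
from h import *
cap("wrist","w15")
cs=[]
cs+=[box((.568,-.147),.5,.046,.046,.048),circ((.477,-.229),.025,.05),circ((.478,-.149),.03,.066),box((.483,-.069),.35,.054,.042,.05)]
overlay("w15",cs,0,0,640,480,1.25,"o15")
E
python3 go.py .478 -.149 .022 45 0 20
```

```text
now [ 0.471  -0.1506  0.1642] yaw 44.1 tilt 0.53 q7 1.02 t 25.52 grip 1.001
4 rows; end [ 0.4779 -0.1488  0.0221] 45.0
[[[0.2, 3.6, -0.1, -0.1, -0.2, -0.1, 0], [0.2, 3.5, -0.1, -0.1, -0.2, -0.1, 0], [0.1, 3.6, -0.1, 0, -0.2, -0.1, 0], [0.2, 3.5, -0.1, -0.1, -0.3, -0.1, 0]]]
```

View pics/o15.png

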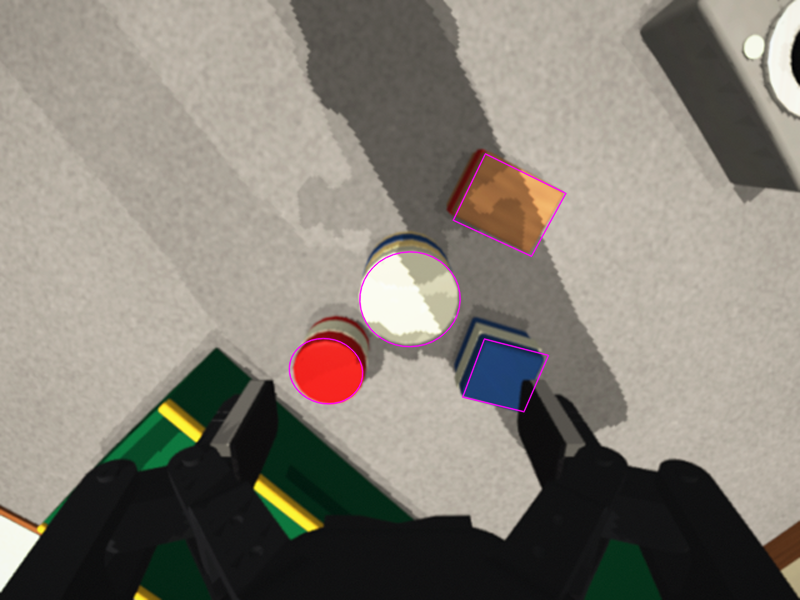

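Call:
drive_tool(commands=[[[0.2,2.5,-0.1,0,-0.6,0,0],[0.1,3,-0.1,0,0,0,0],[0,2,0,0,0,0,0],[0,0,0,0,0,0,0]]])

```text
time: 25.85
eef_pos: [0.4744, -0.1459, 0.0864]
tcp_rot: [-1.478, -0.615, 0.627]
ft_force: [-0.8, 0.2, -0.6]
grip_width: 1.002
```

```bash
python3 go.py .478 -.149 .022 45 0 20
```

```text
now [ 0.4744 -0.1459  0.0864] yaw 45.5 tilt 0.43 q7 1.02 t 25.85 grip 1.002
2 rows; end [ 0.4783 -0.1487  0.0223] 45.0
[[[0, 3.2, -0.3, -0.1, 0.3, -0.2, 0], [0.1, 3.2, -0.2, -0.2, 0.2, -0.1, 0]]]
```

Call:
drive_tool(commands=[[[-0.1,2,-0.4,-0.2,0.4,-0.2,0],[-0.1,2.5,-0.1,0,0,0,0],[-0.1,1.5,0,0,0,0,0],[0,0.3,0,0,0,0,0]]])

```text
time: 26.18
eef_pos: [0.477, -0.1462, 0.0231]
tcp_rot: [-1.477, -0.626, 0.627]
ft_force: [0.4, 0.2, 0.4]
grip_width: 0.999
```

```bash
python3 go.py .478 -.149 .022 45 0 20
```

```text
now [ 0.477  -0.1462  0.0231] yaw 46.0 tilt 0.11 q7 1.02 t 26.18 grip 0.999
1 rows; end [ 0.4785 -0.149   0.0221] 45.0
[[[-0.1, 0.1, -0.3, -0.1, 1, 0, 0]]]
```

Call:
drive_tool(commands=[[[-0.1,0.1,-0.3,0,1,0,0],[0,0,0,0,0,0,255],[0,0,0,0,0,0,255],[0,0,0,0,0,0,255],[0,0,0,0,0,0,255]]])

```text
time: 26.6
eef_pos: [0.4807, -0.1474, 0.0259]
tcp_rot: [-1.481, -0.618, 0.616]
ft_force: [-0.7, -0.0, -2.4]
grip_width: 0.692
```

Call:
drive_tool(commands=[[[0,0,0,0,0,0,255],[0,0,0,0,0,0,255]]])

```text
time: 26.77
eef_pos: [0.4813, -0.1474, 0.0268]
tcp_rot: [-1.482, -0.62, 0.615]
ft_force: [0.5, -0.1, -1.8]
grip_width: 0.69
```

Call:
drive_tool(commands=[[[0,-2,0,0,0,0,255],[0,-4,0,0,0,0,255],[0,-4,0,0,0,0,255],[0,-3,0,0,0,0,255],[0,-1,0,0,0,0,255]]])

```text
time: 27.18
eef_pos: [0.4761, -0.1459, 0.167]
tcp_rot: [-1.473, -0.611, 0.622]
ft_force: [1.1, 0.2, -1.6]
grip_width: 0.689
```

```bash
python3 go.py .537 -.396 .16 45 255 20
```

```text
now [ 0.4761 -0.1459  0.167 ] yaw 45.3 tilt 0.61 q7 1.03 t 27.18 grip 0.689
7 rows; end [ 0.5377 -0.396   0.1603] 45.0
[[[-1.9, 0.1, -3.1, -0.1, 0, 0, 255], [-1.9, 0.1, -3.1, -0.1, 0, 0, 255], [-1.9, 0.1, -3.1, -0.1, 0.1, 0, 255], [-1.9, 0.1, -3.2, -0.1, 0, 0, 255], [-2, 0.1, -3.1, -0.1, 0.1, -0.1, 255]]]
[[[-1.9, 0.1, -3.2, 0, 0, 0, 255], [-1.9, 0, -3.2, -0.1, 0.1, -0.1, 255]]]
```

Call:
drive_tool(commands=[[[-1.9,0,-3.1,-0.1,0,0,255],[-1.9,0,-3.1,-0.1,0,0,255],[-1.9,0,-3.1,-0.1,0.1,0,255],[-1.9,0,-3.1,-0.1,0,0,255],[-1.9,0,-3.1,-0.1,0.1,-0.1,255]]])

```text
time: 27.6
eef_pos: [0.5249, -0.3168, 0.1686]
tcp_rot: [-1.477, -0.634, 0.625]
ft_force: [1.3, 1.2, -2.1]
grip_width: 0.689
```

Call:
drive_tool(commands=[[[-1.9,0,-3.2,0,0,0,255],[-0.8,0,-1.2,-0.1,0.1,-0.1,255],[0,0,0,0,0,0,255]]])

```text
time: 27.85
eef_pos: [0.5353, -0.3782, 0.1631]
tcp_rot: [-1.482, -0.623, 0.62]
ft_force: [-0.2, 0.9, -2.4]
grip_width: 0.689
```

```bash
python3 - <<'E'
from h import *
cap("wrist","w16")
overlay("w16",[box((.535,-.396),-.07,.26,.17,.08),box((.535,-.396),-.07,.248,.158,.006)],0,0,640,480,1.25,"o16")
E
python3 go.py .537 -.396 .033 45 255 20 30
```

```text
now [ 0.5347 -0.3769  0.1626] yaw 45.6 tilt 0.06 q7 1.37 t 27.9 grip 0.687
5 rows; end [ 0.5371 -0.396   0.0326] 45.0
[[[-0.2, 2.6, -0.3, 0, 0.1, 0, 255], [-0.3, 2.6, -0.3, 0, 0.1, 0, 255], [-0.2, 2.6, -0.3, 0, 0.1, 0, 255], [-0.3, 2.6, -0.3, 0, 0.1, 0, 255], [-0.2, 2.6, -0.3, 0, 0.2, 0.1, 255]]]
```

View pics/o16.png

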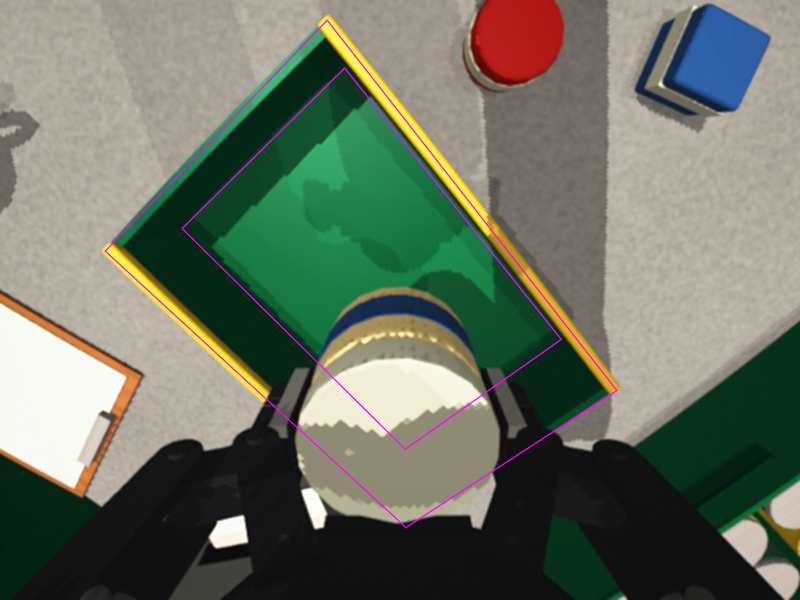

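Call:
drive_tool(commands=[[[-0.8,1.5,-1,0,0.5,0,255],[-0.4,2.8,-0.4,0,0,0,255],[0,3,0,0,0,0,255],[0,2.5,0,0,0,0,255],[0,0.5,0,0,0,0,255]]])

```text
time: 28.32
eef_pos: [0.5383, -0.3875, 0.0557]
tcp_rot: [-1.477, -0.623, 0.615]
ft_force: [-1.8, 1.2, -3.2]
grip_width: 0.684
```

```bash
python3 go.py .537 -.396 .033 45 255 20 15
```

```text
now [ 0.5383 -0.3875  0.0557] yaw 45.4 tilt 0.35 q7 1.39 t 28.32 grip 0.684
2 rows; end [ 0.537  -0.3959  0.0326] 45.0
[[[-0.4, 1.1, -0.3, 0, 0.2, 0.2, 255], [-0.3, 1.2, -0.2, -0.1, 0.2, 0.1, 255]]]
```

Call:
drive_tool(commands=[[[-0.4,0.8,-0.3,0,0.2,0.2,255],[-0.2,0.8,-0.1,0,0,0,255],[0,0.5,0,0,0,0,255],[0,0,0,0,0,0,255]]])

```text
time: 28.65
eef_pos: [0.5374, -0.3897, 0.0327]
tcp_rot: [-1.474, -0.621, 0.618]
ft_force: [0.4, 0.5, -2.5]
grip_width: 0.688
```

```bash
python3 go.py .537 -.396 .033 45 255 20 15
```

```text
now [ 0.5374 -0.3897  0.0327] yaw 45.5 tilt 0.39 q7 1.39 t 28.65 grip 0.688
1 rows; end [ 0.5368 -0.3961  0.0326] 45.0
[[[-0.5, 0, -0.4, -0.3, 0.5, 0.2, 255]]]
```

Call:
drive_tool(commands=[[[0,0.1,0,0,0,0,255],[0,0,0,0,0,0,30],[0,0,0,0,0,0,30],[0,0,0,0,0,0,30],[0,0,0,0,0,0,30]]])

```text
time: 29.07
eef_pos: [0.5416, -0.3921, 0.0383]
tcp_rot: [-1.483, -0.627, 0.614]
ft_force: [0.1, 1.0, 0.9]
grip_width: 0.883
```

Call:
drive_tool(commands=[[[0,0,0,0,0,0,30],[0,-2,0,0,0,0,30],[0,-4,0,0,0,0,30],[0,-4,0,0,0,0,30],[0,-4,0,0,0,0,30]]])

```text
time: 29.48
eef_pos: [0.5355, -0.3888, 0.1729]
tcp_rot: [-1.467, -0.617, 0.621]
ft_force: [-0.1, -0.4, 0.3]
grip_width: 0.888
```

Call:
drive_tool(commands=[[[0,-3,0,0,0,0,0],[0,-2,0,0,0,0,0],[0,0,0,0,0,0,0]]])

```text
time: 29.73
eef_pos: [0.5393, -0.3922, 0.238]
tcp_rot: [-1.483, -0.626, 0.614]
ft_force: [0.5, -0.3, 0.3]
grip_width: 1.004
```

```bash
python3 - <<'E'
from h import *
for n in ("wrist","scene","side"): cap(n,n[0:2]+"17")
E
python3 go.py .55 .0 .3 0 255 20
```

```text
now [ 0.537  -0.3905  0.2311] yaw 45.4 tilt 0.37 q7 1.39 t 29.88 grip 1.001
10 rows; end [ 5.500e-01 -5.000e-04  2.999e-01] 0.0
[[[2.9, -0.7, 2.7, 0, 4.5, 0, 255], [2.7, -0.7, 2.9, 0, 4.5, 0, 255], [2.4, -0.7, 3.1, 0, 4.6, 0, 255], [2.2, -0.6, 3.2, -0.1, 4.5, 0, 255], [1.9, -0.7, 3.4, 0, 4.6, 0, 255]]]
[[[1.6, -0.7, 3.5, -0.1, 4.5, 0, 255], [1.3, -0.7, 3.7, 0, 4.6, 0, 255], [1.1, -0.6, 3.8, -0.1, 4.5, 0, 255], [0.8, -0.7, 3.8, 0, 4.6, 0, 255], [0.4, -0.6, 3.8, -0.1, 4.5, 0.1, 255]]]
```

View pics/sc17.png

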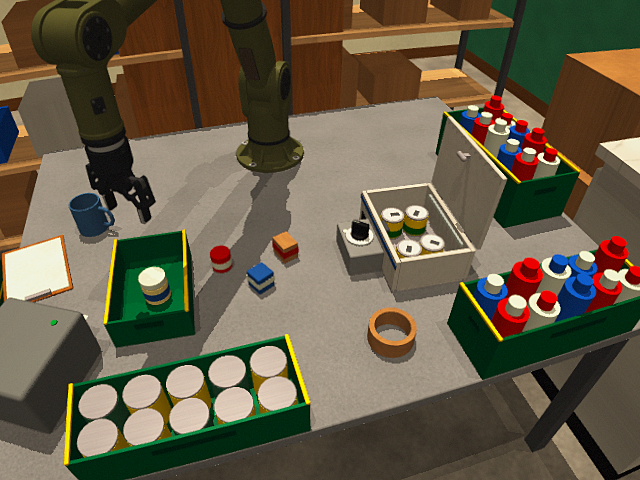

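View pics/si17.png

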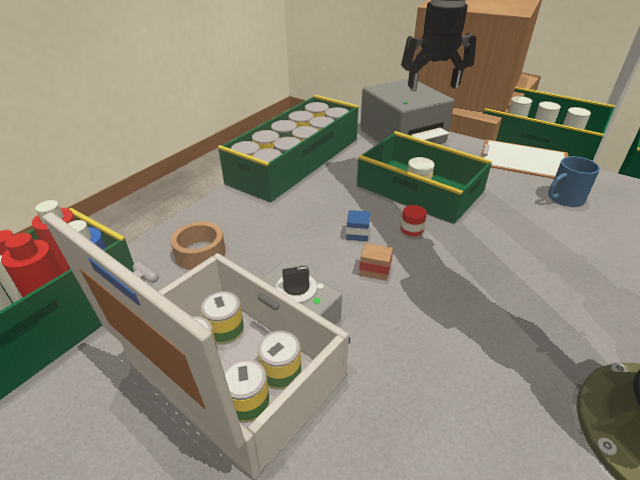

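View pics/wr17.png

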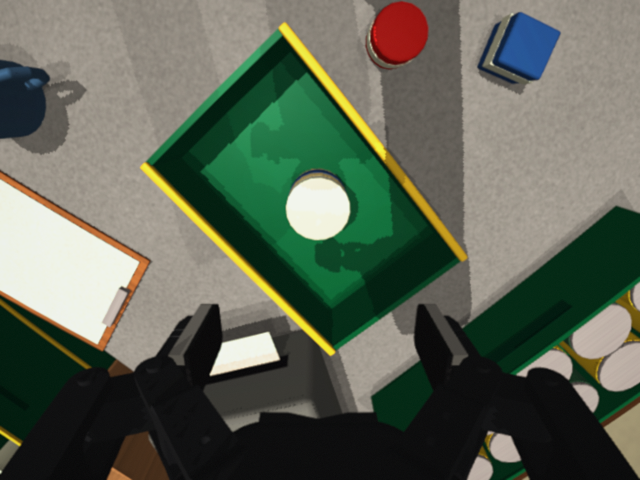

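```bash
python3 - <<'E'
from h import *
crop("sc17",400,80,600,290,2.8,"z1"); crop("si17",0,180,270,480,2,"z2")
E
```

```text
(no output)
```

View pics/z1.png

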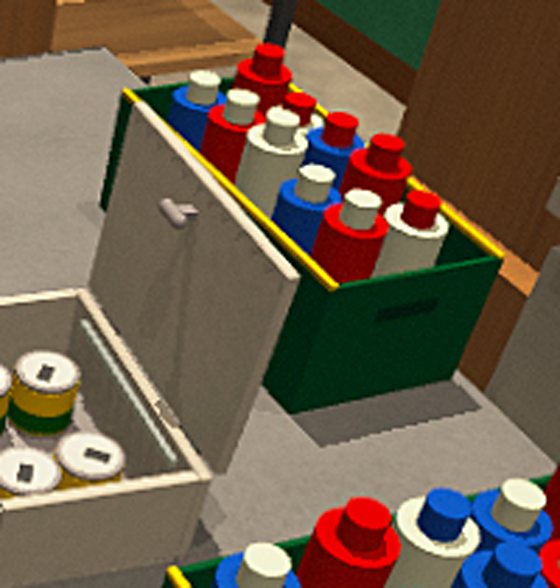

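View pics/z2.png

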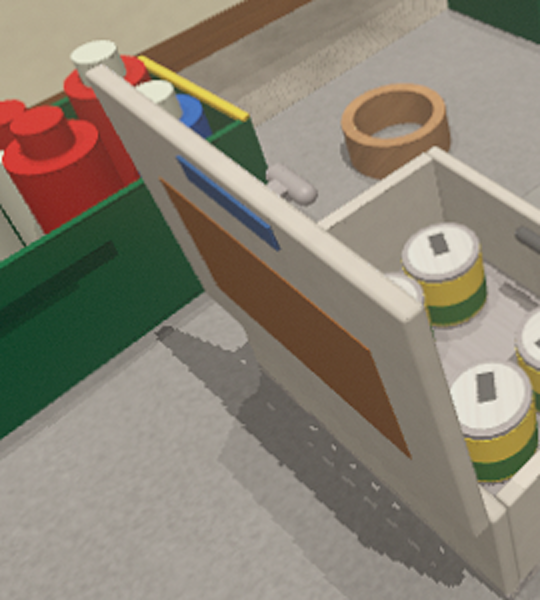

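```bash
python3 - <<'E'
from h import *
s=load("sc17");d=load("si17")
p0=px2w(s,504.6,227.5,0);print("crate1 bottom corner",p0.round(3))
for z in (.08,.1,.12,.15): print(z,px2w(s,521.4,182.5,z).round(3),px2w(s,444.6,112.9,z).round(3))
# side crate: bottom edge
for u,v in [(100,325),(205/2,180+293/2),(0,180+435/2)]: print("side crate bottom",px2w(d,u,v,0).round(3))
A=tri([(s,506,178.2),(d,202.5,339)]);B=tri([(s,447.1,115.7),(d,45,214)]);print("door +-",A.round(3),B.round(3))
# same corner? evaluate model
c=np.array([.549,.242]);a=-.073;Rm=np.array([[np.cos(a),-np.sin(a)],[np.sin(a),np.cos(a)]])
for th in (1.57,1.65,1.7,1.75):
    for x in (-.137,.137):
        y=.097-.196*np.cos(th);z=.1+.196*np.sin(th);P=np.r_[c+Rm@[x,y],z]
        print(th,x,P.round(3),w2px(s,P).round(1),w2px(d,P).round(1))
E
```

```text
crate1 bottom corner [0.553 0.532 0.   ]
0.08 [0.473 0.616 0.08 ] [0.041 0.608 0.08 ]
0.1 [0.496 0.593 0.1  ] [0.076 0.585 0.1  ]
0.12 [0.519 0.57  0.12 ] [0.11  0.562 0.12 ]
0.15 [0.553 0.535 0.15 ] [0.162 0.527 0.15 ]
side crate bottom [0.802 0.308 0.   ]
side crate bottom [0.796 0.307 0.   ]
side crate bottom [0.802 0.469 0.   ]
door +- [0.546 0.383 0.201] [0.54  0.345 0.361]
1.57 -0.137 [0.419 0.349 0.296] [[441.8 114.4]] [[227.9 320.8]]
1.57 0.137 [0.693 0.329 0.296] [[498.1 177.5]] [[ 61.8 206.3]]
1.65 -0.137 [0.421 0.364 0.295] [[447.7 114.1]] [[213.6 333. ]]
1.65 0.137 [0.694 0.344 0.295] [[504.9 176.9]] [[ 48.1 213. ]]
1.7 -0.137 [0.421 0.374 0.294] [[451.3 114.2]] [[204.4 341.4]]
1.7 0.137 [0.695 0.354 0.294] [[509.  176.8]] [[ 39.5 217.8]]
1.75 -0.137 [0.422 0.384 0.293] [[454.7 114.4]] [[195.2 350.5]]
1.75 0.137 [0.695 0.364 0.293] [[513.  176.9]] [[ 30.9 223.1]]
```

```bash
python3 go.py .56 .12 .36 86 255 20 38
```

```text
now [ 0.537  -0.3905  0.2311] yaw 45.4 tilt 0.37 q7 1.39 t 29.88 grip 1.001
14 rows; end [0.5598 0.1203 0.3596] 86.0
[[[2.7, -0.9, 2.4, 0, -2.9, 0, 255], [2.8, -0.9, 2.3, 0, -2.9, 0, 255], [3, -0.9, 2.2, 0, -2.9, 0, 255], [3.1, -0.9, 2, 0, -2.9, 0, 255], [3.1, -0.9, 1.9, 0, -2.9, 0, 255]]]
[[[3.2, -0.9, 1.7, 0, -2.9, 0, 255], [3.3, -0.9, 1.5, 0, -2.9, 0, 255], [3.4, -0.9, 1.3, 0, -2.9, 0.1, 255], [3.5, -0.9, 1.2, 0, -2.9, 0, 255], [3.5, -0.9, 1, 0, -2.9, 0.1, 255]]]
[[[3.6, -0.9, 0.8, 0, -2.9, 0, 255], [3.6, -0.9, 0.6, 0, -2.9, 0.1, 255], [3.6, -0.9, 0.5, -0.1, -2.9, 0, 255], [3.7, -0.9, 0.3, 0, -2.9, 0.1, 255]]]
```

Call:
drive_tool(commands=[[[2.7,-0.9,2.4,0,-2.9,0,255],[2.8,-0.9,2.3,0,-2.9,0,255],[3,-0.9,2.2,0,-2.9,0,255],[3.1,-0.9,2,0,-2.9,0,255],[3.1,-0.9,1.9,0,-2.9,0,255]]])

```text
time: 30.3
eef_pos: [0.5357, -0.2115, 0.2614]
tcp_rot: [-1.392, -0.791, 0.819]
ft_force: [-0.0, -0.4, -0.6]
grip_width: 0.303
```

Call:
drive_tool(commands=[[[3.2,-0.9,1.7,0,-2.9,0,255],[3.3,-0.9,1.5,0,-2.9,0,255],[3.4,-0.9,1.3,0,-2.9,0.1,255],[3.5,-0.9,1.2,0,-2.9,0,255],[3.5,-0.9,1,0,-2.9,0.1,255]]])

```text
time: 30.72
eef_pos: [0.5397, -0.0207, 0.2974]
tcp_rot: [-1.284, -0.976, 1.029]
ft_force: [0.9, -0.9, 0.8]
grip_width: 0.003
```

```bash
python3 go.py .561 .4065 .36 86 255 20 38
```

```text
now [ 0.5397 -0.0207  0.2974] yaw 74.6 tilt 2.88 q7 1.28 t 30.72 grip 0.003
12 rows; end [0.5611 0.4068 0.3597] 86.0
[[[3.5, -0.5, 0.8, -0.2, -1, 0, 255], [3.5, -0.5, 0.7, -0.2, -0.9, 0, 255], [3.5, -0.5, 0.7, -0.2, -1, 0, 255], [3.5, -0.5, 0.6, -0.3, -0.9, 0, 255], [3.5, -0.5, 0.6, -0.2, -1, 0, 255]]]
[[[3.5, -0.5, 0.5, -0.3, -0.9, 0, 255], [3.5, -0.5, 0.4, -0.2, -1, 0, 255], [3.6, -0.5, 0.4, -0.3, -0.9, 0, 255], [3.6, -0.5, 0.3, -0.2, -1, 0, 255], [3.6, -0.5, 0.3, -0.3, -0.9, 0.1, 255]]]
[[[3.5, -0.5, 0.2, -0.2, -1, 0, 255], [3.6, -0.5, 0.1, -0.3, -0.9, 0.1, 255]]]
```

Call:
drive_tool(commands=[[[3,-1.5,0.8,-0.6,-1,0,255],[3,-1.5,0.7,-0.6,-1,0,255],[3,-1.2,0.7,-0.6,-1,0,255],[3,-1,0.6,-0.6,-1,0,255],[3,-0.5,0.6,-0.5,-1,0,255]]])

```text
time: 31.13
eef_pos: [0.5379, 0.1423, 0.3457]
tcp_rot: [-1.274, -1.068, 1.092]
ft_force: [0.2, -0.1, 0.3]
grip_width: 0.001
```

```bash
python3 go.py .561 .4065 .36 86 255 20 38
```

```text
now [0.5379 0.1423 0.3457] yaw 80.2 tilt 1.03 q7 1.06 t 31.13 grip 0.001
7 rows; end [0.5612 0.4066 0.3602] 86.0
[[[3.8, -0.2, 0.3, -0.1, -0.8, 0, 255], [3.8, -0.2, 0.3, -0.2, -0.8, 0, 255], [3.8, -0.2, 0.2, -0.1, -0.8, 0, 255], [3.8, -0.2, 0.2, -0.2, -0.9, 0, 255], [3.8, -0.2, 0.1, -0.1, -0.8, 0, 255]]]
[[[3.7, -0.2, 0, -0.2, -0.9, -0.1, 255], [3.8, -0.3, 0, -0.1, -0.8, 0, 255]]]
```

Call:
drive_tool(commands=[[[3.8,-0.4,0.3,-0.1,-0.8,0,255],[3.8,-0.4,0,-0.2,-0.8,0,255],[3.8,-0.4,0,-0.1,-0.8,0,255],[3.8,-0.2,0,-0.2,-0.9,0,255],[3.8,-0.2,0,-0.1,-0.8,0,255]]])

```text
time: 31.55
eef_pos: [0.5594, 0.336, 0.3511]
tcp_rot: [-1.249, -1.117, 1.151]
ft_force: [0.9, 0.4, 0.3]
grip_width: 0.0
```

```bash
python3 go.py .561 .4065 .35 86 255 20 38
```

```text
now [0.5594 0.336  0.3511] yaw 84.3 tilt 1.2 q7 0.78 t 31.55 grip 0.0
2 rows; end [0.5609 0.4062 0.3496] 86.0
[[[3.5, 0, 0.3, -0.5, -0.9, -0.3, 255], [3.5, 0.1, 0.2, -0.5, -0.8, -0.3, 255]]]
```

Call:
drive_tool(commands=[[[3.5,0,0.3,-0.5,-0.9,-0.3,255],[3.2,0,0.2,-0.5,-0.8,-0.3,255],[0,0,0,0,0,0,255]]])

```text
time: 31.8
eef_pos: [0.5555, 0.4149, 0.3396]
tcp_rot: [-1.226, -1.156, 1.176]
ft_force: [-2.0, -0.2, -0.3]
grip_width: -0.002
```

```bash
python3 go.py .561 .407 .25 86 255 20 25; python3 - <<'E'
from h import *
for n in ("scene","side"): cap(n,n[0:2]+"18")
E
```

```text
now [0.5555 0.4149 0.3396] yaw 86.8 tilt 0.87 q7 0.71 t 31.8 grip -0.002
4 rows; end [0.5612 0.4074 0.2495] 86.0
[[[-0.2, 2.2, -0.2, -0.2, 0.2, 0, 255], [-0.2, 2.3, -0.2, -0.2, 0.2, -0.1, 255], [-0.2, 2.2, -0.1, -0.2, 0.2, 0, 255], [-0.1, 2.3, -0.2, -0.3, 0.2, -0.1, 255]]]
```

View pics/sc18.png

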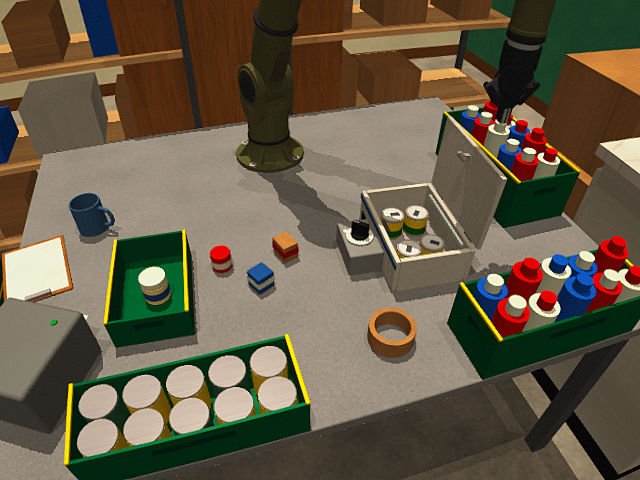

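View pics/si18.png

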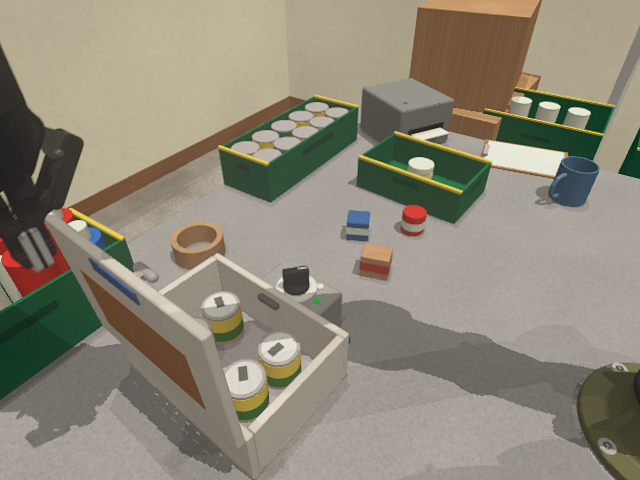

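Call:
drive_tool(commands=[[[0,0,0,0,7,0,255],[0,0,0,0,7,0,255],[0,0,0,0,7,0,255],[0,0,0,0,7,0,255],[0,0,0,0,7,0,255]]])

```text
time: 32.32
eef_pos: [0.5608, 0.3991, 0.3331]
tcp_rot: [-1.468, -0.665, 0.707]
ft_force: [-0.2, 0.5, -0.4]
grip_width: 0.003
```

Call:
drive_tool(commands=[[[0,0,0,0,7,0,255],[0,0,0,0,7,0,255],[0,0,0,0,7,0,255],[0,0,0,0,7,0,255],[0,0,0,0,7,0,255]]])

```text
time: 32.73
eef_pos: [0.565, 0.3856, 0.3284]
tcp_rot: [-1.586, -0.177, 0.221]
ft_force: [0.4, 0.2, 0.3]
grip_width: -0.001
```

```bash
python3 go.py .561 .407 .25 -4 255 20 25
```

```text
now [0.565  0.3856 0.3284] yaw 14.4 tilt 2.12 q7 -0.47 t 32.73 grip -0.001
4 rows; end [0.5607 0.4073 0.2501] -4.0
[[[0.1, 1.9, 0.6, 0.4, 4.6, -0.4, 255], [0, 2, 0.6, 0.4, 4.6, -0.4, 255], [0, 2, 0.5, 0.3, 4.6, -0.4, 255], [-0.1, 1.9, 0.6, 0.4, 4.7, -0.3, 255]]]
```

Call:
drive_tool(commands=[[[0,0,1.5,0.8,6,-0.8,255],[0,0,1.5,0.6,6,-0.6,255],[0,0,0.3,0.4,5,-0.3,255],[0,0,0,0,0,0,255]]])

```text
time: 33.07
eef_pos: [0.5634, 0.4074, 0.3244]
tcp_rot: [-1.571, 0.062, -0.062]
ft_force: [-0.4, -0.7, -0.0]
grip_width: -0.001
```

```bash
python3 go.py .561 .41 .25 -4 255 20 25
```

```text
now [0.5634 0.4074 0.3244] yaw -4.5 tilt 0.05 q7 -0.81 t 33.07 grip -0.001
3 rows; end [0.5606 0.4095 0.2504] -4.0
[[[-0.1, 2.5, 0.1, 0, -0.2, 0, 255], [-0.1, 2.5, 0.1, 0, -0.2, 0, 255], [-0.1, 2.4, 0, 0.1, -0.1, 0, 255]]]
```

Call:
drive_tool(commands=[[[-0.1,2.5,0.2,0,-0.2,0,255],[-0.1,2.5,0.2,0,-0.2,0,255],[0,2,0,0,-0.1,0,255],[0,0,0,0,0,0,255]]])

```text
time: 33.4
eef_pos: [0.5653, 0.4034, 0.2522]
tcp_rot: [-1.575, 0.053, -0.057]
ft_force: [-0.4, -0.2, -0.8]
grip_width: 0.001
```

```bash
python3 go.py .561 .41 .25 -4 255 20 25; python3 - <<'E'
from h import *
for n in ("scene","side"): cap(n,n[0:2]+"19")
crop("si19",0,100,300,400,2,"z3")
E
```

```text
now [0.5653 0.4034 0.2522] yaw -4.0 tilt 0.32 q7 -0.8 t 33.4 grip 0.001
1 rows; end [0.5607 0.4097 0.2501] -4.0
[[[-0.5, 0.2, 0.6, 0.3, 0, 0.2, 255]]]
```

View pics/z3.png

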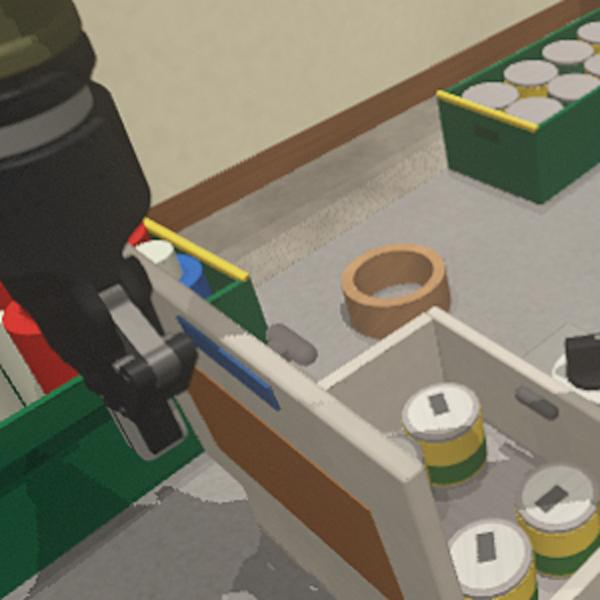

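Call:
drive_tool(commands=[[[-0.3,0,-1,0.3,0,0.2,255],[0,0,-1,0,0,0,255],[0,0,-1,0,0,0,255],[0,0,-1,0,0,0,255]]])

```text
time: 33.83
eef_pos: [0.562, 0.3658, 0.2619]
tcp_rot: [-1.559, 0.045, -0.059]
ft_force: [-0.6, 3.2, -1.5]
grip_width: -0.0
```

Call:
drive_tool(commands=[[[0,0,-1,0,0,0,255],[0,0,-1,0,0,0,255],[0,0,-1,0,0,0,255],[0,0,-1,0,0,0,255]]])

```text
time: 34.17
eef_pos: [0.5591, 0.3253, 0.2637]
tcp_rot: [-1.552, 0.041, -0.059]
ft_force: [-0.4, 3.3, -0.9]
grip_width: -0.002
```

```bash
cat > door.py <<'E'
from h import *
s=env.read_state();p=s["eef_pos"];a=-.073;Rm=np.array([[np.cos(a),-np.sin(a)],[np.sin(a),np.cos(a)]])
q=Rm.T@(p[:2]-[.549,.242]);print("chest xy",q.round(4),"z",p[2].round(4),"F",s["ft_force"].round(1))
m=Ro.from_rotvec(s["tcp_rot"]).as_matrix();print("tool y",m[:,1].round(3),"yaw",np.degrees(np.arctan2(m[1,0],m[0,0])).round(1))
E
python3 door.py;python3 - <<'E'
from h import *
cap("side","si20")
crop("si20",0,100,300,400,2,"z3")
E
```

```text
chest xy [0.004  0.0838] z 0.2637 F [-0.4  3.3 -0.9]
tool y [ 0.012  0.018 -1.   ] yaw -3.7
```

View pics/z3.png

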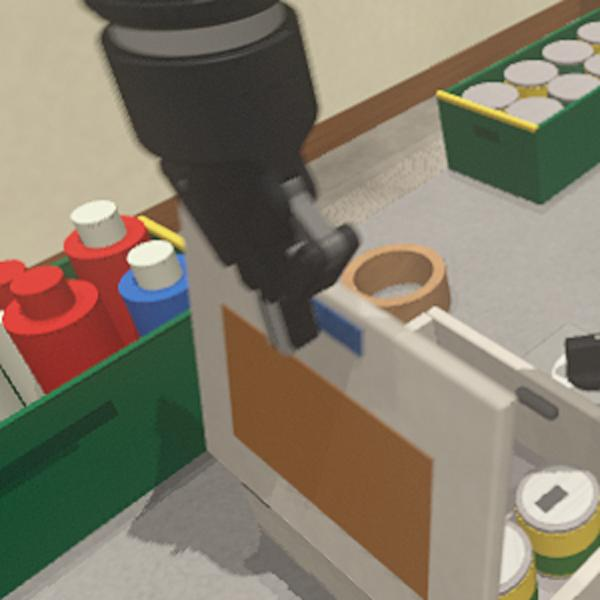

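Call:
drive_tool(commands=[[[0,0.2,-1.2,0,0,0,255],[0,0.3,-1.2,0,0,0,255],[0,0.5,-1.1,0,0,0,255],[0,0.5,-1.1,0,0,0,255],[0,0.5,-1.1,0,0,0,255]]])

```text
time: 34.63
eef_pos: [0.5557, 0.2639, 0.2441]
tcp_rot: [-1.55, 0.038, -0.062]
ft_force: [-0.2, 3.5, -0.6]
grip_width: 0.001
```

```bash
python3 door.py
```

```text
chest xy [0.0051 0.0223] z 0.2441 F [-0.2  3.5 -0.6]
tool y [ 0.016  0.019 -1.   ] yaw -3.7
```

Call:
drive_tool(commands=[[[0,0.8,-1.1,0,0,0,255],[0,1,-1.1,0,0,0,255],[0,1,-1,0,0,0,255],[0,1.1,-1,0,0,0,255],[0,1.2,-0.8,0,0,0,255]]])

```text
time: 35.05
eef_pos: [0.5533, 0.2055, 0.1901]
tcp_rot: [-1.554, 0.04, -0.066]
ft_force: [0.5, 0.4, 0.5]
grip_width: 0.004
```

```bash
python3 door.py;python3 - <<'E'
from h import *
cap("side","si21")
crop("si21",50,100,350,400,2,"z3")
E
```

```text
chest xy [ 0.007  -0.0361] z 0.1901 F [0.5 0.4 0.5]
tool y [ 0.017  0.016 -1.   ] yaw -3.9
```

View pics/z3.png

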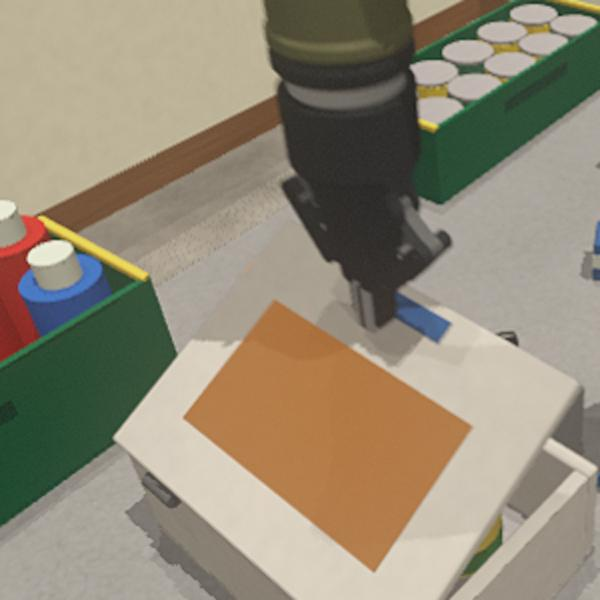

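Call:
drive_tool(commands=[[[0,0,-1.3,0.5,0,0.5,255],[0,0.5,-1,0.5,0,0.5,255],[0,1,-0.6,0,0,0,255],[0,1,-0.5,0,0,0,255],[0,1,-0.4,0,0,0,255]]])

```text
time: 35.52
eef_pos: [0.5493, 0.1594, 0.1486]
tcp_rot: [-1.543, 0.06, -0.053]
ft_force: [0.3, 0.5, 0.9]
grip_width: -0.002
```

```bash
python3 door.py
```

```text
chest xy [ 0.0063 -0.0824] z 0.1486 F [0.3 0.5 0.9]
tool y [-0.003  0.027 -1.   ] yaw -4.1
```

Call:
drive_tool(commands=[[[0,0.8,0,-1.5,0,0,255],[0,0.8,0,0,0,0,255],[0,0.5,0,0,0,0,255]]])

```text
time: 35.77
eef_pos: [0.5486, 0.1565, 0.1243]
tcp_rot: [-1.573, 0.063, -0.053]
ft_force: [-2.0, -4.5, 7.8]
grip_width: 0.0
```

```bash
python3 door.py
```

```text
chest xy [ 0.0059 -0.0853] z 0.1243 F [-2.  -4.5  7.8]
tool y [-0.007 -0.003 -1.   ] yaw -4.2
```

Call:
drive_tool(commands=[[[0,0.5,0.1,0,0,0,255],[0,0.5,0,0,0,0,255]]])

```text
time: 35.93
eef_pos: [0.5484, 0.1571, 0.1128]
tcp_rot: [-1.574, 0.062, -0.052]
ft_force: [0.5, -0.3, 0.7]
grip_width: 0.003
```

```bash
python3 door.py
```

```text
chest xy [ 0.0056 -0.0847] z 0.1128 F [ 0.5 -0.3  0.7]
tool y [-0.007 -0.004 -1.   ] yaw -4.2
```

Call:
drive_tool(commands=[[[0,0.3,0,0,0,0,255],[0,0.1,0,0,0,0,255],[0,0,0,0,0,0,255]]])

```text
time: 36.18
eef_pos: [0.5487, 0.1573, 0.1123]
tcp_rot: [-1.574, 0.061, -0.052]
ft_force: [0.6, 0.8, 0.3]
grip_width: -0.004
```

Call:
drive_tool(commands=[[[0,-2,0,0,0,0,255],[0,-4,0,0,0,0,255],[0,-4,0,0,0,0,255],[0,-2,0,0,0,0,0],[0,0,0,0,0,0,0]]])

```text
time: 36.6
eef_pos: [0.5464, 0.1581, 0.2308]
tcp_rot: [-1.575, 0.066, -0.042]
ft_force: [0.7, 0.2, 0.4]
grip_width: 0.274
```

```bash
python3 door.py; python3 - <<'E'
from h import *
for n in ("scene","side","wrist"): cap(n,n[0:2]+"22")
crop("si22",50,180,370,480,2.2,"z3")
crop("sc22",320,130,500,300,4,"z4")
E
```

```text
chest xy [ 0.0036 -0.0839] z 0.2308 F [0.7 0.2 0.4]
tool y [-0.016 -0.005 -1.   ] yaw -3.9
```

View pics/z3.png

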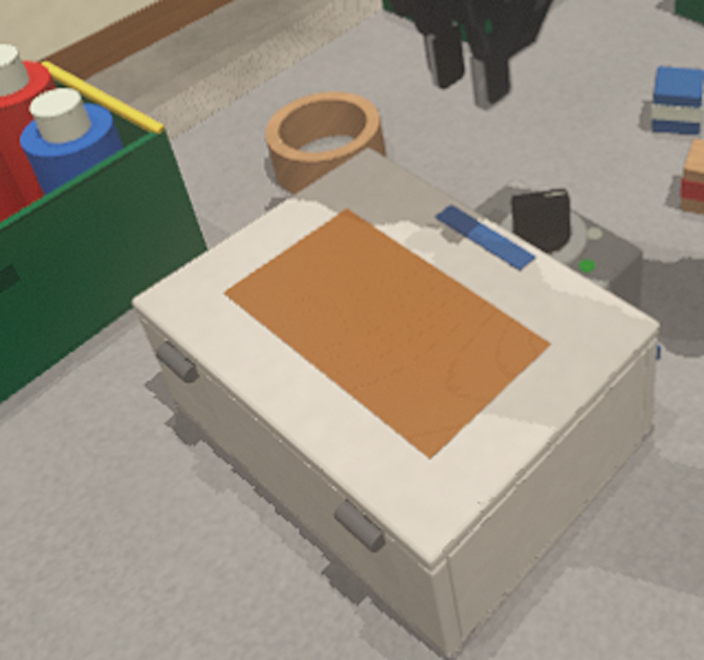

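View pics/z4.png

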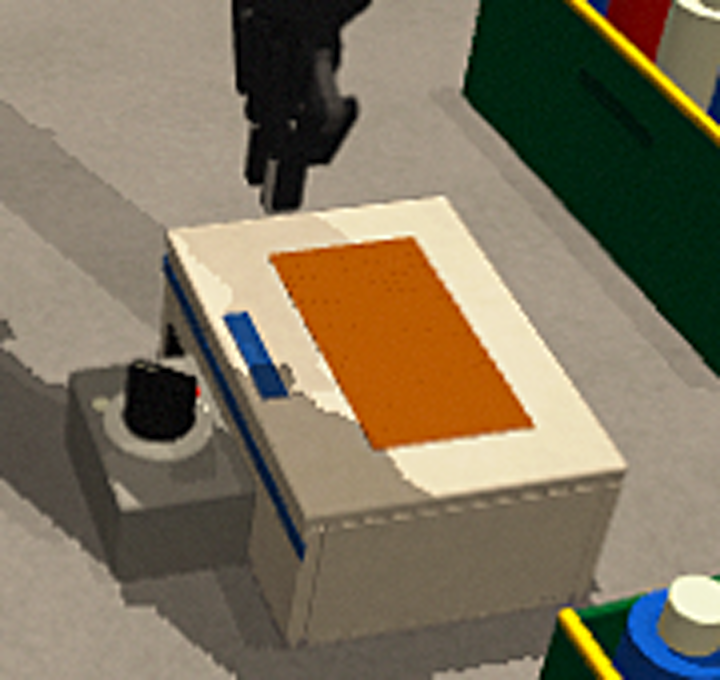

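View pics/wr22.png

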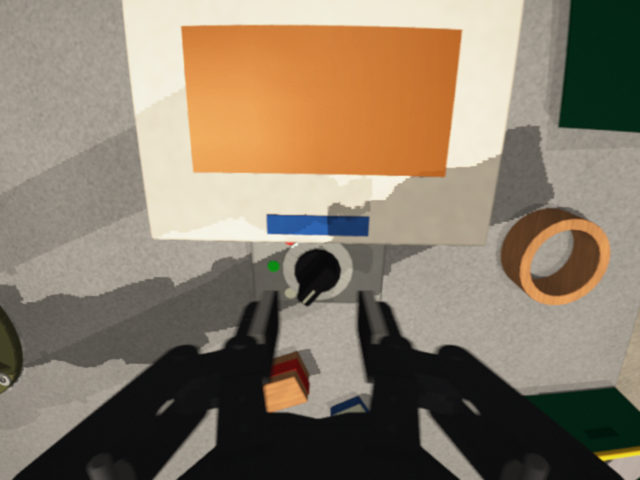

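```bash
python3 - <<'E'
from h import *
import cv2
def lines(f,x0,y0,x1,y1,s,out):
    c=load(f);st=env.read_state();p=st["eef_pos"];m=Ro.from_rotvec(st["tcp_rot"]).as_matrix()
    im=cv2.resize(cv2.imread(f"pics/{f}.png")[y0:y1,x0:x1],None,fx=s,fy=s,interpolation=cv2.INTER_CUBIC)
    for h in (0,.02,.04,.06,.08,.1):
        L=np.array([p-m[:,1]*h-m[:,0]*.06,p-m[:,1]*h+m[:,0]*.06])
        q=((w2px(c,L)-[x0,y0]+.5)*s-.5).astype(int);cv2.line(im,tuple(map(int,q[0])),tuple(map(int,q[1])),(255,0,255) if h else (0,255,0),1)
    cv2.imwrite(f"pics/{out}.png",im)
lines("sc22",330,100,450,220,5,"z5");lines("si22",180,100,340,260,4,"z6")
crop("wr22",220,200,420,330,4,"z7")
w=load("wr22")
E
```

```text
(no output)
```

View pics/z5.png

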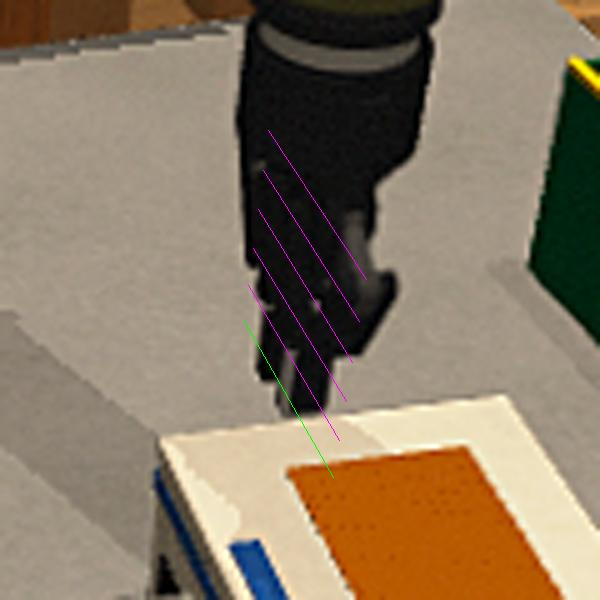

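View pics/z6.png

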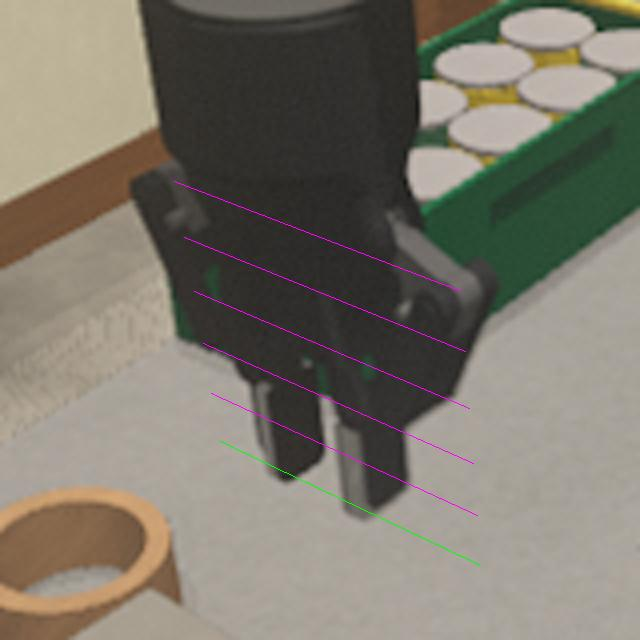

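View pics/z7.png

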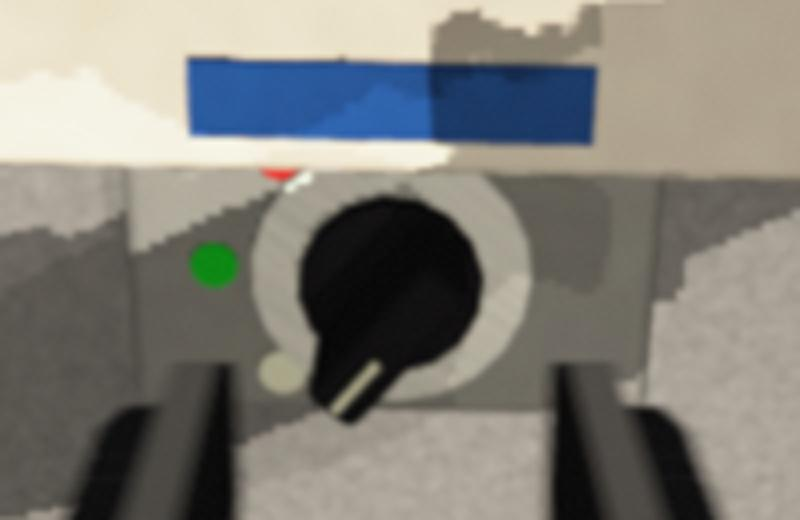

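```bash
python3 - <<'E'
from h import *
w=load("wr22")
f=lambda a,b,z: px2w(w,(a+.5)/4-.5+220,(b+.5)/4-.5+200,z).round(4)
print("disc",f(391,284,.077),"ring",f(391,287,.068))
print("disc L/R/T",f(300,284,.077),f(482,284,.077),f(391,197,.077))
print("pointer line ends",f(335,412,.109),f(380,364,.109))
print("marks g,w",f(214,265,.065),f(281,373,.065))
E
python3 go.py .540 .108 .20 -42.6 150 20 25
```

```text
disc [0.5393 0.1061 0.077 ] ring [0.5387 0.1011 0.068 ]
disc L/R/T [0.5179 0.1073 0.077 ] [0.5605 0.1049 0.077 ] [0.5407 0.1279 0.077 ]
pointer line ends [0.5268 0.0912 0.109 ] [0.5373 0.1023 0.109 ]
marks g,w [0.4959 0.1081 0.065 ] [0.5094 0.0777 0.065 ]
now [0.5439 0.1571 0.2255] yaw -3.9 tilt 1.41 q7 -0.42 t 36.75 grip 0.532
6 rows; end [0.5394 0.1078 0.1997] -42.6
[[[0, 0.4, -0.8, 0.2, 6.4, -0.2, 150], [0.1, 0.4, -0.8, 0.1, 6.5, -0.2, 150], [0.2, 0.4, -0.8, 0.2, 6.4, -0.2, 150], [0.3, 0.5, -0.8, 0.1, 6.5, -0.2, 150], [0.3, 0.4, -0.7, 0.2, 6.4, -0.2, 150]]]
[[[0.4, 0.5, -0.8, 0.1, 6.5, -0.1, 150]]]
```

Call:
drive_tool(commands=[[[0,0.4,-0.8,0.2,6.4,-0.2,150],[0.1,0.4,-0.8,0.1,6.5,-0.2,150],[0.2,0.4,-0.8,0.2,6.4,-0.2,150],[0.3,0.5,-0.9,0.1,6.5,-0.2,150],[0.3,0.4,-0.9,0.2,6.4,-0.2,150]]])

```text
time: 37.17
eef_pos: [0.5338, 0.1146, 0.1924]
tcp_rot: [-1.518, 0.521, -0.495]
ft_force: [-1.0, 0.1, 0.2]
grip_width: 0.413
```

```bash
python3 go.py .5397 .105 .15 -43 150 20 25
```

```text
now [0.5338 0.1146 0.1924] yaw -37.1 tilt 1.03 q7 -0.92 t 37.17 grip 0.413
2 rows; end [0.54   0.1054 0.1503] -43.0
[[[0.6, 2.1, -0.2, 0.4, 2.9, -0.4, 150], [0.5, 2.1, -0.1, 0.3, 3, -0.3, 150]]]
```

Call:
drive_tool(commands=[[[0.6,2.1,-0.2,0.4,2.9,-0.4,150],[0.5,1.6,-0.1,0.3,2.8,-0.3,150],[0,0,0,0,0,0,150]]])

```text
time: 37.42
eef_pos: [0.5354, 0.1011, 0.1465]
tcp_rot: [-1.495, 0.602, -0.588]
ft_force: [-0.8, -0.1, -0.4]
grip_width: 0.414
```

```bash
python3 go.py .5397 .105 .092 -43 150 20 25; python3 - <<'E'
from h import *
for n in ("scene","side","wrist"): cap(n,n[0:2]+"24")
crop("wr24",180,200,460,410,2.8,"z7")
crop("sc24",310,120,430,260,5,"z5")
E
```

```text
now [0.5354 0.1011 0.1465] yaw -43.6 tilt 0.66 q7 -1.01 t 37.42 grip 0.414
3 rows; end [0.5399 0.1047 0.0925] -43.0
[[[0, 1.8, 0.2, 0.2, -0.2, -0.1, 150], [0, 1.8, 0.2, 0.2, -0.2, -0.1, 150], [0.1, 1.8, 0.2, 0.2, -0.2, -0.1, 150]]]
```

View pics/z7.png

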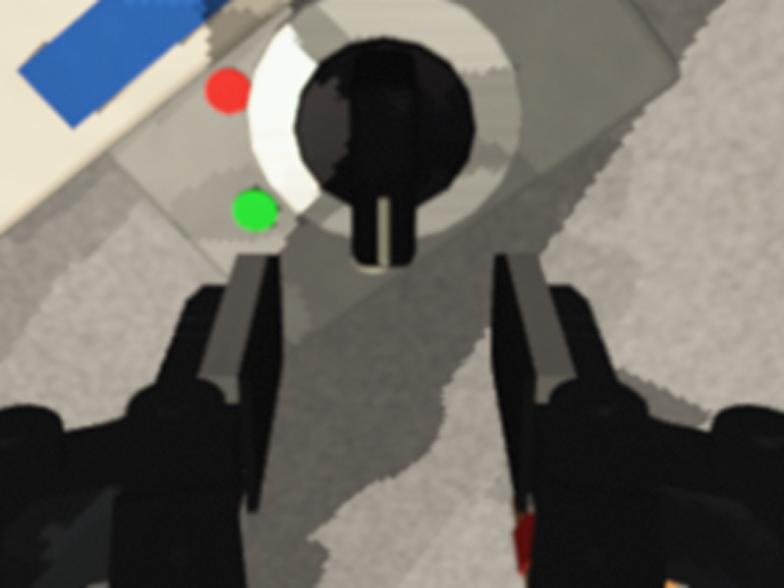

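View pics/z5.png

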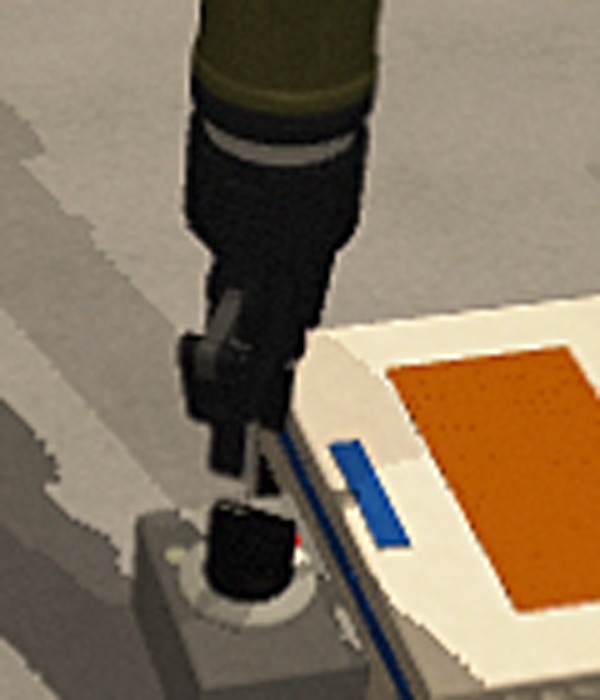

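Call:
drive_tool(commands=[[[0,1,0.4,0.5,-0.5,-0.2,150],[0,1.5,0.2,0,0,0,150],[0,1.5,0,0,0,0,150],[0,0.5,0,0,0,0,150]]])

```text
time: 37.9
eef_pos: [0.5461, 0.1118, 0.1102]
tcp_rot: [-1.482, 0.569, -0.585]
ft_force: [-0.0, -0.5, 0.0]
grip_width: 0.412
```

```bash
python3 go.py .5397 .105 .09 -43 150 20 25; python3 door.py
```

```text
now [0.5461 0.1118 0.1102] yaw -42.3 tilt 0.84 q7 -1.0 t 37.9 grip 0.412
1 rows; end [0.5396 0.1046 0.09  ] -43.0
[[[0, 2, -1, -0.8, 0.7, 0.3, 150]]]
chest xy [ 0.0066 -0.13  ] z 0.1102 F [-0.  -0.5  0. ]
tool y [ 0.013  0.006 -1.   ] yaw -42.3
```

Call:
drive_tool(commands=[[[0,0.3,-1,-0.8,0.7,0.3,150],[0,1,0,0,0,0,150],[0,0.6,0,0,0,0,150]]])

```text
time: 38.15
eef_pos: [0.5404, 0.1055, 0.0925]
tcp_rot: [-1.489, 0.584, -0.587]
ft_force: [0.6, 1.3, -0.5]
grip_width: 0.41
```

```bash
python3 go.py .5397 .105 .09 -43 150 20 25; python3 door.py; python3 - <<'E'
from h import *
cap("side","si25");crop("si25",200,180,380,340,4,"z6")
E
```

```text
now [0.5404 0.1055 0.0925] yaw -42.9 tilt 0.13 q7 -1.01 t 38.15 grip 0.41
1 rows; end [0.5397 0.1048 0.0895] -43.0
[[[0, 0.3, -0.1, -0.1, 0.1, 0.1, 150]]]
chest xy [ 0.0013 -0.1368] z 0.0925 F [ 0.6  1.3 -0.5]
tool y [ 0.002  0.    -1.   ] yaw -42.9
```

View pics/z6.png

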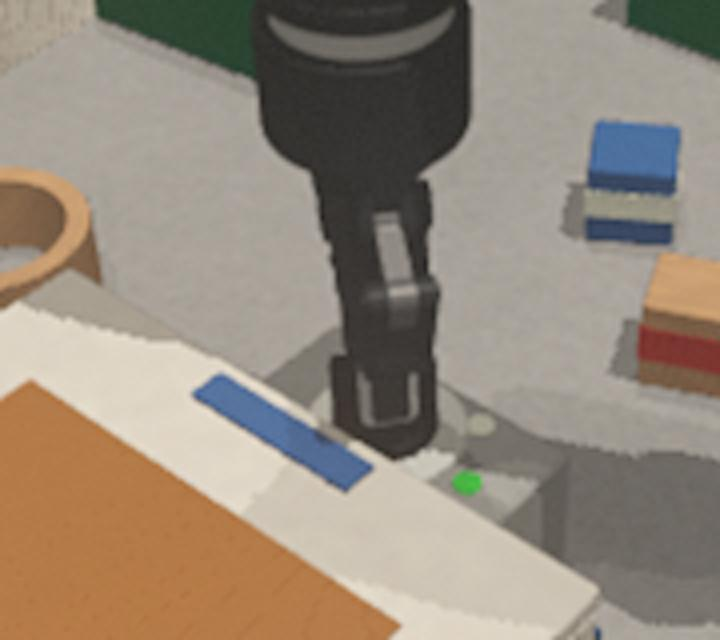

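Call:
drive_tool(commands=[[[0,0.3,0,0,0,0,150],[0,0,0,0,0,0,255],[0,0,0,0,0,0,255],[0,0,0,0,0,0,255],[0,0,0,0,0,0,255]]])

```text
time: 38.62
eef_pos: [0.5388, 0.1063, 0.0891]
tcp_rot: [-1.489, 0.587, -0.584]
ft_force: [-0.6, -0.2, -2.8]
grip_width: 0.152
```

```bash
python3 door.py
```

```text
chest xy [-0.0003 -0.136 ] z 0.0891 F [-0.6 -0.2 -2.8]
tool y [-0.001  0.002 -1.   ] yaw -42.9
```

Call:
drive_tool(commands=[[[0,0,0,0,5,0,255],[0,0,0,0,5,0,255],[0,0,0,0,5,0,255],[0,0,0,0,5,0,255],[0,0,0,0,5,0,255]]])

```text
time: 39.03
eef_pos: [0.539, 0.106, 0.0891]
tcp_rot: [-1.362, 0.933, -0.932]
ft_force: [-1.0, 0.9, -0.7]
grip_width: 0.15
```

```bash
python3 door.py
```

```text
chest xy [-0.     -0.1364] z 0.0891 F [-1.   0.9 -0.7]
tool y [-0.001  0.001 -1.   ] yaw -68.8
```

Call:
drive_tool(commands=[[[0,0,0,0,5,0,255],[0,0,0,0,5,0,255],[0,0,0,0,5,0,255],[0,0,0,0,5,0,255],[0,0,0,0,5,0,255]]])

```text
time: 39.45
eef_pos: [0.5391, 0.1056, 0.0891]
tcp_rot: [-1.167, 1.274, -1.274]
ft_force: [-0.4, 0.3, -1.1]
grip_width: 0.146
```

Call:
drive_tool(commands=[[[0,0,0,0,0,0,255],[0,0,0,0,0,0,255]]])

```text
time: 39.62
eef_pos: [0.5391, 0.1055, 0.0891]
tcp_rot: [-1.167, 1.274, -1.274]
ft_force: [-0.6, 0.0, -1.3]
grip_width: 0.145
```

```bash
python3 door.py
```

```text
chest xy [ 1.000e-04 -1.368e-01] z 0.0891 F [-0.6  0.  -1.3]
tool y [-0.    -0.001 -1.   ] yaw -95.0
```

Call:
drive_tool(commands=[[[0,0,0,0,0,0,175],[0,0,0,0,0,0,175],[0,0,0,0,0,0,175]]])

```text
time: 39.87
eef_pos: [0.5397, 0.1057, 0.0895]
tcp_rot: [-1.168, 1.269, -1.271]
ft_force: [0.2, -0.4, -0.2]
grip_width: 0.313
```

Call:
drive_tool(commands=[[[0,-1,0,0,0,0,175],[0,-2,0,0,0,0,175],[0,-4,0,0,0,0,175],[0,-4,0,0,0,0,175],[0,-2,0,0,0,0,175]]])

```text
time: 40.28
eef_pos: [0.5359, 0.1046, 0.2212]
tcp_rot: [-1.18, 1.274, -1.266]
ft_force: [0.7, 0.3, 0.8]
grip_width: 0.311
```

Call:
drive_tool(commands=[[[0,-3,0,0,0,0,175],[-2,-3,0,0,0,0,175],[-3,-3,0,0,0,0,0],[-2,-2,0,0,0,0,0],[0,0,0,0,0,0,0]]])

```text
time: 40.7
eef_pos: [0.5443, 0.1746, 0.3487]
tcp_rot: [-1.163, 1.268, -1.271]
ft_force: [-0.4, 0.7, 0.2]
grip_width: 0.723
```

```bash
python3 door.py; python3 - <<'E'
from h import *
for n in ("scene","side","wrist"): cap(n,n[0:2]+"26")
crop("si26",180,180,380,340,4,"z6")
E
```

```text
chest xy [ 0.0003 -0.0676] z 0.3487 F [-0.4  0.7  0.2]
tool y [ 0.006  0.002 -1.   ] yaw -94.8
```

View pics/z6.png

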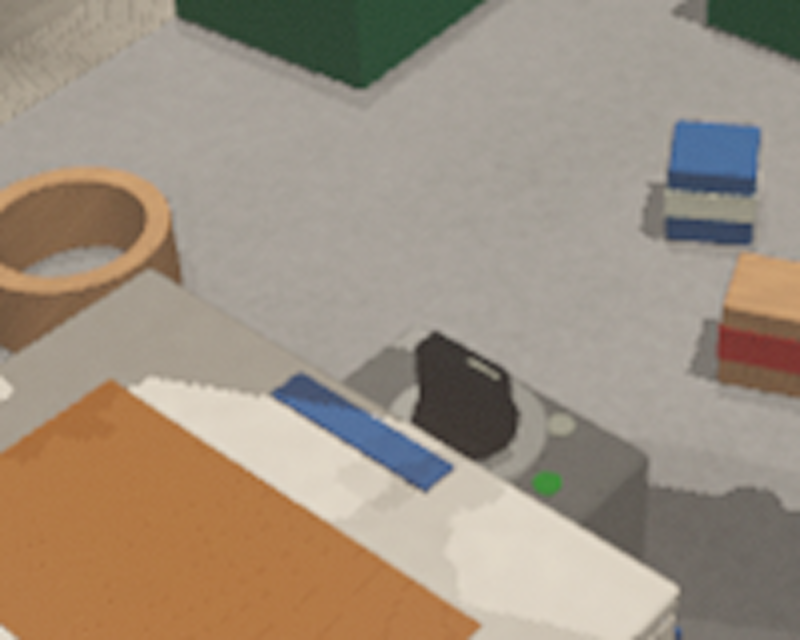

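View pics/wr26.png

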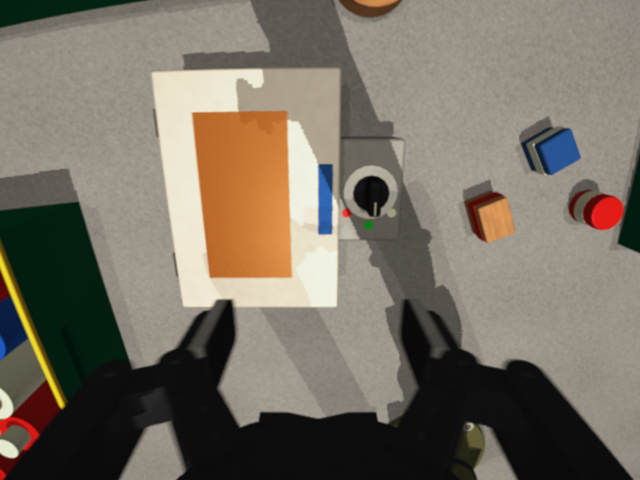

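View pics/sc26.png

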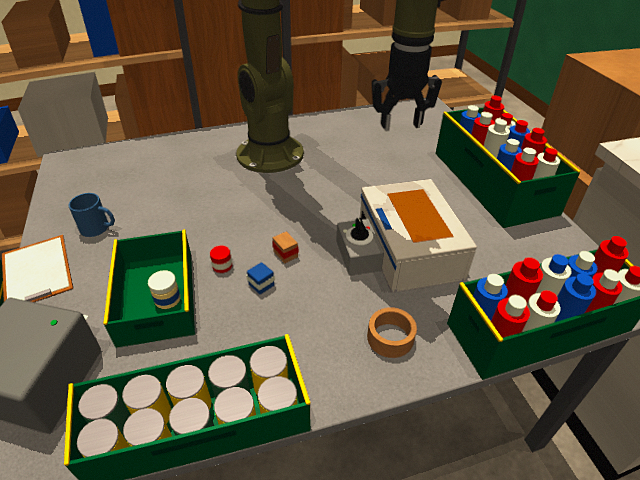

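```bash
python3 - <<'E'
from h import *
crop("wr26",310,130,440,250,6,"z7")
crop("sc26",95,220,205,350,6,"z8")
s=load("sc26")
E
```

```text
(no output)
```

View pics/z7.png

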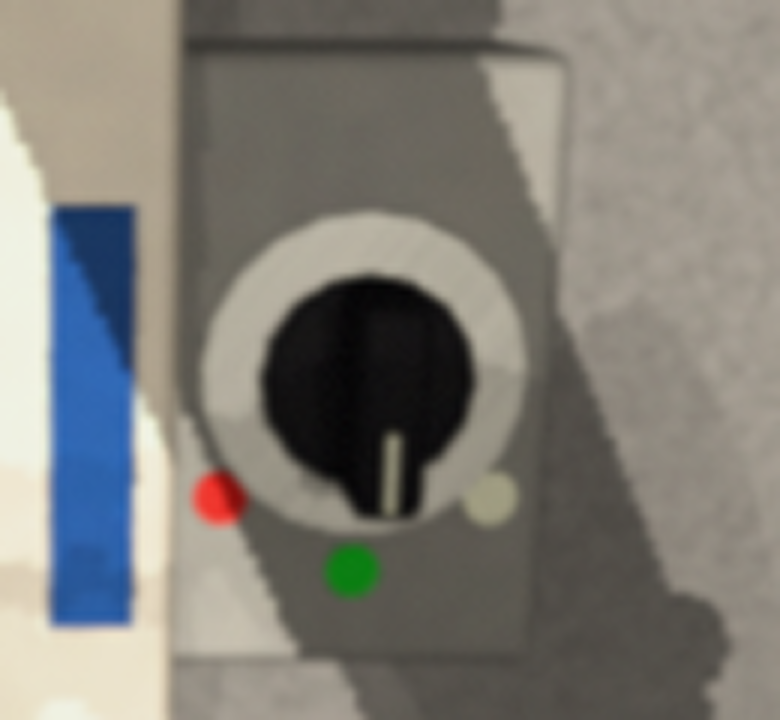

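View pics/z8.png

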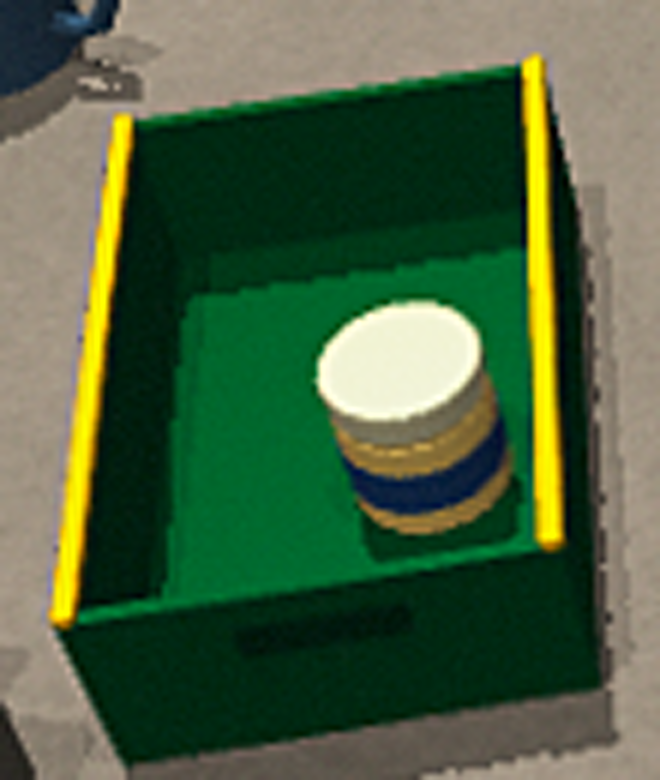

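```bash
python3 - <<'E'
from h import *
s=load("sc26");d=load("si26")
P=px2w(s,(401.5)/6-.5+95,361.5/6-.5+220,.072);print(P)
a=-.07;Rm=np.array([[np.cos(a),-np.sin(a)],[np.sin(a),np.cos(a)]])
P[0]-=.005;print("crate frame",Rm.T@(P[:2]-[.535,-.396]))
cs=[circ(P,.03,.072),circ(P,.03,.006)]
overlay("sc26",cs,95,220,205,350,6,"o8");overlay("si26",cs,340,110,500,230,5,"o9")
w=load("wr26");f=lambda a,b,z: px2w(w,(a+.5)/6-.5+310,(b+.5)/6-.5+130,z)
A=f(394,435,.109);B=f(390,515,.109);v=B-A;print("pointer dir",np.degrees(np.arctan2(v[1],v[0]))%360, "center",f(368,380,.077),A,B)
C=np.array([.5393,.1057]);print("pointer from centre",np.degrees(np.arctan2(*(B[:2]-C)[::-1]))%360)
for n,m in dict(g=(352,571),w=(491,500),r=(219,498)).items():
    M=f(*m,.065);print(n,M.round(4),np.degrees(np.arctan2(*(M[:2]-C)[::-1]))%360)
E
```

```text
[ 0.55883067 -0.36840164  0.072     ]
crate frame [0.01685425 0.02884784]
pointer dir 175.2531594193849 center [0.53955702 0.10436678 0.077     ] [0.53545883 0.1044342  0.109     ] [0.51989495 0.10572659 0.109     ]
pointer from centre 179.9214877109561
g [0.4957 0.1077 0.065 ] 177.42526792054926
w [0.5089 0.0774 0.065 ] 222.91994628244322
r [0.5143 0.1352 0.065 ] 130.27681966233985
```

View pics/o8.png

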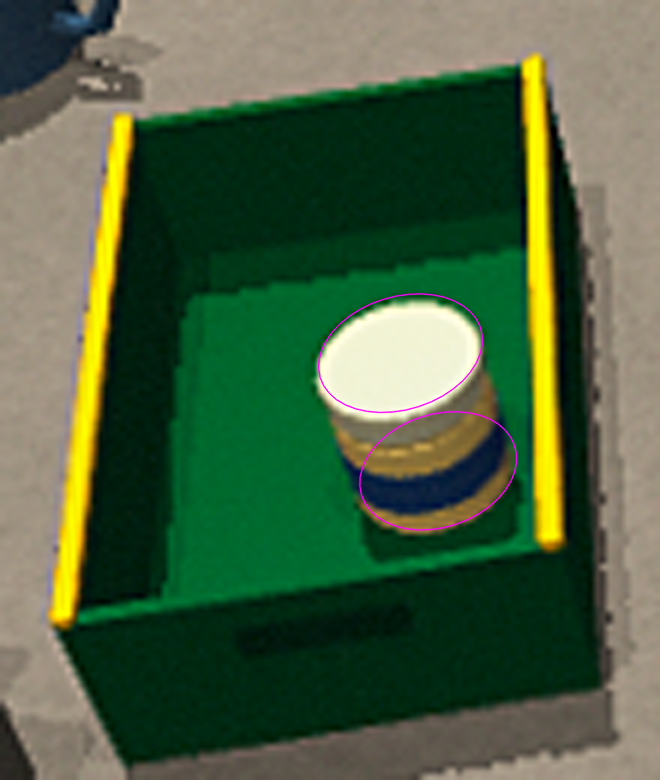

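View pics/o9.png

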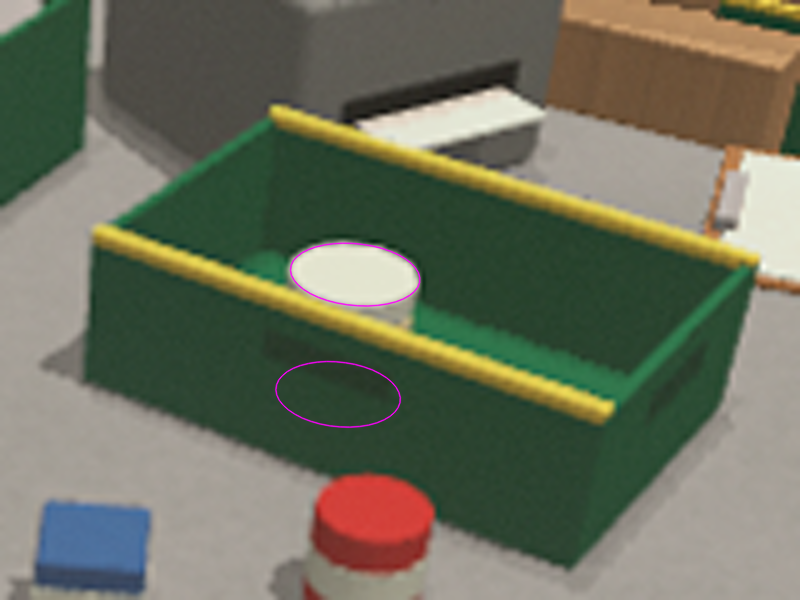

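```bash
python3 - <<'E'
from h import *
d=load("si26");s=load("sc26")
a=-.073;Rm=np.array([[np.cos(a),-np.sin(a)],[np.sin(a),np.cos(a)]])
for th in (0,.1):
    u=np.array([-np.cos(th),np.sin(th)]);n=np.array([np.sin(th),np.cos(th)]);q=np.array([.097,.1])+.196*u+.012*n
    for x in (-.137,.137):
        P=np.r_[np.array([.549,.242])+Rm@[x,q[0]],q[1]];print(th,x,w2px(s,P).round(1),w2px(d,P).round(1))
crop("sc26",350,170,490,300,5,"z9")
E
```

```text
0 -0.137 [[359.8 185.9]] [[352.2 323.4]]
0 0.137 [[395.8 257.8]] [[217.6 245.1]]
0.1 -0.137 [[361.1 179.6]] [[351.9 314.7]]
0.1 0.137 [[397.9 251.2]] [[214.9 236.6]]
```

View pics/z9.png

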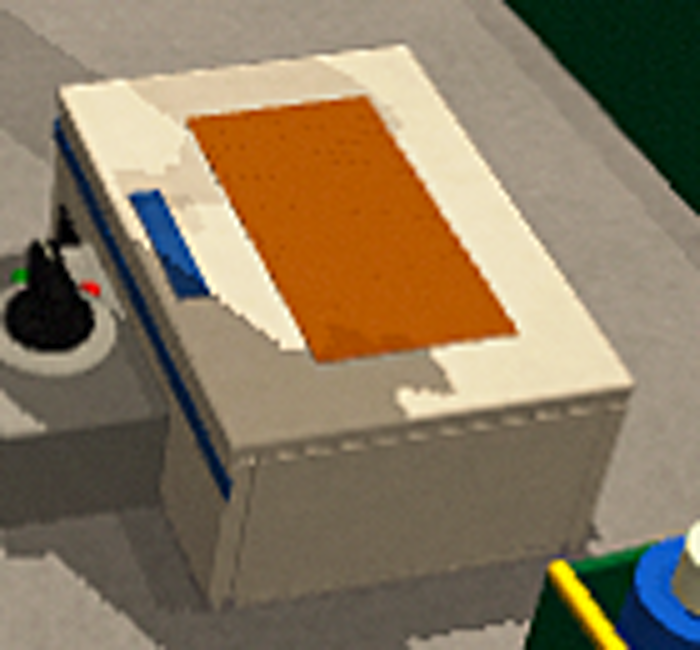

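```bash
python3 - <<'E'
from workcell import env
print(env.finish_job(), env.read_state()["time"])
E
```

```text
the job is handed in; nothing more can be done
the job is handed in; nothing more can be done
```

I handed the job in at about 41 s on the clock. All four tins are in the chest, the door is shut on its catch, the dial is at green, and the one jar is in the crate. The hand-in gives no verdict.

- **Tins:** four were present. The last pictures before the door shut showed all four upright, about 60 mm either side of the chest's centre in x and 35 mm in y. I could not see them after the door closed.
- **Door:** I pushed it from behind, then pressed the blue strip. The catch stopped it at about 8 N, then it gave way and the tip came to rest at 112 mm, the shut height. The front corner in the scene picture fits an angle of 0, not the 0.1 of an unseated door.
- **Dial:** I turned it 51 to 52° clockwise. The pointer now reads 175.3° in the world frame, against about 176° expected for green. Measured from an estimated dial centre to the green mark and the pointer tip it came out 2 to 3° different, still inside the allowed range.
- **Jar:** only one was present. It moved about 3 cm after I set it down, while the arm was away at the chest. It is still upright, about 17 mm and 29 mm (x, y) from the crate's centre and within limits, so I left it.
- **Other goods:** the tea carton, pepper tub and salt box look unmoved. The gripper finished clear of everything, with near-zero force.

The open door leaned back slightly while I was placing the tins, perhaps from a light touch; this had no later effect. The scene and side cameras disagreed by up to about 10 mm at first, so I relied mainly on the wrist camera for positions.

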